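# Dress the edges of the bearing blocks with a file

## Task

Dress the rib edges of the metal bearing blocks that are on the bench (two or three of copper, brass and steel): with the hold-down foot raised, stand them side by side, apart, in the channel of the filing table, rib towards the robot and back against the rear fence, and lower the foot onto them. Then with the file give the top edge of each rib two full strokes, pressing and pushing away from the robot only and lifting the file clear on each return, copper first, then brass, then steel. Finally raise the foot fully with its lever, leaving the blocks in the channel, and lay the file back flat in the middle of its cork mat, without disturbing the other things on the bench.

Things in the scene. Friction and masses are not known exactly. Their poses are not given: they have to be found in the camera images.
- stand: fixed grey base plate of the filing table, 150 (x) x 300 (y) x 12 mm high. Origin at its underside below the middle of the channel; its x axis points forward (the filing direction, away from the robot), y left.
- table (a joint): slide of the aluminium table along the stand's x axis, m, 0 at rest, + pushed forward, -12 to +12 mm. A spring of 0.6 N/mm, well damped, brings it back; the friction of the file is enough to push it several mm, so its sign shows which way the file drags. Pulling it 2 mm or more backward with the file on a block is a fault.
- bed (a point): centre of the channel floor on the moving table (28 mm above the bench), axes as the stand. The channel runs along y, 210 mm long between end stops 22 mm high, 58 mm wide between a front fence 16 mm and a rear fence 22 mm high (x -29 and +29 mm). A block is 50 mm deep, so its origin has play from x -4 to +4 mm; against the rear fence it is at +4 mm.
- clamp (a joint): hinge of the hold-down foot and its lever (one rigid piece), rad: 0 = foot down, resting on the rear flanges of the blocks (knob arm level); 1.5 = fully raised; below about 1.25 the foot is still in the way of blocks being put in. It is stiff (0.4 N m) and stays where it is left, also half-way.
- clamp_hinge (a point): point on the hinge axis (which runs along the table's y) in line with the knob arm, at bed x +48, y -136, z +31 mm.
- clamp_knob (a point): centre of the red ball knob, 22 mm across, at the end of the knob arm (10 mm wide), 100 mm from the hinge: in front of it (-x) when down, up and back when raised. It can be pinched from above across the table's y axis and led along its arc. The foot is a black rubber-covered 10 mm bar along y, 36 mm in front of the hinge.
- copper_block: loose reddish copper bearing block, L-shaped from the side: base 50 (x) x 34 (y) x 26 mm high, and an upright rib 10 mm thick (x -17 to -7 mm), 34 mm wide (y), whose top is 60 mm above the underside. Origin at the centre of the underside, z up; the rib is on its -x side, the flange for the foot on its +x side. 0.2 to 0.36 kg. Grip it across the 34 mm.
- brass_block: loose yellow brass bearing block, L-shaped from the side: base 50 (x) x 34 (y) x 26 mm high, and an upright rib 10 mm thick (x -17 to -7 mm), 34 mm wide (y), whose top is 60 mm above the underside. Origin at the centre of the underside, z up; the rib is on its -x side, the flange for the foot on its +x side. 0.2 to 0.36 kg. Grip it across the 34 mm.
- steel_block: loose grey steel bearing block, L-shaped from the side: base 50 (x) x 34 (y) x 26 mm high, and an upright rib 10 mm thick (x -17 to -7 mm), 34 mm wide (y), whose top is 60 mm above the underside. Origin at the centre of the underside, z up; the rib is on its -x side, the flange for the foot on its +x side. 0.2 to 0.36 kg. Grip it across the 34 mm.
- copper_edge (a point): middle of the top edge of the copper block's rib (block x -12, y 0, z 60 mm); axes as the block.
- brass_edge (a point): middle of the top edge of the brass block's rib (block x -12, y 0, z 60 mm); axes as the block.
- steel_edge (a point): middle of the top edge of the steel block's rib (block x -12, y 0, z 60 mm); axes as the block.
- file: loose flat file in a blue holder, 0.19 kg, both ends alike. Origin at the middle of the blade's underside (blade out), x along the blade, z up. Blade 120 (x) x 22 x 6 mm; above it a beam (z 20 to 28 mm) and a wooden grip 70 (x) x 18 (y) mm, z 28 to 66 mm: grip across the 18. Full stroke: blade level and along the table's x, file's middle from 18 mm or more (30 is good) before the edge to as far beyond.
- blade (a joint): how far the blade is pushed up into its holder against its spring, m, 0 (out) to 0.009; pushing takes 1.35 N plus 0.9 N/mm, so 5 mm is about 6 N, a good filing pressure.
- mat: fixed cork mat for the file, 170 (x) x 60 (y) x 5 mm; origin at the centre of its underside, x along its length.
- wood_block: bystander: wooden block 40 x 110 x 28 mm; origin at the centre of its underside. Leave it alone.
- vent_cap: bystander: cream plastic cap 58 mm across, 37 mm high. Leave it alone.
- sample_tin_0: bystander: round aluminium tin 59 mm across, 38 mm high. Leave it alone.
Things that resemble listed ones, but are neither listed nor needed, are in the scene too. Of the things that look like the file, the larger one is meant.

How it is judged:
On the way, in this order (a step that is already met when the one before it is completed fails the run):
1. every block present stands upright in the channel, rib towards the robot, in the rear half of the play, and the hold-down foot is down on them (x of copper_block in the frame of bed between -0.0003 and 0.008 m and y of copper_block in the frame of bed between -0.105 and 0.105 m and z of copper_block in the frame of bed between -0.005 and 0.005 m and angle between each of copper_block, brass_block, steel_block's own z axis and vertical below 0.08 rad and x of brass_block in the frame of bed between -0.0003 and 0.008 m and y of brass_block in the frame of bed between -0.105 and 0.105 m and z of brass_block in the frame of bed between -0.005 and 0.005 m and x of steel_block in the frame of bed between -0.0003 and 0.008 m and y of steel_block in the frame of bed between -0.105 and 0.105 m and z of steel_block in the frame of bed between -0.005 and 0.005 m and x of each of copper_edge, brass_edge, steel_edge in the frame of bed below 0 m and value of joint clamp below 0.07 rad), for 0.2 s.
2. first forward stroke on the copper edge carried to its end (file pressed on the edge, its middle 18 mm or more beyond it, table pushed away) (contact force between file and copper_block above 1.5 N and x of file in the frame of copper_edge above 0.018 m and x of copper_block in the frame of stand above 0.0055 m), for 0.05 s.
3. file set down again on the copper edge for the second stroke, its middle 18 mm or more on the robot's side (contact force between file and copper_block above 1 N and x of file in the frame of copper_edge below -0.018 m), for 0.02 s.
4. second forward stroke on the copper edge carried to its end (all of step 2), for 0.05 s.
5. first forward stroke on the brass edge carried to its end (file pressed on the edge, its middle 18 mm or more beyond it, table pushed away) (contact force between file and brass_block above 1.5 N and x of file in the frame of brass_edge above 0.018 m and x of brass_block in the frame of stand above 0.0055 m), for 0.05 s.
6. file set down again on the brass edge for the second stroke, its middle 18 mm or more on the robot's side (contact force between file and brass_block above 1 N and x of file in the frame of brass_edge below -0.018 m), for 0.02 s.
7. second forward stroke on the brass edge carried to its end (all of step 5), for 0.05 s.
8. first forward stroke on the steel edge carried to its end (file pressed on the edge, its middle 18 mm or more beyond it, table pushed away) (contact force between file and steel_block above 1.5 N and x of file in the frame of steel_edge above 0.018 m and x of steel_block in the frame of stand above 0.0055 m), for 0.05 s.
9. file set down again on the steel edge for the second stroke, its middle 18 mm or more on the robot's side (contact force between file and steel_block above 1 N and x of file in the frame of steel_edge below -0.018 m), for 0.02 s.
10. second forward stroke on the steel edge carried to its end (all of step 8), for 0.05 s.
At the end, for the whole second after the job is handed in: Every block present stands upright (within 0.08 rad) on the channel floor (5 mm), its origin within 8 mm of the channel's middle in x and 105 mm in y; the clamp is raised beyond 1.25 rad; the file lies flat on the mat (0.1 rad), its middle within 25 mm of the mat's; all at rest (x of copper_block in the frame of bed between -0.008 and 0.008 m and y of copper_block in the frame of bed between -0.105 and 0.105 m and z of copper_block in the frame of bed between -0.005 and 0.005 m and angle between each of copper_block, brass_block, steel_block's own z axis and vertical below 0.08 rad and linear speed of each of copper_block, brass_block, steel_block, file below 0.02 m/s and x of brass_block in the frame of bed between -0.008 and 0.008 m and y of brass_block in the frame of bed between -0.105 and 0.105 m and z of brass_block in the frame of bed between -0.005 and 0.005 m and x of steel_block in the frame of bed between -0.008 and 0.008 m and y of steel_block in the frame of bed between -0.105 and 0.105 m and z of steel_block in the frame of bed between -0.005 and 0.005 m and value of joint clamp above 1.25 rad and horizontal distance between file and mat below 0.025 m and height (world z) of file below 0.012 m and angle between file's own z axis and vertical below 0.1 rad); the robot touches nothing.
It fails at once if the file is dragged back over a block (table pulled 2 mm or more towards the robot with the file on a block) ((contact force between file and copper_block above 1.5 N or contact force between file and brass_block above 1.5 N or contact force between file and steel_block above 1.5 N) and value of joint table below -0.002 m).
It fails at once if a block is filed while the foot is not down ((contact force between file and copper_block above 1.5 N or contact force between file and brass_block above 1.5 N or contact force between file and steel_block above 1.5 N) and value of joint clamp above 0.15 rad).
It fails at once if a bystander is moved more than 30 mm (distance of any of wood_block, vent_cap, sample_tin_0 from where it was at the start of the episode above 0.03 m).
Of copper_block, brass_block, steel_block only 2 to 3 are there at a start; the rules pass over those that are not, and their reading is None.
At some moment in a run one of copper_block, brass_block, steel_block may be knocked a few centimetres aside while the robot is not near it.
Once in a run the grip may slacken for a moment while it holds something.
It also fails if it takes over 210 s, if anything falls off the work surface, if the arm or the gripper's body presses on something with over 40 N, if the wrist force passes 120 N, or if a joint passes its speed limit or range.

## Robot

A 7-joint arm with a two-finger parallel gripper is mounted at the origin on a cart in front of the work surface, level with it; the furniture and walls round the work are solid. World frame = base frame: x ahead of the robot, y to its left, z up, the work surface at z = 0. Lengths are in m, angles in rad, forces in N, time in s.
With the tool pointing down it reaches from about 0.425 to 0.925 m from the base axis. Payload 6.8 kg.
Tool frame: the origin (TCP) lies at the very end of the fingers, on their centre line; the grasp point (between the pads) lies 19 mm behind it; y points along the fingers, x is the direction in which the jaws open and shut, and the axes are right-handed (so a half turn about y gives the same grasp; the last joint's range is limited). The gripper opens to 85 mm and grips with 20 to 120 N. Pads are 22 mm wide; open, the fingers measure 114 mm over their backs; the gripper's body (76 mm by 85 mm) begins 54 mm behind the grasp point. The pads swing forward as they close: fully open they stand 13 mm farther back than shut.
Start: joints at [-1.277, 0.477, 0.022, 1.555, -0.011, 1.109, -0.083], TCP at [0.264, 0.621, 0.231] pointing down, gripper open.
Joint ranges: [-2.96, 2.96], [-0.34, 2.1], [-1.41, 1.46], [0.24, 2.44], [-1.37, 4.51], [0.17, 1.92], [-2.96, 2.96]. Speed limits (rad/s): [2.39, 2.39, 3.14, 3.14, 3.14, 3.14, 3.14].

## Interface

Orientations are given as a rotation vector (axis times angle).
In Python, from bench import r, imaging gives the robot as it stands.
- The arm moves only by the shell command python3 -m jog 'ROWS' [FORCE]. ROWS is text: rows parted by semicolons, each of 7 numbers parted by spaces: the turn, a rotation vector about the tool's x, y, z in degrees, then the shift along the tool's x, y, z in mm, then the opening, from 0 (shut) to 1 (fully open). A call has exactly 5 rows; each row shifts and turns the commanded pose from where the row before left it, along the tool's axes as they then stand; what a row does not reach is not made up. A row lasts 1/12 s, in which the tool goes at most 41.7 mm and 7.16 degrees, less where a joint would pass 70% of its speed; a pose out of reach is approached as far as the arm can. A call with a gripper value outside its range is refused whole. The fingers move at their own pace and stop on an object; FORCE is the grip in N (left out, the last holds). Time passes only in rows, so rows that do not move let the fingers close, or fill a call up. It gives the time, the measured TCP pose, the force and the opening at its end, in the units of the state.
- r.get_obs(): the state, without advancing time (a new reading comes with each control period).
- imaging.grab_frame(name): name is "scene" or "side" or "wrist"; returns a dict with "color" (400x640x3 uint8, red, green, blue), "z_map" (400x640 float32, m along the optical axis (not along the pixel's ray), 0 where there is no reading), "fx", "fy", "cx", "cy" (pixels), "k1" (the pictures are not rectified: a ray, as slopes to the right and down, at radius r is drawn at 1 + k1 r^2 times it, then the intrinsics apply), "world_to_cam" (4x4, takes a point from world to camera coordinates); the wrist camera has in their place "hand_eye" (4x4, takes a point from camera to tool coordinates, whose origin is the TCP and whose axes are the tool frame's). Camera axes: x right, y up, looking along -z (the intrinsics and any distortion apply to the point x, -y, -z); pixel columns grow to the right and rows downward; lengths in m; the calibration is good to about 2 mm. A picture is of the moment at which its call begins: read the wrist's pose just before it.
- r.hand_in(): hands the job in, once; it reports no verdict.
The state is a dict: "clock": time; "joints": joint angles; "qvel": joint speeds; "tau": joint torques, N m; "tcp_pos": TCP position; "orientation": TCP orientation; "contact_force": force on the tool from outside, world axes, zero at the start; "moment": the same for the moment, N m; "grip_width": finger opening in m.
Only numpy, scipy, OpenCV 4.12 (cv2) and the standard library are available. Lean on these libraries where they do the work, as an engineer would, in place of code of your own. Each camera call takes 0.05 s, during which the arm holds its last target.

## Working session

There is one attempt and no reset: what is moved stays moved. The work goes in short steps, Python scripts to look and compute and a shell command to move; the robot and the scene stay as the last step left them, time stands still between calls to the robot, and variables do not carry over. Pictures are saved under pics/ and viewed, and the job is handed in when it is done.

```bash
ls -la; mkdir -p pics; cat > h.py <<'E'
import numpy as np,cv2
from scipy.spatial.transform import Rotation as R
from bench import r, imaging
def tool():
    o=r.get_obs(); T=np.eye(4);T[:3,:3]=R.from_rotvec(o['orientation']).as_matrix();T[:3,3]=o['tcp_pos'];return T
def grab(name):
    T=tool(); f=imaging.grab_frame(name)
    f['c2w']= T@np.array(f['hand_eye']) if name=='wrist' else np.linalg.inv(np.array(f['world_to_cam']))
    return f
def save(f,fn,crop=None,s=1):
    im=f['color'][:,:,::-1]
    if crop: u0,v0,u1,v1=crop; im=im[v0:v1,u0:u1]
    cv2.imwrite('pics/'+fn,cv2.resize(im,None,fx=s,fy=s,interpolation=cv2.INTER_CUBIC))
def slopes(f,u,v):
    x=(np.asarray(u,float)-f['cx'])/f['fx'];y=(np.asarray(v,float)-f['cy'])/f['fy']
    a,b=x.copy(),y.copy()
    for _ in range(20):
        k=1+f['k1']*(a*a+b*b); a,b=x/k,y/k
    return a,b
def pix(f,u,v,z=None,d=None):
    """world point of pixel, by plane z, or depth d, or z_map"""
    a,b=slopes(f,u,v); M=f['c2w']
    ray=np.stack([a,-b,-np.ones_like(a)],-1)
    if z is not None:
        w=ray@M[:3,:3].T; t=(z-M[2,3])/w[...,2]; return M[:3,3]+w*t[...,None]
    if d is None: d=f['z_map'][np.asarray(v,int),np.asarray(u,int)]
    return (ray*np.asarray(d)[...,None])@M[:3,:3].T+M[:3,3]
def cloud(f):
    v,u=np.mgrid[0:400,0:640]; P=pix(f,u,v,d=f['z_map']); P[f['z_map']==0]=np.nan; return P
def proj(f,p):
    q=np.linalg.inv(f['c2w'])@np.append(p,1); a,b=q[0]/-q[2],-q[1]/-q[2]; k=1+f['k1']*(a*a+b*b)
    return f['cx']+f['fx']*a*k, f['cy']+f['fy']*b*k
E
python3 - <<'E'
from h import *
o=r.get_obs(); print({k:np.round(v,3) for k,v in o.items()})
print(tool().round(3))
for n in('scene','side','wrist'):
    f=grab(n); save(f,n+'0.png'); print(n,f['c2w'].round(3),f['fx'],f['k1']); np.savez('/tmp/%s0.npz'%n,**f)
E
```

```text
total 12
drwxr-xr-x  3 agent agent 4096 Dec  6 22:19 .
drwxr-xr-x 23 root  root  4096 Dec  6 22:18 ..
drwxr-xr-x  2 agent agent 4096 Dec  6 22:19 pics
{'clock': np.float64(0.0), 'joints': array([-1.277,  0.478,  0.022,  1.556, -0.012,  1.109, -0.083]), 'qvel': array([ 0.001, -0.001, -0.   ,  0.001,  0.   , -0.001,  0.001]), 'tau': array([-0.0000e+00, -5.9645e+01,  1.6080e+00, -2.8118e+01,  1.2000e-02,
        1.0000e-02,  0.0000e+00]), 'tcp_pos': array([0.264, 0.621, 0.23 ]), 'orientation': array([-1.374, -0.907,  0.91 ]), 'contact_force': array([ 0.132, -0.039,  0.337]), 'moment': array([-0.014,  0.024, -0.002]), 'grip_width': np.float64(0.086)}
[[ 0.391 -0.001 -0.92   0.264]
 [ 0.92  -0.002  0.391  0.621]
 [-0.002 -1.    -0.     0.23 ]
 [ 0.     0.     0.     1.   ]]
scene [[-0.732  0.474 -0.489 -0.333]
 [-0.681 -0.501  0.533  0.827]
 [ 0.008  0.724  0.69   1.308]
 [ 0.     0.     0.     1.   ]] 502.3043085036131 -0.10113269800053679
side [[ 0.908  0.267 -0.323 -0.054]
 [-0.418  0.543 -0.728 -1.375]
 [-0.019  0.796  0.605  1.133]
 [ 0.     0.     0.     1.   ]] 467.2078553331178 -0.08984021309420921
wrist [[ 0.39  -0.884 -0.259  0.197]
 [ 0.921  0.374  0.111  0.649]
 [-0.001 -0.282  0.959  0.373]
 [ 0.     0.     0.     1.   ]] 335.8775520693859 0.0015837160973399638
```

View pics/scene0.png

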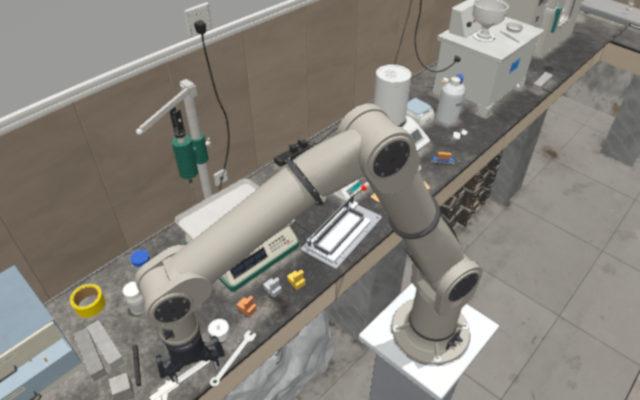

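View pics/side0.png

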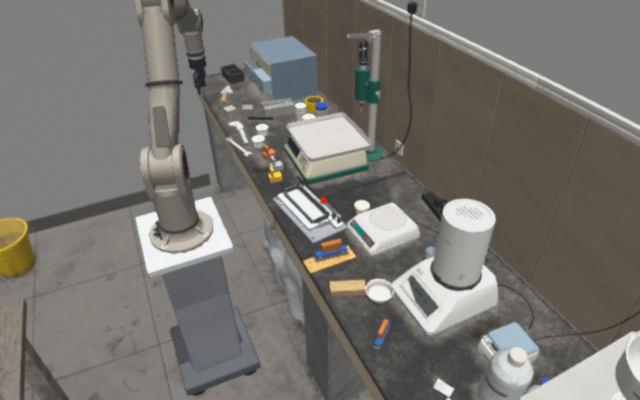

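View pics/wrist0.png

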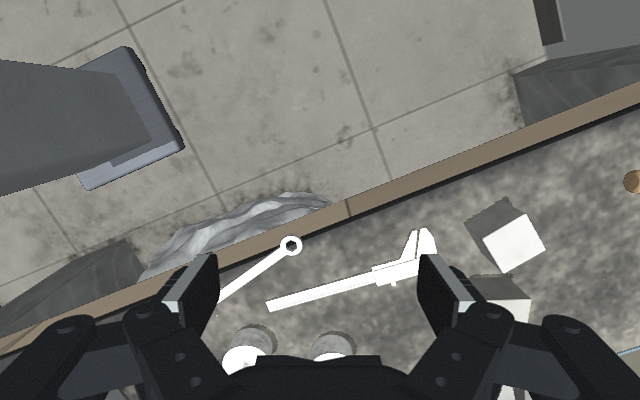

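```bash
python3 - <<'E'
from h import *
for n,c,s in(('scene',(210,160,460,330),3),('side',(230,130,430,350),2.7)):
    f=dict(np.load('/tmp/%s0.npz'%n)); save(f,n+'0c.png',c,s)
E
```

```text
(no output)
```

View pics/scene0c.png

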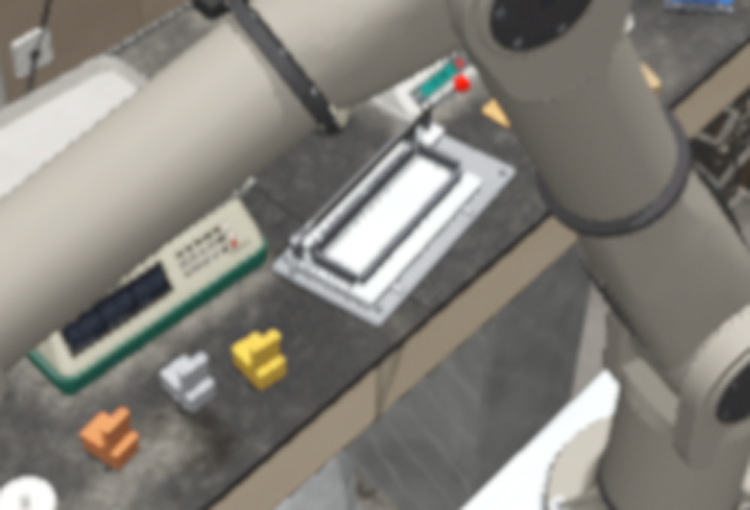

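View pics/side0c.png

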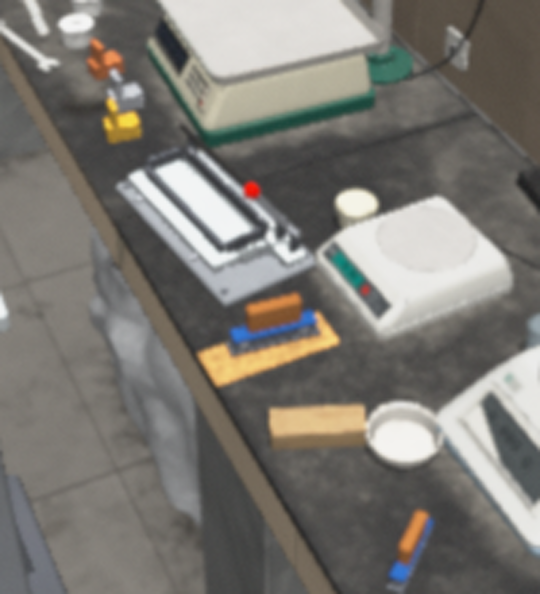

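```bash
python3 - <<'E'
from h import *
for n,pts in(('side',{'copper':(268,152),'steel':(277,166),'brass':(276,177),'knob':(323,200),'matL':(308,270),'matR':(352,256),'grip':(331,244),'wood':(348,288),'dish':(379,290),'vent':(362,206),'standFL':(275,200),'standnear':(315,240),'smallfile':(382,332),'bed':(305,205)}),('scene',{'copper':(247,306),'steel':(272,286),'brass':(297,279),'knob':(364,188),'standcorner':(335,267),'bed':(340,234),'standnr':(380,217),'dish':(218,327)})):
    f=dict(np.load('/tmp/%s0.npz'%n))
    for k,(u,v) in pts.items(): print(n,k,pix(f,u,v).round(3))
E
```

```text
side copper [0.457 0.32  0.029]
side steel [0.457 0.208 0.021]
side brass [0.423 0.13  0.024]
side knob [ 0.466 -0.236  0.147]
side matL [ 0.343 -0.378 -0.005]
side matR [ 0.503 -0.386 -0.002]
side grip [ 0.432 -0.368  0.069]
side wood [ 0.411 -0.532  0.032]
side dish [ 0.508 -0.557 -0.001]
side vent [ 0.64  -0.205  0.036]
side standFL [0.37  0.002 0.013]
side standnear [ 0.418 -0.268  0.008]
side smallfile [ 0.414 -0.727  0.048]
side bed [ 0.454 -0.099  0.031]
scene copper [0.442 0.339 0.044]
scene steel [0.44  0.237 0.049]
scene brass [0.409 0.158 0.038]
scene knob [ 0.46  -0.225  0.147]
scene standcorner [0.371 0.02  0.007]
scene bed [ 0.452 -0.095  0.02 ]
scene standnr [ 0.409 -0.268  0.008]
scene dish [0.449 0.446 0.041]
```

```bash
python3 -m jog '0 -4.6 0 0 -10 0 1;0 -4.6 0 0 -10 0 1;0 -4.6 0 0 -15 0 1;0 -4.6 0 0 -15 0 1;0 -4.6 0 0 -20 0 1' && python3 -m jog '0 0 0 -38 0 -16 1;0 0 0 -38 0 -16 1;0 0 0 -38 0 -16 1;0 0 0 -38 0 -16 1;0 0 0 -38 0 -16 1' && python3 -m jog '0 0 0 -38 0 -16 1;0 0 0 -38 0 -16 1;0 0 0 -38 0 -16 1;0 0 0 -38 0 -16 1;0 0 0 -38 0 -16 1'  && python3 -m jog '0 0 0 -30 0 -16 1;0 0 0 -30 0 -16 1;0 0 0 -30 0 -16 1;0 0 0 0 0 -16 1;0 0 0 0 0 0 1'; cat > snap.py <<'E'
import sys
from h import *
# snap.py cam tag
n,t=sys.argv[1:3]; f=grab(n); save(f,t+'.png'); np.savez('/tmp/%s.npz'%t,**f); print(r.get_obs()['clock'])
E
python3 snap.py wrist w1; python3 snap.py scene s1; python3 snap.py side d1;python3 -c "
from h import *;print(tool().round(3))"
```

```text
clock: 0.57
tcp_pos: [0.2637, 0.6204, 0.3005]
orientation: [-1.209, -1.21, 1.214]
contact_force: [-0.6, -0.1, 0.2]
grip_width: 0.0857
clock: 0.98
tcp_pos: [0.3443, 0.4291, 0.301]
orientation: [-1.209, -1.209, 1.209]
contact_force: [1.3, -0.4, 0.2]
grip_width: 0.0852
clock: 1.4
tcp_pos: [0.424, 0.2391, 0.3013]
orientation: [-1.209, -1.209, 1.209]
contact_force: [0.9, -0.3, -0.2]
grip_width: 0.0855
clock: 1.82
tcp_pos: [0.4902, 0.1486, 0.3014]
orientation: [-1.213, -1.206, 1.205]
contact_force: [0.4, 0.7, 0.3]
grip_width: 0.0854
1.8667
1.9167
1.9667
[[-0.001 -0.001 -1.     0.487]
 [ 1.    -0.    -0.001  0.152]
 [-0.    -1.     0.001  0.301]
 [ 0.     0.     0.     1.   ]]
```

View pics/w1.png

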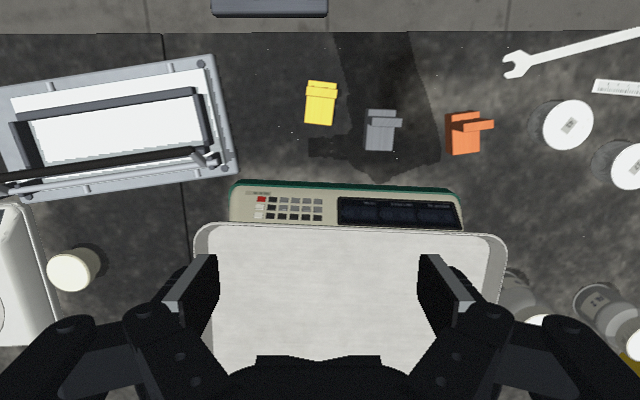

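View pics/s1.png

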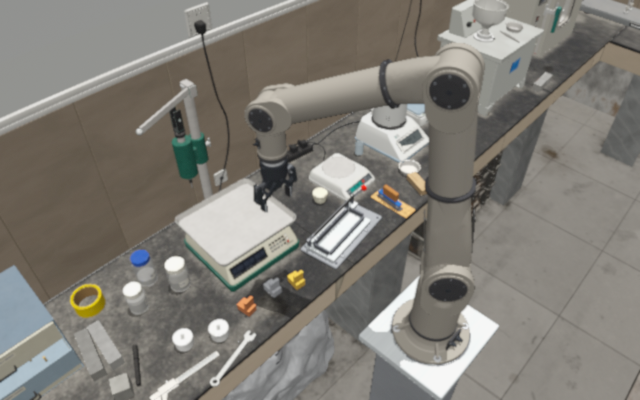

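```bash
python3 - <<'E'
from h import *
f=dict(np.load('/tmp/w1.npz')); save(f,'w1c.png',(290,60,510,200),3.6)
P=cloud(f)
print('bench z',np.nanmedian(P[80:110,230:290,2]), np.nanmedian(P[60:80,420:480,2]))
def rect(mask):
    q=P[mask][:,:2]*1000; (c,s,a)=cv2.minAreaRect(q.astype(np.float32)); return np.round(c,1),np.round(s,1),round(a,1),len(q)
for k,(u0,v0,u1,v1) in {'brass':(300,72,345,132),'steel':(355,100,412,160),'copper':(440,105,500,160)}.items():
    m=np.zeros((400,640),bool); m[v0:v1,u0:u1]=1
    z=P[...,2]
    print(k,'rib',rect(m&(z>.052)&(z<.07)),'base',rect(m&(z>.02)&(z<.033)),np.nanpercentile(z[m],99))
# stand
m=np.zeros((400,640),bool); m[50:205,0:240]=1
z=P[...,2]
h=np.histogram(z[m],bins=np.arange(-.01,.12,.004)); print([(round(b,3),n) for n,b in zip(*h)])
E
```

```text
bench z -0.0003861191741443559 -0.0002828284780926338
brass rib (array([411.5, 151.8]), array([33.8, 10. ]), 83.0, 294) base (array([423.3, 150.3]), array([33.9, 49.8]), 83.3, 944) 0.06074100036887602
steel rib (array([443.8, 224.3]), array([33.7, 10.1]), 87.7, 288) base (array([455.8, 224.1]), array([34.2, 50.1]), 87.9, 893) 0.06042899986006843
copper rib (array([448.6, 328.1]), array([10.3, 35.6]), 7.4, 328) base (array([460.4, 329.4]), array([50.4, 35.8]), 7.5, 942) 0.06068205455460979
[(np.float64(-0.01), np.int64(5)), (np.float64(-0.006), np.int64(401)), (np.float64(-0.002), np.int64(8791)), (np.float64(0.002), np.int64(81)), (np.float64(0.006), np.int64(801)), (np.float64(0.01), np.int64(6113)), (np.float64(0.014), np.int64(359)), (np.float64(0.018), np.int64(137)), (np.float64(0.022), np.int64(598)), (np.float64(0.026), np.int64(12095)), (np.float64(0.03), np.int64(281)), (np.float64(0.034), np.int64(297)), (np.float64(0.038), np.int64(509)), (np.float64(0.042), np.int64(1740)), (np.float64(0.046), np.int64(911)), (np.float64(0.05), np.int64(193)), (np.float64(0.054), np.int64(65)), (np.float64(0.058), np.int64(942)), (np.float64(0.062), np.int64(664)), (np.float64(0.066), np.int64(84)), (np.float64(0.07), np.int64(44)), (np.float64(0.074), np.int64(29)), (np.float64(0.078), np.int64(31)), (np.float64(0.082), np.int64(22)), (np.float64(0.086), np.int64(174)), (np.float64(0.09), np.int64(1610)), (np.float64(0.094), np.int64(83)), (np.float64(0.098), np.int64(0)), (np.float64(0.102), np.int64(0)), (np.float64(0.106), np.int64(0)), (np.float64(0.11), np.int64(0)), (np.float64(0.114), np.int64(0))]
```

View pics/w1c.png

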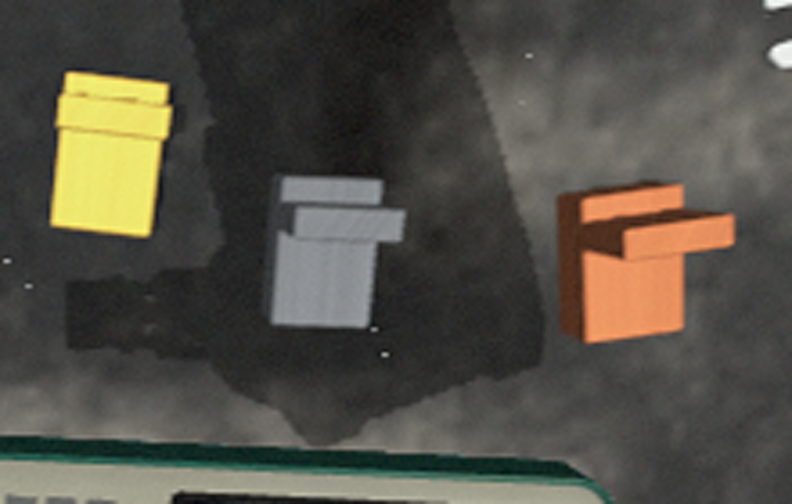

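```bash
python3 -m jog '0 0 0 -40 0 -5 1;0 0 0 -40 0 -5 1;0 0 0 -40 0 -5 1;0 0 0 -40 0 -5 1;0 0 0 -40 0 -5 1' && python3 -m jog '0 0 0 -40 0 -3 1;0 0 0 -40 0 -3 1;0 0 0 -40 0 0 1;0 0 0 -30 0 0 1;0 0 0 0 0 0 1'; python3 snap.py wrist w2;python3 -c "
from h import *;print(tool().round(3))"
```

```text
clock: 2.38
tcp_pos: [0.5121, -0.049, 0.3013]
orientation: [-1.207, -1.212, 1.211]
contact_force: [0.7, 0.3, 0.9]
grip_width: 0.0854
clock: 2.8
tcp_pos: [0.517, -0.2048, 0.3015]
orientation: [-1.215, -1.202, 1.206]
contact_force: [-0.1, 0.3, -0.2]
grip_width: 0.0852
2.85
[[ 0.005 -0.001 -1.     0.518]
 [ 1.    -0.001  0.005 -0.201]
 [-0.001 -1.     0.001  0.301]
 [ 0.     0.     0.     1.   ]]
```

View pics/w2.png

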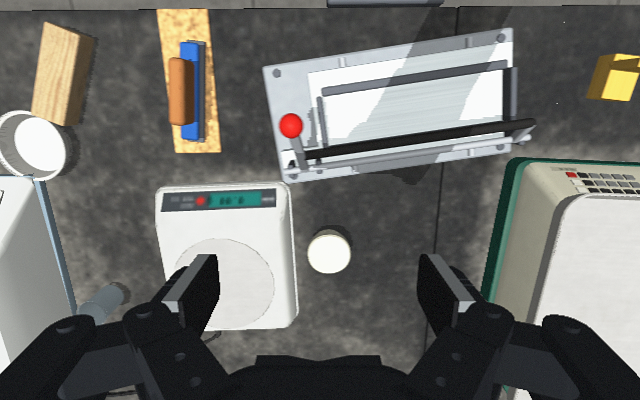

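```bash
python3 - <<'E'
from h import *
f=dict(np.load('/tmp/w2.npz')); P=cloud(f); z=P[...,2]
save(f,'w2c.png',(250,20,550,200),2.6); save(f,'w2f.png',(130,0,240,160),4)
def box(u0,v0,u1,v1):
    m=np.zeros((400,640),bool); m[v0:v1,u0:u1]=1;return m
def rect(mask):
    q=P[mask][:,:2]*1000; (c,s,a)=cv2.minAreaRect(q.astype(np.float32)); return np.round(c,1),np.round(s,1),round(a,2),len(q)
m=box(255,20,545,190)
print('bench',np.nanmedian(z[200:220,440:480]))
print('plate',rect(m&(z>.008)&(z<.0145)))
print('bed', rect(m&(z>.025)&(z<.031)), np.nanmedian(z[m&(z>.025)&(z<.031)]))
m2=m&(z>.038)&(z<.054); print('fences',rect(m2)); 
print('foot high',rect(m&(z>.075)&(z<.1)))
# knob red
c=f['color'].astype(int); red=(c[...,0]>150)&(c[...,1]<60)&(c[...,2]<60)&box(270,100,310,145)
v,u=np.nonzero(red); print('knob px',u.mean(),v.mean(),u.min(),u.max(),v.min(),v.max(),'pt',np.nanmean(P[red],0), 'ztop',np.nanmax(z[red]))
m=box(150,0,230,160); print('mat',rect(m&(z>.003)&(z<.007)))
m=box(160,20,220,150); print('grip',rect(m&(z>.06)&(z<.08)),np.nanpercentile(z[m],99)); print('beam',rect(m&(z>.027)&(z<.037)))
print('wood',rect(box(20,10,100,130)&(z>.02)&(z<.033)))
np.set_printoptions(linewidth=200,precision=1,suppress=True)
# end stop rects etc
for lo,hi in((.04,.047),(.047,.054)):
    print(lo,rect(box(255,20,545,190)&(z>lo)&(z<hi)))
E
```

```text
bench -0.00033823276167946337
plate (array([ 460.9, -106.7]), array([362.6, 194.9]), 89.16, 7818)
bed (array([ 469.3, -104.7]), array([362.8, 174. ]), 89.71, 14234) 0.027690376066303063
fences (array([467.3, -80.8]), array([308.4, 145.5]), 83.39, 3304)
foot high (array([493.4, -87.6]), array([281.5,  76.1]), 84.52, 2439)
knob px 290.8489583333333 125.33333333333333 280 301 114 137 pt [ 0.46637787 -0.22795874  0.14817258] ztop 0.15345042308560802
mat (array([ 426.2, -365. ]), array([169.4,  60. ]), 0.29, 3516)
grip (array([ 436.6, -357. ]), array([17.4, 69.8]), 83.74, 1228) 0.07126399572192597
beam (array([ 436.4, -357.4]), array([ 22.4, 109.7]), 83.27, 917)
wood (array([ 419.5, -515.7]), array([ 54.1, 119.9]), 59.68, 3770)
0.04 (array([467.3, -80.2]), array([307., 145.]), 83.51, 2274)
0.047 (array([469.2, -83.3]), array([304.3, 136.1]), 83.51, 857)
```

View pics/w2c.png

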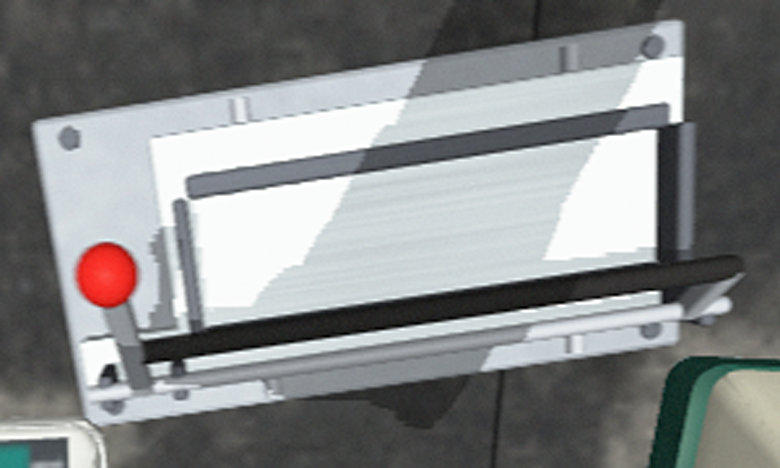

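View pics/w2f.png

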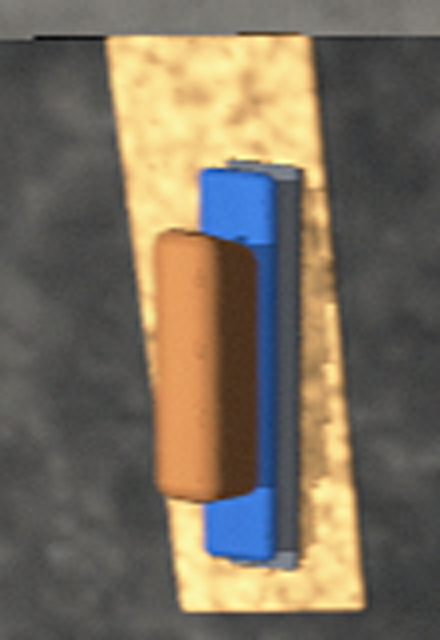

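```bash
python3 - <<'E'
from h import *
f=dict(np.load('/tmp/w2.npz'));
s=lambda a,b:(250+a/2.6,20+b/2.6)
for a,b,z in((35,123,.012),(683,20,.012),(681,343,.012),(90,425,.012),(187,195,.044),(187,178,.044),(668,104,.044),(668,125,.044),(152,138,.028),(682,57,.028)):
    print((a,b),pix(f,*s(a,b),z=z).round(4))
P=cloud(f);z=P[...,2];m=(z>.011)&(z<.013); m[:, :255]=0;m[:20]=0;m[195:]=0;m[:,545:]=0
q=P[m][:,:2]*1000
# best rect by percentiles of projected coords at yaw
for yaw in np.arange(-9,-3,.5):
    c,s_=np.cos(np.radians(yaw)),np.sin(np.radians(yaw)); x=q@[c,s_]; y=q@[-s_,c]
    e=[np.percentile(x,.5),np.percentile(x,99.5),np.percentile(y,.5),np.percentile(y,99.5)]; X=(e[0]+e[1])/2;Y=(e[2]+e[3])/2
    print(yaw,round(e[1]-e[0],1),round(e[3]-e[2],1),'c',round(X*c-Y*s_,1),round(X*s_+Y*c,1))
E
```

```text
(35, 123) [ 0.4078 -0.2701  0.012 ]
(683, 20) [0.3667 0.0224 0.012 ]
(681, 343) [0.5118 0.0442 0.012 ]
(90, 425) [ 0.5518 -0.2496  0.012 ]
(187, 195) [ 0.4404 -0.2002  0.044 ]
(187, 178) [ 0.4334 -0.2001  0.044 ]
(668, 104) [0.4049 0.0044 0.044 ]
(668, 125) [0.4132 0.0057 0.044 ]
(152, 138) [ 0.4158 -0.2156  0.028 ]
(682, 57) [0.3843 0.0159 0.028 ]
-9.0 215.9 315.3 c 459.2 -116.0
-8.5 213.9 314.9 c 459.2 -116.0
-8.0 212.0 314.5 c 459.2 -116.1
-7.5 210.0 314.1 c 459.2 -116.1
-7.0 208.0 313.6 c 459.1 -116.1
-6.5 205.9 313.2 c 459.1 -116.1
-6.0 203.8 312.7 c 459.1 -116.1
-5.5 201.7 312.1 c 459.1 -116.1
-5.0 199.6 311.6 c 459.1 -116.1
-4.5 197.5 311.0 c 459.1 -116.1
-4.0 195.3 310.4 c 459.0 -116.1
-3.5 193.1 309.8 c 459.0 -116.1
```

```bash
cat >> h.py <<'E'
BED=np.array([455.5,-93.3,28.])/1000; BYAW=np.radians(8.0)
def w2b(P,c=None,yaw=None):
    c=BED if c is None else c; yaw=BYAW if yaw is None else yaw
    return (np.asarray(P)-c)@R.from_euler('z',yaw).as_matrix()
def b2w(p): return BED+R.from_euler('z',BYAW).as_matrix()@np.asarray(p,float)
def plan(pos,yawdeg):
    """moves from present tool pose to TCP pos(m), tool x at yaw deg (tool down): prints rotvec deg & shift mm in present tool axes, and shift in the final axes"""
    T=tool(); a=np.radians(yawdeg); x=np.array([np.cos(a),np.sin(a),0]); y=np.array([0,0,-1.]); G=np.stack([x,y,np.cross(x,y)],1)
    rv=np.degrees(R.from_matrix(T[:3,:3].T@G).as_rotvec()); d=(np.asarray(pos)-T[:3,3])*1000
    print('turn',rv.round(2),'shift now-axes',(T[:3,:3].T@d).round(1),'final-axes',(G.T@d).round(1),'dist',round(np.linalg.norm(d),1))
E
python3 - <<'E'
from h import *
f=dict(np.load('/tmp/w2.npz')); P=cloud(f); z=P[...,2]
B=w2b(P)*1000
mm=np.zeros_like(z,bool); mm[20:195,255:545]=1
def prof(sel,ax,lo,hi,st):
    h,e=np.histogram(B[sel][:,ax],bins=np.arange(lo,hi,st)); print([(int(b),int(n)) for n,b in zip(h,e) if n>0])
# front fence: top z~16 in bed
s=mm&(abs(B[...,2]-16)<1.5)&(abs(B[...,0]+33)<12); print('front fence x'); prof(s&(B[...,1]>-95)&(B[...,1]<-20),0,-45,-20,1); prof(s&(B[...,1]>20)&(B[...,1]<95),0,-45,-20,1)
print('ends y',np.nanmin(B[s][:,1]),np.nanmax(B[s][:,1]))
s=mm&(abs(B[...,2]-22)<1.5)&(abs(B[...,0])<27); print('stops y'); prof(s,1,-125,125,1)
s=mm&(abs(B[...,2]-22)<1.5)&(abs(B[...,1])<100)&(B[...,0]>20); print('rear fence x'); prof(s&(B[...,1]<0),0,20,60,1);prof(s&(B[...,1]>0),0,20,60,1)
c=f['color'].astype(int); red=(c[...,0]>150)&(c[...,1]<60)&(c[...,2]<60)&mm
print('knob bed',np.nanmean(B[red],0))
s=mm&(B[...,2]>45)&(abs(B[...,1])<80)&(B[...,0]>10); print('foot',np.nanmean(B[s],0),np.nanmin(B[s],0),np.nanmax(B[s],0))
# sphere fit knob
q=B[red]; q=q[~np.isnan(q).any(1)]; q=q[q[:,2]>110]
from scipy.optimize import least_squares
so=least_squares(lambda p:np.linalg.norm(q-p,axis=1)-11,[-8,-136,115],loss='soft_l1'); print(so.x, so.cost,len(q)); k=so.x; print('theta',np.arctan2(k[2]-31,48-k[0]), 'world',b2w(k/1000))
E
```

```text
front fence x
[(-39, 17), (-38, 52), (-37, 56), (-36, 58), (-35, 58), (-34, 59), (-33, 57), (-32, 56), (-31, 52), (-30, 50), (-29, 6)]
[(-39, 4), (-38, 45), (-37, 55), (-36, 61), (-35, 60), (-34, 60), (-33, 59), (-32, 58), (-31, 58), (-30, 51), (-29, 21)]
ends y -105.73443650989464 106.48417741008818
stops y
[(-113, 22), (-112, 40), (-111, 36), (-110, 37), (-109, 36), (-108, 35), (-107, 19), (103, 1), (104, 19), (105, 41), (106, 43), (107, 46), (108, 46), (109, 38), (110, 24), (111, 11)]
rear fence x
[]
[]
knob bed [  -7.96886318 -134.86215978  120.17258298]
foot [27.75731087  0.66111338 64.3597266 ] [ 23.111465   -79.99229964  58.87618493] [33.4599311  79.97085913 67.36823593]
[  -7.78719616 -137.05666975  113.25317553] 42.504940652833056 381
theta 0.9748258005247443 world [ 0.46686319 -0.23010661  0.14125318]
```

```bash
sed -i 's/^BED=.*;/BED=np.array([455.6,-94.3,28.])\/1000;/' h.py; python3 -c "
from h import *
print(BED); plan([.4668,-.2301,.122],98)"
```

```text
[ 0.4556 -0.0943  0.028 ]
turn [-0.03 -8.28 -0.04] shift now-axes [-29.  179.3  50.6] final-axes [-21.5 179.2  54.4] dist 188.5
```

```bash
python3 -m jog '0 -4.15 0 0 0 0 0.6;0 -4.13 0 0 0 0 0.6;0 0 0 -11 25 27 0.6;0 0 0 -10.5 25 27.4 0.6;0 0 0 0 30 0 0.6' 40 && python3 -m jog '0 0 0 0 35 0 0.6;0 0 0 0 30 0 0.6;0 0 0 0 20 0 0.6;0 0 0 0 14.2 0 0.6;0 0 0 0 0 0 0.6' ; python3 snap.py wrist w3;python3 -c "
from h import *;plan([.4668,-.2301,.122],98)"
```

```text
clock: 3.27
tcp_pos: [0.4643, -0.2289, 0.2213]
orientation: [-1.139, -1.313, 1.313]
contact_force: [-0.2, -0.6, 0.1]
grip_width: 0.0515
clock: 3.68
tcp_pos: [0.4664, -0.2243, 0.1191]
orientation: [-1.129, -1.315, 1.317]
contact_force: [-0.3, 0.7, 0.7]
grip_width: 0.0511
3.7333
turn [-0.17  0.44  0.14] shift now-axes [-4.7 -1.2  1.2] final-axes [-4.8 -1.1  1.2] dist 5.0
```

View pics/w3.png

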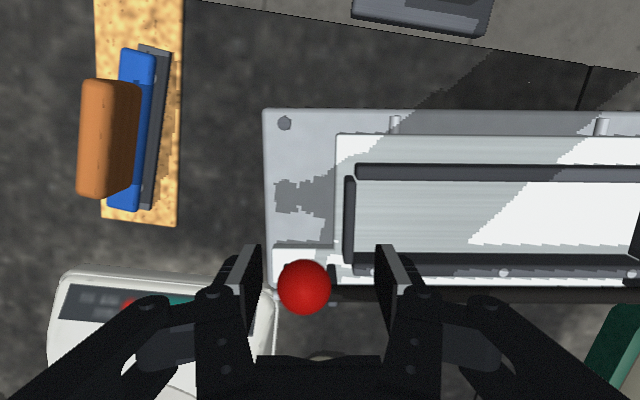

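```bash
python3 -m jog '0 0 0 -4.7 0 1 0.6;0 0 0 0 0 0 0;0 0 0 0 0 0 0;0 0 0 0 0 0 0;0 0 0 0 0 0 0' 40 && python3 -m jog '0 0 0 0 -6.3 -10.7 0;0 0 0 0 -4.1 -9.1 0;0 0 0 0 -3.2 -9.5 0;0 0 0 0 -2.2 -9.7 0;0 0 0 0 -1.2 -9 0'  && python3 -m jog '0 0 0 0 0 0 0;0 0 0 0 0 0 0;0 0 0 0 0 0 0.6;0 0 0 0 0 0 0.6;0 0 0 0 0 0 0.6' ; python3 snap.py wrist w4;python3 snap.py side d4
```

```text
clock: 4.15
tcp_pos: [0.4678, -0.2301, 0.1228]
orientation: [-1.134, -1.318, 1.313]
contact_force: [-1.8, 8.7, 5.1]
grip_width: 0.019
clock: 4.57
tcp_pos: [0.5128, -0.2237, 0.1387]
orientation: [-1.13, -1.313, 1.314]
contact_force: [-6.1, 4.6, 1.7]
grip_width: 0.0194
clock: 4.98
tcp_pos: [0.5158, -0.2263, 0.1398]
orientation: [-1.14, -1.315, 1.314]
contact_force: [0.2, -0.2, 0.1]
grip_width: 0.051
5.0333
5.0833
```

View pics/w4.png

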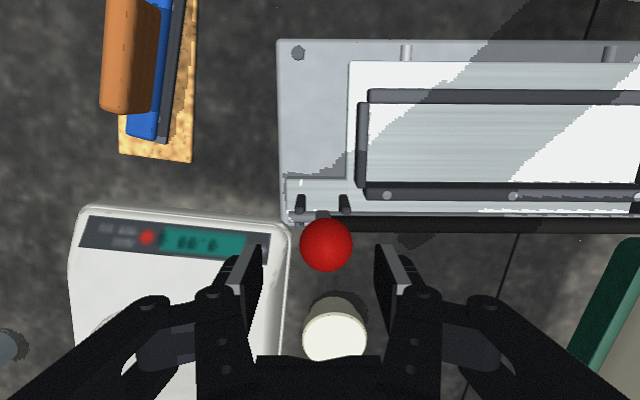

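```bash
cat > knob.py <<'E'
import sys
from h import *
from scipy.optimize import least_squares
f=dict(np.load('/tmp/%s.npz'%sys.argv[1])); P=cloud(f); B=w2b(P)*1000; c=f['color'].astype(int)
red=(c[...,0]>130)&(c[...,1]<60)&(c[...,2]<60); q=B[red]; q=q[~np.isnan(q).any(1)]; q=q[(abs(q[:,1]+136)<16)&(q[:,2]>20)]
so=least_squares(lambda p:np.linalg.norm(q-p,axis=1)-11,q.mean(0)-[0,0,7],loss='soft_l1');k=so.x
print('knob bed',k.round(1),len(q),'theta',np.arctan2(k[2]-31,48-k[0]),'radius',np.hypot(k[2]-31,48-k[0]))
E
python3 knob.py w4; python3 knob.py d4; python3 -c "
from h import *
print(w2b(tool()[:3,3])*1000)"
```

```text
knob bed [  25.6 -135.9  127.9] 1670 theta 1.3435573021636398 radius 99.40675030114335
knob bed [  25.2 -138.7  128.7] 27 theta 1.3413614094670303 radius 100.28256663573161
[  41.03163164 -139.00000147  111.60314143]
```

```bash
python3 -m jog '0 0 0 3 0 15 0.6;0 0 0 0 -3 30 0.6;0 0 0 0 -3 0 0;0 0 0 0 0 0 0;0 0 0 0 0 0 0' 40 && python3 -m jog '0 0 0 0 0 0 0;0 0 0 0 0 -6 0;0 0 0 0 0 -6 0;0 0 0 0 0 -5 0;0 0 0 0 0 -4 0' && python3 -m jog '0 0 0 0 0 0 0;0 0 0 0 0 0 0;0 0 0 0 0 0 0;0 0 0 0 0 0 0;0 0 0 0 0 0 0'; python3 snap.py wrist w5; python3 knob.py w5;python3 -c "
from h import *
print(w2b(tool()[:3,3])*1000)"
```

```text
clock: 5.5
tcp_pos: [0.4709, -0.2296, 0.1456]
orientation: [-1.139, -1.315, 1.314]
contact_force: [-0.3, 0.1, -0.5]
grip_width: 0.0159
clock: 5.92
tcp_pos: [0.4907, -0.2265, 0.1448]
orientation: [-1.136, -1.313, 1.316]
contact_force: [-6.2, -1.0, 2.8]
grip_width: 0.0
clock: 6.33
tcp_pos: [0.4904, -0.2265, 0.1449]
orientation: [-1.137, -1.314, 1.315]
contact_force: [-3.8, -2.3, 2.1]
grip_width: 0.0
6.3833
knob bed [  36.8 -136.5  128.7] 70 theta 1.4565780616136108 radius 98.29460031152313
[  16.12651706 -135.69928251  116.91430015]
```

View pics/w5.png

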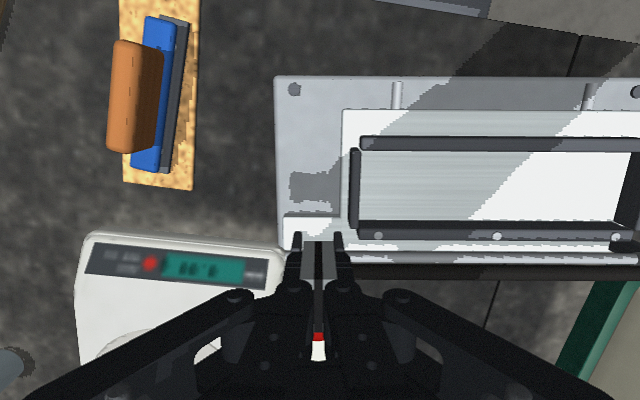

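```bash
python3 -m jog '0 0 0 0 0 -3 0;0 0 0 0 0 0 0;0 0 0 0 -10 30 0;0 0 0 0 -40 0 0.75;0 0 0 0 -40 0 0.75' && python3 -c "
from h import *
plan([.4213,.1505,.20],83.3)"
```

```text
clock: 6.8
tcp_pos: [0.462, -0.2293, 0.2343]
orientation: [-1.134, -1.312, 1.314]
contact_force: [2.2, -0.7, 0.8]
grip_width: 0.0235
turn [-0.23 14.9   0.1 ] shift now-axes [381.6  35.1 -14.1] final-axes [372.5  34.3  84.7] dist 383.5
```

```bash
python3 -m jog '0 5 0 0 0 0 0.75;0 5 0 0 0 0 0.75;0 4.9 0 0 0 0 0.75;0 0 0 37 0 0 0.75;0 0 0 37 0 0 0.75' && python3 -m jog '0 0 0 37 0 0 0.75;0 0 0 37 0 10 0.75;0 0 0 37 0 10 0.75;0 0 0 37 0 10 0.75;0 0 0 37 0 10 0.75' && python3 -m jog '0 0 0 37 10 10 0.75;0 0 0 37 10 15 0.75;0 0 0 37 10 15 0.75;0 0 0 2 4 4 0.75;0 0 0 0 0 0 0.75'; python3 snap.py wrist w6; python3 -c "
from h import *
plan([.4213,.1505,.008],83.3)"
```

```text
clock: 7.22
tcp_pos: [0.4739, -0.157, 0.2358]
orientation: [-1.267, -1.122, 1.118]
contact_force: [0.0, -0.2, -0.4]
grip_width: 0.0642
clock: 7.63
tcp_pos: [0.4549, 0.0347, 0.2357]
orientation: [-1.262, -1.127, 1.121]
contact_force: [0.5, -0.1, 0.4]
grip_width: 0.064
clock: 8.05
tcp_pos: [0.4226, 0.1524, 0.2004]
orientation: [-1.258, -1.128, 1.128]
contact_force: [-0.4, -0.5, 0.6]
grip_width: 0.0643
8.1
turn [0.02 0.24 0.04] shift now-axes [ -0.2 193.    2.4] final-axes [-1.00e-01  1.93e+02  2.40e+00] dist 193.0
```

View pics/w6.png

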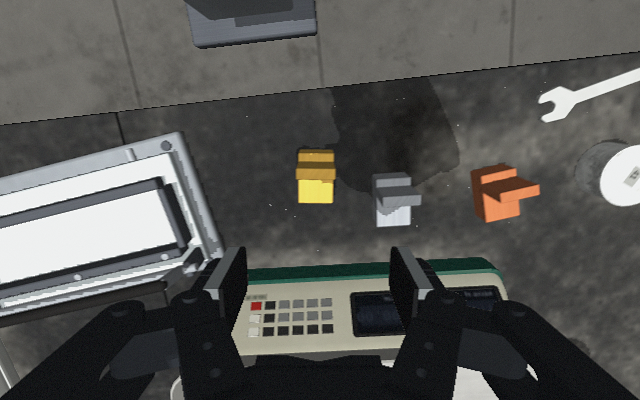

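```bash
python3 - <<'E'
from h import *
f=dict(np.load('/tmp/w6.npz')); P=cloud(f)
for u in(260,316,360,450):
    for v in(262,272,290,320): print(u,v,P[v,u].round(3))
f=dict(np.load('/tmp/w1.npz')); P=cloud(f)
for v in range(175,240,6): print(v,P[v,300].round(3),P[v,440].round(3))
E
```

```text
260 262 [0.518 0.077 0.001]
260 272 [0.519 0.081 0.024]
260 290 [0.524 0.084 0.051]
260 320 [0.538 0.087 0.079]
316 262 [ 0.526  0.139 -0.   ]
316 272 [0.522 0.14  0.03 ]
316 290 [0.527 0.14  0.055]
316 320 [0.542 0.138 0.082]
360 262 [0.531 0.189 0.   ]
360 272 [0.525 0.185 0.034]
360 290 [0.53  0.182 0.058]
360 320 [0.544 0.177 0.085]
450 262 [0.529 0.28  0.024]
450 272 [0.531 0.275 0.04 ]
450 290 [0.534 0.265 0.066]
450 320 [0.414 0.191 0.262]
175 [ 0.517  0.125 -0.001] [0.518 0.313 0.   ]
181 [0.521 0.125 0.016] [ 0.526  0.315 -0.001]
187 [0.523 0.127 0.041] [0.531 0.31  0.014]
193 [0.527 0.127 0.055] [0.531 0.301 0.041]
199 [0.531 0.128 0.065] [0.535 0.296 0.056]
205 [0.536 0.128 0.073] [0.538 0.292 0.069]
211 [0.541 0.128 0.08 ] [0.542 0.289 0.078]
217 [0.545 0.128 0.088] [0.548 0.288 0.083]
223 [0.549 0.129 0.097] [0.552 0.285 0.091]
229 [0.545 0.13  0.125] [0.557 0.284 0.097]
235 [0.552 0.13  0.124] [0.552 0.273 0.125]
```

```bash
python3 -m jog '0 0.2 0 0 40 0 0.75;0 0 0 0 40 1 0.75;0 0 0 0 40 1 0.75;0 0 0 0 40 0 0.75;0 0 0 0 20 0 0.75' && python3 -m jog '0 0 0 0 13 0 0.75;0 0 0 0 0 0 0.75;0 0 0 0 0 0 0;0 0 0 0 0 0 0;0 0 0 0 0 0 0' 60 ; python3 -c "
from h import *
plan([.4213,.1505,.008],83.3)"
```

```text
clock: 8.52
tcp_pos: [0.4216, 0.1472, 0.0183]
orientation: [-1.265, -1.117, 1.121]
contact_force: [0.5, 0.1, 0.3]
grip_width: 0.064
clock: 8.93
tcp_pos: [0.4234, 0.1495, 0.0096]
orientation: [-1.265, -1.123, 1.118]
contact_force: [0.6, 0.2, -2.6]
grip_width: 0.0333
turn [ 0.16 -0.19  0.11] shift now-axes [0.7 1.6 2.2] final-axes [0.7 1.6 2.2] dist 2.8
```

```bash
python3 -m jog '0 0 0 0 -35 0 0;0 0 0 0 -35 0 0;0 0 0 0 -40 0 0;0 0 0 0 -40 0 0;0 0 0 0 0 0 0' && python3 -c "
from h import *
print(b2w([.002,-.06,0])); plan(b2w([.002,-.06,.132]),98)"; python3 snap.py wrist w7
```

```text
clock: 9.35
tcp_pos: [0.4262, 0.151, 0.1658]
orientation: [-1.266, -1.132, 1.109]
contact_force: [0.6, 0.8, -3.4]
grip_width: 0.0329
[ 0.46593092 -0.15343774  0.028     ]
turn [  0.69 -14.89   0.43] shift now-axes [-297.5    4.   -75.9] final-axes [-307.     5.8    3. ] dist 307.1
9.4
```

View pics/w7.png

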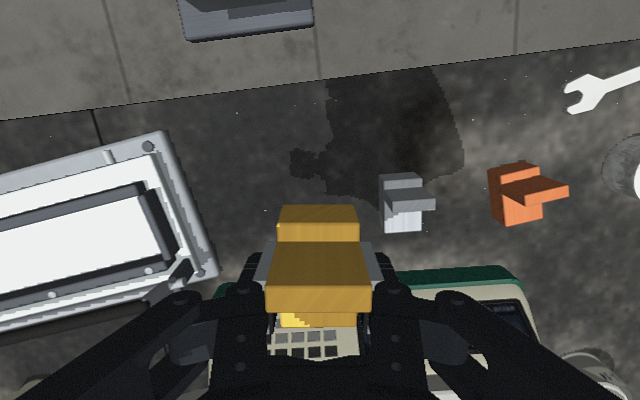

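```bash
python3 -m jog '0 -3.7 0 -5 0 0 0;0 -3.7 0 -10 0 0 0;0 -3.7 0 -15 0 0 0;0 -3.7 0 -25 0 0 0;0 0 0 -30 0 0 0' && python3 -m jog '0 0 0 -35 0 0 0;0 0 0 -35 0 0 0;0 0 0 -35 0 0 0;0 0 0 -35 0 0 0;0 0 0 -35 0 0 0' && python3 -m jog '0 0 0 -25 0 0 0;0 0 0 -10 0 0 0;0 0 0 -5 0 0 0;0 0 0 0 0 0 0;0 0 0 0 0 0 0' ;python3 -c "
from h import *
print(w2b(tool()[:3,3])*1000); plan(b2w([.002,-.06,.012]),98)"
```

```text
clock: 9.82
tcp_pos: [0.4256, 0.0648, 0.1574]
orientation: [-1.135, -1.315, 1.316]
contact_force: [0.7, -0.6, -3.4]
grip_width: 0.0332
clock: 10.23
tcp_pos: [0.45, -0.1102, 0.1574]
orientation: [-1.139, -1.31, 1.311]
contact_force: [0.5, 0.4, -3.3]
grip_width: 0.0327
clock: 10.65
tcp_pos: [0.4561, -0.1468, 0.1576]
orientation: [-1.138, -1.311, 1.311]
contact_force: [0.0, 0.3, -3.5]
grip_width: 0.0334
[ -6.77730052 -52.10694758 129.58839518]
turn [-0.06  0.03  0.06] shift now-axes [ -8.  117.6  -8.9] final-axes [ -7.9 117.6  -8.8] dist 118.2
```

```bash
python3 -m jog '0 0 0 -8 10 -8.9 0;0 0 0 0 25 0 0;0 0 0 0 25 0 0;0 0 0 0 20 0 0;0 0 0 0 0 0 0' ;python3 -c "
from h import *
print(w2b(tool()[:3,3])*1000); plan(b2w([.002,-.06,.012]),98)"; python3 snap.py wrist w8; python3 snap.py scene s8; python3 -c "
from h import *
f=dict(np.load('/tmp/s8.npz')); save(f,'s8c.png',(290,170,400,270),6)"
```

```text
clock: 11.07
tcp_pos: [0.4638, -0.1521, 0.0748]
orientation: [-1.132, -1.309, 1.314]
contact_force: [-0.5, 0.3, -3.4]
grip_width: 0.0328
[  0.11863878 -58.33609382  46.78152129]
turn [-0.38  0.15  0.17] shift now-axes [-1.8 34.8 -2.1] final-axes [-1.7 34.8 -1.9] dist 34.9
11.1167
11.1667
```

View pics/w8.png

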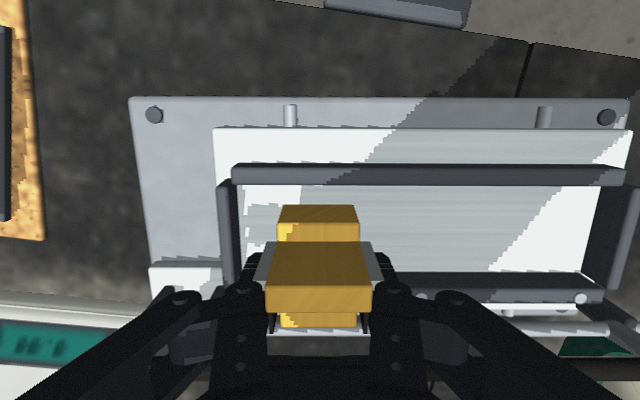

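View pics/s8c.png

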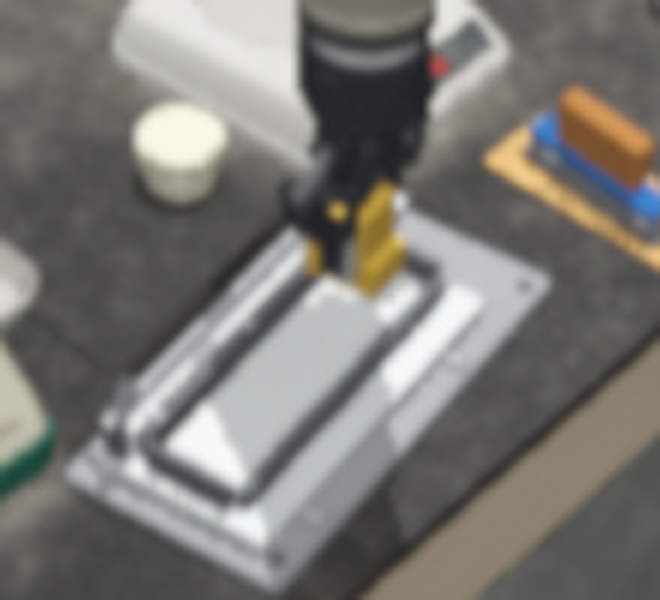

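```bash
python3 -m jog '0 0 0 -1.8 10 -2 0;0 0 0 0 10 0 0;0 0 0 0 8 0 0;0 0 0 0 4 0 0;0 0 0 0 0 0 0' ;python3 -c "
from h import *
print(w2b(tool()[:3,3])*1000,r.get_obs()['contact_force'].round(1)); plan(b2w([.002,-.06,.012]),98)"
```

```text
clock: 11.58
tcp_pos: [0.4701, -0.1566, 0.0471]
orientation: [-1.142, -1.313, 1.309]
contact_force: [-3.8, -0.1, 11.5]
grip_width: 0.0324
[  5.69925    -63.76309391  19.06718882] [-3.8 -0.1 11.5]
turn [ 0.16 -0.05 -0.01] shift now-axes [3.8 7.1 3.7] final-axes [3.8 7.1 3.7] dist 8.8
```

```bash
python3 snap.py wrist w9; python3 snap.py scene s9;python3 snap.py side d9; python3 -c "
from h import *
f=dict(np.load('/tmp/s9.npz')); save(f,'s9c.png',(300,170,390,250),7)
f=dict(np.load('/tmp/d9.npz')); save(f,'d9c.png',(260,150,360,250),6)
o=r.get_obs();print(o['contact_force'],o['moment'],o['grip_width'],w2b(tool()[:3,3])*1000)"
```

```text
11.6333
11.6833
11.7333
[-3.42582215 -0.41856394 10.36500646] [0.1568237  0.42552089 0.07234368] 0.0329547891546816 [  5.19413717 -63.765901    19.12438881]
```

View pics/w9.png

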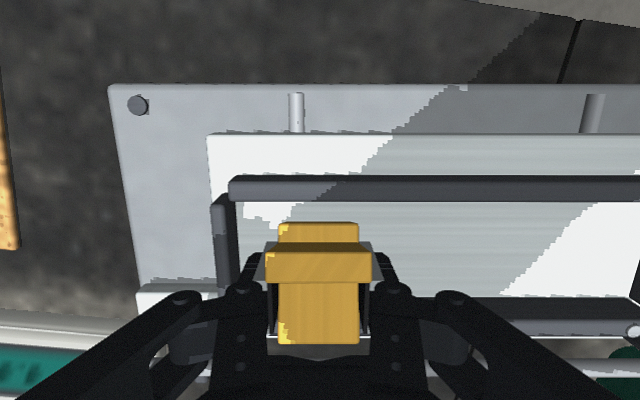

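View pics/s9c.png

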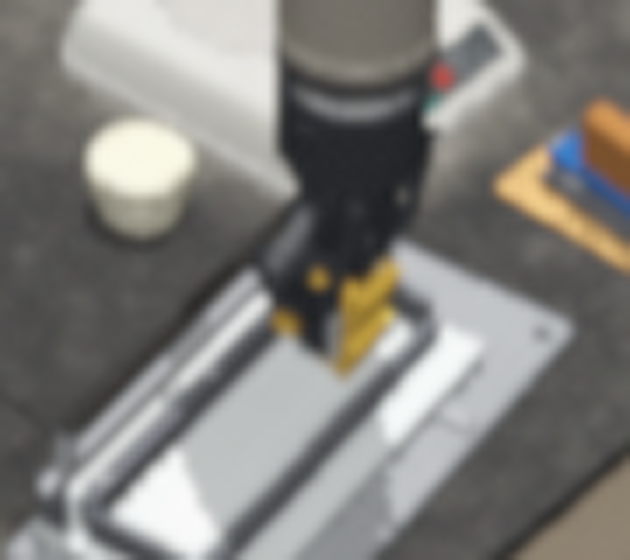

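View pics/d9c.png

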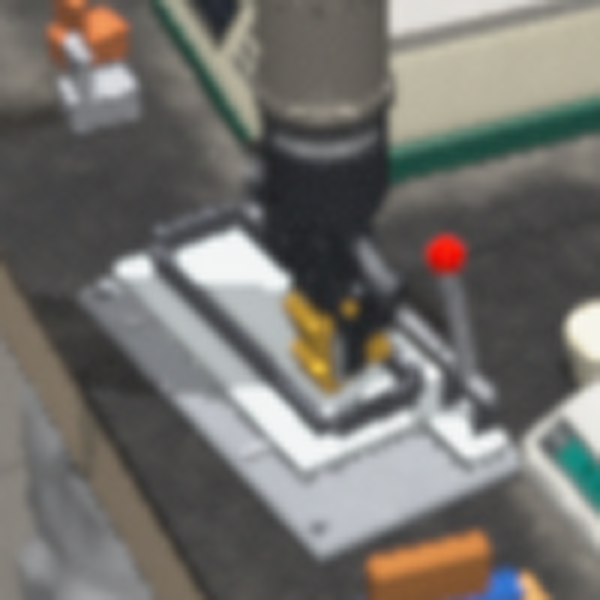

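```bash
python3 -m jog '0 0 0 0 -10 2 0;0 0 0 0 -10 2 0;0 0 0 0 -5 0 0;0 0 0 0 0 0 0;0 0 0 0 0 0 0' ;python3 snap.py wrist w10; python3 - <<'E'
from h import *
print(w2b(tool()[:3,3])*1000,r.get_obs()['contact_force'].round(1))
f=dict(np.load('/tmp/w10.npz')); save(f,'w10c.png',(240,180,400,370),3)
B=w2b(cloud(f))*1000
for u,v in((318,250),(318,260),(318,275),(318,300),(318,320),(318,335),(318,230)): print(u,v,B[v,u].round(1))
E
```

```text
clock: 12.15
tcp_pos: [0.4652, -0.1569, 0.0716]
orientation: [-1.141, -1.312, 1.31]
contact_force: [-0.8, 0.2, -4.2]
grip_width: 0.0328
12.2
[  0.53044981 -63.2492709   43.23058858] [-0.4  0.1 -2.7]
318 250 [-23.8 -63.   84.4]
318 260 [-23.5 -63.   90.9]
318 275 [-18.7 -63.   91.7]
318 300 [  8.  -63.   64.9]
318 320 [ 15.6 -63.   67.7]
318 335 [ 21.5 -63.   69.4]
318 230 [-18.9 -63.   54.7]
```

View pics/w10c.png

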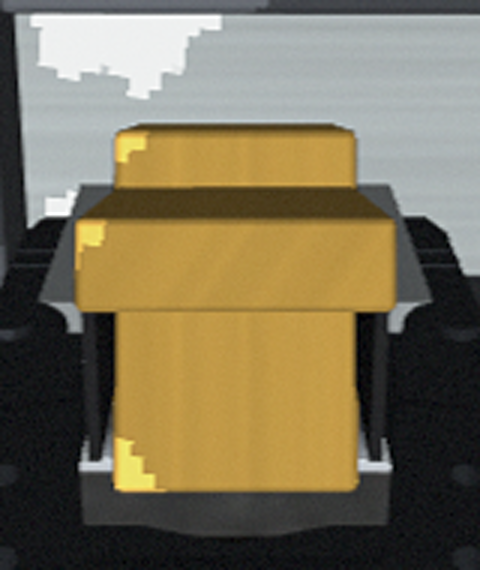

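```bash
python3 -m jog '0 0 0 3 0 7.5 0;0 0 0 0 10 0 0;0 0 0 0 10 0 0;0 0 0 0 8 0 0;0 0 0 0 0 0 0' ; python3 -m jog '0 0 0 0 3 -1 0;0 0 0 0 3 -1 0;0 0 0 0 2 -1 0;0 0 0 0 0 -1 0;0 0 0 0 0 0 0' ;python3 snap.py wrist w11; python3 - <<'E'
from h import *
print(w2b(tool()[:3,3])*1000,r.get_obs()['contact_force'].round(1))
f=dict(np.load('/tmp/w11.npz')); save(f,'w11c.png',(240,180,400,370),3)
B=w2b(cloud(f))*1000
for u,v in((318,250),(318,260),(318,275),(318,300),(318,320),(318,335),(318,230)): print(u,v,B[v,u].round(1))
E
```

```text
clock: 12.62
tcp_pos: [0.4562, -0.1549, 0.0413]
orientation: [-1.138, -1.309, 1.312]
contact_force: [0.2, -1.2, -2.5]
grip_width: 0.0333
clock: 13.03
tcp_pos: [0.4631, -0.1542, 0.0365]
orientation: [-1.142, -1.314, 1.309]
contact_force: [-0.7, 3.8, 17.7]
grip_width: 0.0331
13.0833
[ -1.03036735 -60.31461507   8.53866118] [-1.9  3.4 17.5]
318 250 [-19.1 -60.   35.5]
318 260 [-20.8 -60.   47. ]
318 275 [-22.  -60.1  59.1]
318 300 [-14.5 -60.1  61. ]
318 320 [ 14.1 -60.   32.2]
318 335 [ 21.1 -60.   32.6]
318 230 [-22.9 -60.   25. ]
```

View pics/w11c.png

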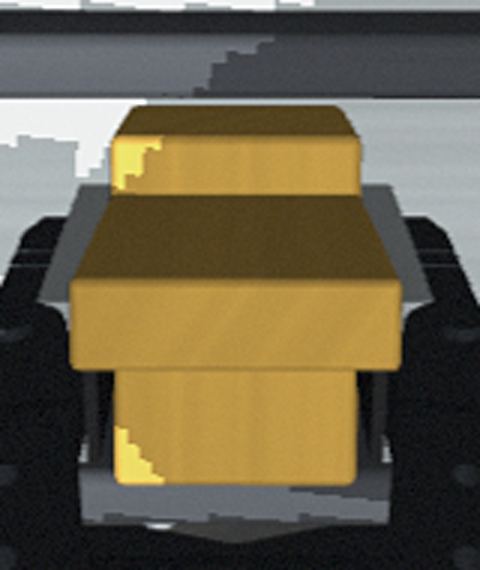

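```bash
python3 -m jog '0 0 0 0 0 0 0.45;0 0 0 0 0 0 0.45;0 0 0 0 0 0 0.45;0 0 0 0 0 0 0.45;0 0 0 0 0 0 0.45' 60;python3 snap.py wrist w12; python3 - <<'E'
from h import *
print(w2b(tool()[:3,3])*1000,r.get_obs()['contact_force'].round(1))
f=dict(np.load('/tmp/w12.npz')); save(f,'w12c.png',(200,180,440,370),3)
B=w2b(cloud(f))*1000
for u,v in((318,270),(318,285),(318,300),(318,320),(318,330),(318,340),(318,230)): print(u,v,B[v,u].round(1))
E
```

```text
clock: 13.5
tcp_pos: [0.4608, -0.1546, 0.0349]
orientation: [-1.14, -1.31, 1.311]
contact_force: [-0.1, 0.9, -0.4]
grip_width: 0.0381
13.55
[ -3.27036118 -60.39234028   6.92832214] [-0.4  0.4 -0.4]
318 270 [-13.5 -60.1  35. ]
318 285 [-13.3 -60.1  45.3]
318 300 [-13.7 -60.1  55. ]
318 320 [-10.2 -60.1  60.4]
318 330 [ -6.4 -60.1  60.2]
318 340 [ 25.3 -60.1  26.1]
318 230 [-21.3 -60.1  13.8]
```

View pics/w12c.png

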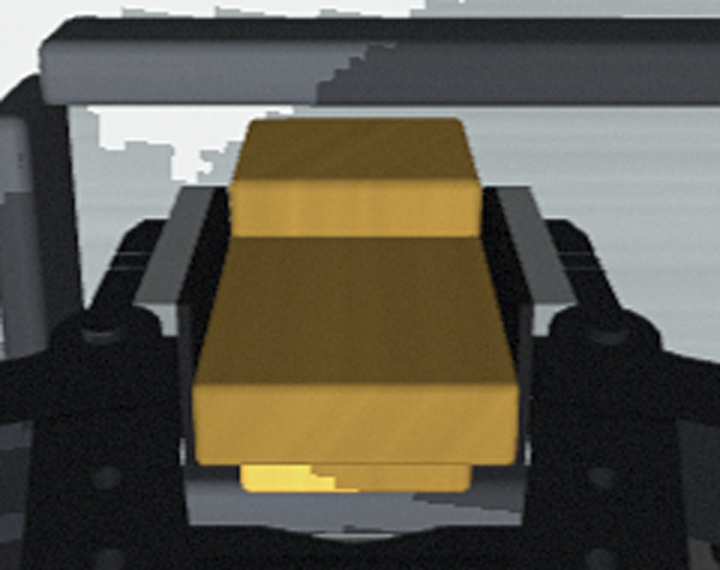

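```bash
python3 -m jog '0 0 0 0 -30 0 0.45;0 0 0 0 -40 0 0.45;0 0 0 0 -40 0 0.45;0 0 0 0 -40 0 0.75;0 0 0 0 0 0 0.75' ; python3 -c "
from h import *
plan([.4538,.2242,.1],87.9)"
```

```text
clock: 13.97
tcp_pos: [0.4649, -0.156, 0.1919]
orientation: [-1.151, -1.318, 1.306]
contact_force: [0.8, -1.3, -0.3]
grip_width: 0.0613
turn [ 0.66 10.   -0.1 ] shift now-axes [378.4  91.3 -40.2] final-axes [379.6  91.9  25. ] dist 391.3
```

```bash
python3 -m jog '0 5 0 10 0 0 0.75;0 5 0 20 0 0 0.75;0 0 0 38 0 0 0.75;0 0 0 38 0 0 0.75;0 0 0 38 0 5 0.75' && python3 -m jog '0 0 0 38 0 5 0.75;0 0 0 38 0 5 0.75;0 0 0 38 0 5 0.75;0 0 0 38 0 5 0.75;0 0 0 38 0 0 0.75' && python3 -m jog '0 0 0 25 10 0 0.75;0 0 0 15 10 0 0.75;0 0 0 6 10 0 0.75;0 0 0 0 0 0 0.75;0 0 0 0 0 0 0.75';python3 snap.py wrist w13; python3 - <<'E'
from h import *
f=dict(np.load('/tmp/w13.npz')); P=cloud(f);z=P[...,2]
plan([.4538,.2242,.008],87.9)
c=f['color']; hs=cv2.cvtColor(c,cv2.COLOR_RGB2HSV)
print(z[180:330:15,300:420:20].round(3))
E
```

```text
clock: 14.38
tcp_pos: [0.4579, -0.0092, 0.1852]
orientation: [-1.227, -1.183, 1.181]
contact_force: [0.2, 0.3, 0.3]
grip_width: 0.0641
clock: 14.8
tcp_pos: [0.443, 0.1817, 0.185]
orientation: [-1.225, -1.183, 1.183]
contact_force: [1.4, -0.7, -0.6]
grip_width: 0.064
clock: 15.22
tcp_pos: [0.4455, 0.2246, 0.1544]
orientation: [-1.226, -1.18, 1.184]
contact_force: [-0.3, -1.5, -0.6]
grip_width: 0.0643
15.2667
turn [-0.04 -0.06 -0.07] shift now-axes [  0.4 146.9  -7.9] final-axes [  0.2 146.9  -7.8] dist 147.2
[[ 0.025  0.026  0.001  0.    -0.001 -0.002]
 [ 0.06   0.06   0.059 -0.     0.017  0.025]
 [ 0.026  0.025 -0.001 -0.001  0.007  0.041]
 [ 0.026  0.025 -0.001 -0.001 -0.     0.06 ]
 [-0.     0.001  0.    -0.001 -0.001  0.026]
 [-0.001 -0.001  0.     0.001 -0.     0.172]
 [ 0.014  0.014  0.014 -0.    -0.001  0.18 ]
 [ 0.04   0.04   0.04   0.04   0.04   0.181]
 [ 0.056  0.055  0.056  0.054  0.054  0.183]
 [ 0.069  0.07   0.071  0.07   0.071  0.185]]
```

View pics/w13.png

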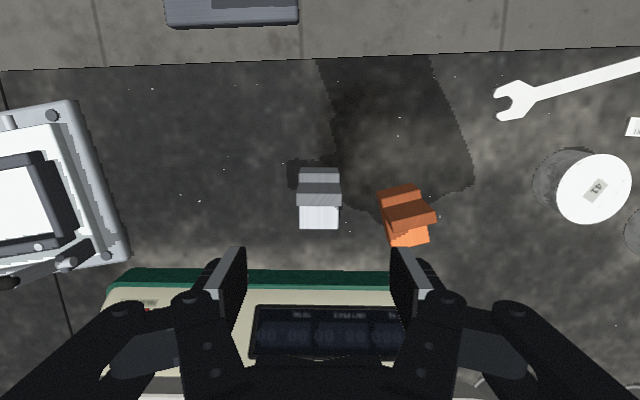

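```bash
cat > blk.py <<'E'
import sys
from h import *
f=dict(np.load('/tmp/%s.npz'%sys.argv[1])); P=cloud(f);z=P[...,2]
zf=float(sys.argv[6]) if len(sys.argv)>6 else 0
u0,v0,u1,v1=map(int,sys.argv[2:6]); m=np.zeros(z.shape,bool); m[v0:v1,u0:u1]=1
def rect(mask):
    q=P[mask][:,:2]*1000; (c,s,a)=cv2.minAreaRect(q.astype(np.float32)); return np.round(c,1),np.round(s,1),round(a,1),len(q)
print('rib',rect(m&(z>zf+.055)&(z<zf+.065)),'base',rect(m&(z>zf+.0235)&(z<zf+.0285)))
E
python3 blk.py w13 290 160 346 235; python3 blk.py w13 370 175 445 255
```

```text
rib (array([443.6, 225.1]), array([33.4, 10.4]), 88.2, 657) base (array([455.7, 224.2]), array([33.4, 50. ]), 87.8, 1335)
rib (array([463.9, 295.6]), array([10.7, 34. ]), 13.5, 653) base (array([475.3, 298.4]), array([50.2, 34.2]), 13.1, 1131)
```

```bash
python3 -m jog '0 0 0 0 25 -4 0.55;0 0 0 0 30 -4 0.55;0 0 0 0 30 0 0.55;0 0 0 0 30 0 0.55;0 0 0 0 20 0 0.55' && python3 -m jog '0 0 0 0 11 0 0.55;0 0 0 0 0 0 0.55;0 0 0 0 0 0 0.55;0 0 0 0 0 0 0;0 0 0 0 0 0 0' 60 && python3 -m jog '0 0 0 0 0 0 0;0 0 0 0 0 0 0;0 0 0 0 0 0 0;0 0 0 0 0 0 0;0 0 0 0 0 0 0' 80 ; python3 -c "
from h import *
plan([.4538,.2242,.008],87.9)"
```

```text
clock: 15.68
tcp_pos: [0.4539, 0.2236, 0.0186]
orientation: [-1.228, -1.18, 1.182]
contact_force: [-0.2, -0.3, 0.7]
grip_width: 0.0471
clock: 16.1
tcp_pos: [0.4553, 0.2261, 0.0108]
orientation: [-1.227, -1.185, 1.18]
contact_force: [1.5, -1.5, 3.7]
grip_width: 0.0329
clock: 16.52
tcp_pos: [0.4553, 0.2261, 0.0109]
orientation: [-1.227, -1.185, 1.18]
contact_force: [0.0, -2.2, 7.2]
grip_width: 0.0326
turn [0.15 0.04 0.09] shift now-axes [-2.   2.8  1.4] final-axes [-2.   2.9  1.4] dist 3.8
```

```bash
python3 -m jog '0 0 0 0 -30 0 0;0 0 0 0 -40 0 0;0 0 0 0 -40 0 0;0 0 0 0 -38 0 0;0 0 0 0 0 0 0' && python3 -m jog '0 -3.3 0 -10 0 0 0;0 -3.3 0 -15 0 0 0;0 -3.4 0 -25 0 0 0;0 0 0 -30 0 0 0;0 0 0 -35 0 0 0'; python3 -c "
from h import *
plan(b2w([0.0005,0,.132]),98)"
```

```text
clock: 16.93
tcp_pos: [0.458, 0.2281, 0.1648]
orientation: [-1.228, -1.194, 1.171]
contact_force: [1.5, 0.4, -2.0]
grip_width: 0.0328
clock: 17.35
tcp_pos: [0.4645, 0.1118, 0.1574]
orientation: [-1.138, -1.314, 1.312]
contact_force: [0.5, 0.9, -2.5]
grip_width: 0.0327
turn [0.05 0.16 0.07] shift now-axes [-202.8   -2.9   37.6] final-axes [-202.9   -2.6   37. ] dist 206.2
```

```bash
python3 -m jog '0 0 0 -38 0 6 0;0 0 0 -38 0 7 0;0 0 0 -38 0 8 0;0 0 0 -35 0 8 0;0 0 0 -25 0 6 0' && python3 -m jog '0 0 0 -15 0 0 0;0 0 0 -5 0 0 0;0 0 0 0 0 0 0;0 0 0 0 0 0 0;0 0 0 0 0 0 0'; python3 -c "
from h import *
plan(b2w([0.0005,0,.012]),98)"; python3 snap.py wrist w14; python3 - <<'E'
from h import *
f=dict(np.load('/tmp/w14.npz')); save(f,'w14c.png',(200,180,440,370),3)
B=w2b(cloud(f))*1000; print(w2b(tool()[:3,3])*1000)
for u,v in((318,260),(318,270),(318,285),(318,300),(318,310),(318,320),(318,330),(318,340),(318,230)): print(u,v,B[v,u].round(1))
E
```

```text
clock: 17.77
tcp_pos: [0.4534, -0.069, 0.1574]
orientation: [-1.143, -1.309, 1.309]
contact_force: [0.3, -0.6, -3.4]
grip_width: 0.0327
clock: 18.18
tcp_pos: [0.4572, -0.0839, 0.157]
orientation: [-1.139, -1.313, 1.312]
contact_force: [-0.0, 0.1, -2.3]
grip_width: 0.0327
turn [0.   0.09 0.04] shift now-axes [-10.2 117.    2.6] final-axes [-10.1 117.    2.6] dist 117.5
18.2333
[  3.04371449  10.12412875 129.00676494]
318 260 [-12.5  10.4 159.3]
318 270 [-13.3  10.4 168.2]
318 285 [-12.5  10.4 176.6]
318 300 [ -8.2  10.4 178.4]
318 310 [ -4.4  10.4 178.1]
318 320 [ 24.5  10.5 144. ]
318 330 [164.6  11.1 -29.2]
318 340 [176.4  11.2 -28.2]
318 230 [-17.8  10.4 143.1]
```

View pics/w14.png

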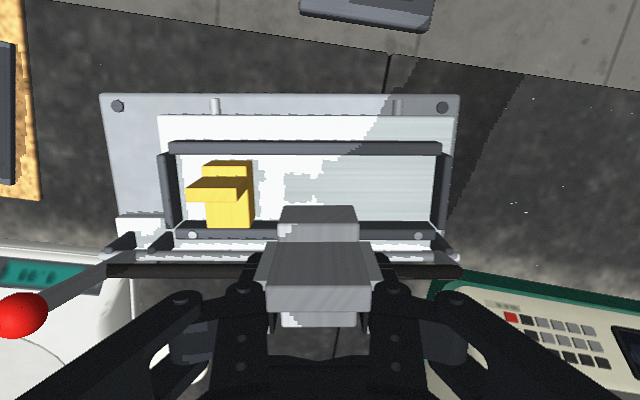

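```bash
python3 -m jog '0 0 0 -10.2 15 3 0;0 0 0 0 25 0 0;0 0 0 0 25 0 0;0 0 0 0 18 0 0;0 0 0 0 0 0 0' &&  python3 -m jog '0 0 0 0 0 0 0;0 0 0 0 12 0 0;0 0 0 0 10 0 0;0 0 0 0 6 0 0;0 0 0 0 0 0 0'&&  python3 -m jog '0 0 0 0 2 0 0;0 0 0 0 2 0 0;0 0 0 0 1 0 0;0 0 0 0 0 0 0;0 0 0 0 0 0 0'; python3 -c "
from h import *
plan(b2w([0.000,0,.012]),98)"; python3 snap.py wrist w15; python3 - <<'E'
from h import *
f=dict(np.load('/tmp/w15.npz')); save(f,'w15c.png',(200,180,440,370),3)
B=w2b(cloud(f))*1000; print(w2b(tool()[:3,3])*1000)
for u,v in((318,260),(318,270),(318,285),(318,300),(318,310),(318,320),(318,230)): print(u,v,B[v,u].round(1))
E
```

```text
clock: 18.65
tcp_pos: [0.4533, -0.0945, 0.0712]
orientation: [-1.134, -1.308, 1.315]
contact_force: [-1.1, -0.4, -2.2]
grip_width: 0.0326
clock: 19.07
tcp_pos: [0.4552, -0.0957, 0.0457]
orientation: [-1.139, -1.311, 1.311]
contact_force: [-0.1, -0.2, -2.6]
grip_width: 0.0329
clock: 19.48
tcp_pos: [0.4573, -0.0962, 0.0424]
orientation: [-1.143, -1.313, 1.309]
contact_force: [-0.7, 1.7, 8.1]
grip_width: 0.0327
turn [ 0.2  -0.04 -0.03] shift now-axes [2.1 2.4 1.5] final-axes [2.1 2.4 1.5] dist 3.5
19.5333
[ 1.43968906 -2.11702594 14.43939638]
318 260 [-14.8  -1.8  45.9]
318 270 [-14.8  -1.8  53.2]
318 285 [-14.9  -1.8  63. ]
318 300 [-9.7 -1.8 63.2]
318 310 [-5.9 -1.8 63.1]
318 320 [23.  -1.8 29.4]
318 230 [-19.5  -1.8  28.6]
```

View pics/w15.png

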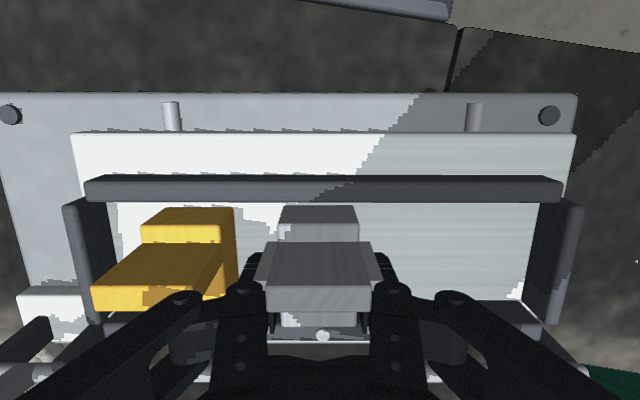

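```bash
python3 -m jog '0 0 0 0 0 0 0.45;0 0 0 0 0 0 0.45;0 0 0 0 0 0 0.45;0 0 0 0 0 0 0.45;0 0 0 0 0 0 0.45';python3 snap.py wrist w16; python3 - <<'E'
from h import *
f=dict(np.load('/tmp/w16.npz')); save(f,'w16c.png',(200,180,440,370),3)
B=w2b(cloud(f))*1000; print(w2b(tool()[:3,3])*1000,r.get_obs()['contact_force'])
for u,v in((318,260),(318,270),(318,285),(318,300),(318,310),(318,320),(318,330),(318,340),(318,230)): print(u,v,B[v,u].round(1))
E
```

```text
clock: 19.95
tcp_pos: [0.457, -0.0946, 0.0424]
orientation: [-1.14, -1.314, 1.309]
contact_force: [-1.9, 5.3, 10.0]
grip_width: 0.038
20.0
[ 1.38025851 -0.54462409 14.39321443] [-1.55353984  6.12460614 10.23378652]
318 260 [-14.5  -0.3  45.1]
318 270 [-14.5  -0.3  52.5]
318 285 [-12.7  -0.3  59.2]
318 300 [-7.1 -0.3 59.2]
318 310 [20.7 -0.2 25.1]
318 320 [25.6 -0.2 25.6]
318 330 [33.2 -0.2 22.9]
318 340 [39.5 -0.1 22. ]
318 230 [-17.9  -0.2  24.4]
```

View pics/w16c.png

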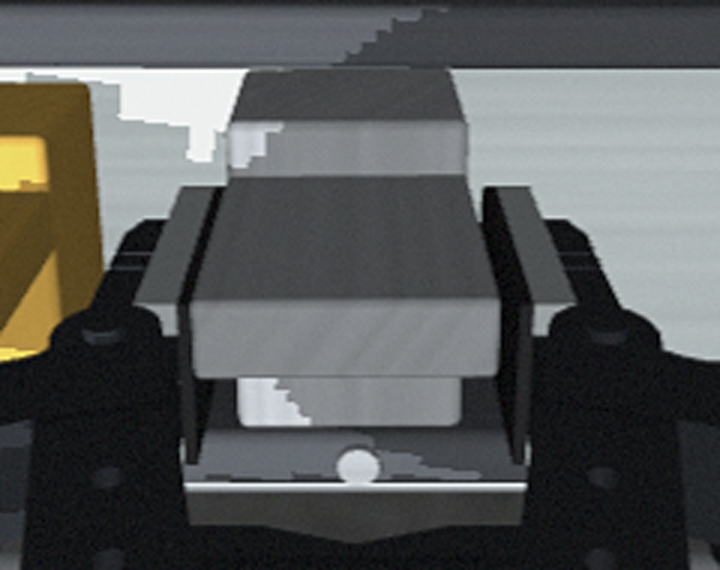

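```bash
python3 -m jog '0 0 0 0 -20 0 0.45;0 0 0 0 -40 0 0.45;0 0 0 0 -40 0 0.45;0 0 0 0 -40 0 0.45;0 0 0 0 0 0 0.75' ; python3 -m jog '0 0 0 0 0 0 0.75;0 0 0 0 0 30 0.75;0 0 0 0 0 0 0.75;0 0 0 0 0 0 0.75;0 0 0 0 0 0 0.75' ;python3 snap.py wrist w17;  python3 - <<'E'
from h import *
f=dict(np.load('/tmp/w17.npz')); 
print(w2b(tool()[:3,3])*1000);plan([.4733,.298,.1],103.3)
E
```

```text
clock: 20.42
tcp_pos: [0.4602, -0.097, 0.1885]
orientation: [-1.151, -1.32, 1.304]
contact_force: [1.4, -0.3, -0.3]
grip_width: 0.0492
clock: 20.83
tcp_pos: [0.4255, -0.1001, 0.1805]
orientation: [-1.14, -1.31, 1.311]
contact_force: [1.1, -0.0, 0.4]
grip_width: 0.0641
20.8833
[-30.13214172  -1.58948506 152.63874707]
turn [-0.03 -5.34  0.  ] shift now-axes [ 387.7   80.6 -102. ] final-axes [ 376.5   80.6 -137.6] dist 408.9
```

View pics/w17.png

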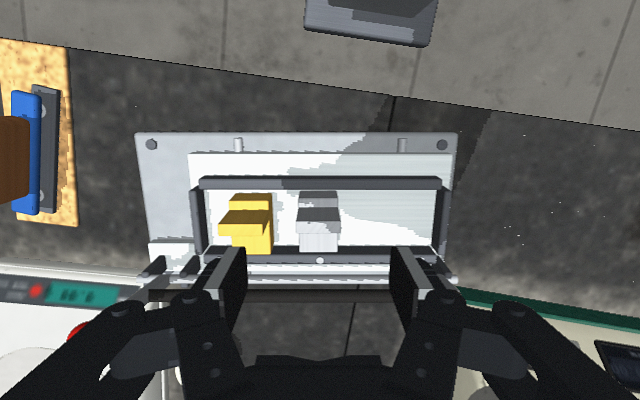

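```bash
python3 -m jog '0 -5.3 0 10 0 0 0.75;0 0 0 30 0 -10 0.75;0 0 0 35 0 -14 0.75;0 0 0 38 0 -14 0.75;0 0 0 38 0 -14 0.75' && python3 -m jog '0 0 0 38 0 -14 0.75;0 0 0 38 0 -14 0.75;0 0 0 38 0 -14 0.75;0 0 0 38 0 -14 0.75;0 0 0 33 0 -14 0.75' && python3 -m jog '0 0 0 25 10 -9 0.75;0 0 0 10 10 -3 0.75;0 0 0 4 10 0 0.75;0 0 0 0 0 0 0.75;0 0 0 0 0 0 0.75';python3 snap.py wrist w18; python3 - <<'E'
from h import *
plan([.4733,.298,.01],103.3)
E
```

```text
clock: 21.3
tcp_pos: [0.4432, 0.0607, 0.1809]
orientation: [-1.091, -1.377, 1.377]
contact_force: [0.4, -0.1, -0.3]
grip_width: 0.064
clock: 21.72
tcp_pos: [0.4683, 0.2585, 0.1805]
orientation: [-1.089, -1.379, 1.379]
contact_force: [0.3, -0.5, 0.3]
grip_width: 0.0643
clock: 22.13
tcp_pos: [0.4707, 0.2936, 0.1499]
orientation: [-1.092, -1.374, 1.379]
contact_force: [0.5, -1.6, 0.0]
grip_width: 0.0642
22.1833
turn [-0.07 -0.17 -0.08] shift now-axes [  4.1 140.7  -3.1] final-axes [  3.9 140.7  -3. ] dist 140.8
```

View pics/w18.png

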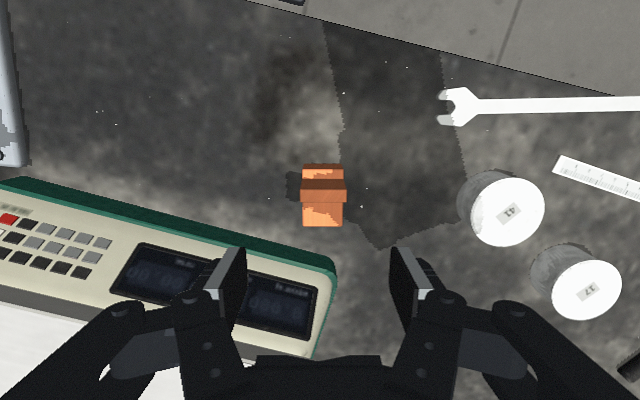

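```bash
python3 blk.py w18 295 155 355 235; python3 -m jog '0 0 0 4 25 -3 0.6;0 0 0 0 30 0 0.6;0 0 0 0 30 0 0.6;0 0 0 0 30 0 0.6;0 0 0 0 16 0 0.6' && python3 -m jog '0 0 0 0 9 0 0.6;0 0 0 0 0 0 0.6;0 0 0 0 0 0 0.6;0 0 0 0 0 0 0;0 0 0 0 0 0 0' 60 && python3 -m jog '0 0 0 0 0 0 0;0 0 0 0 0 0 0;0 0 0 0 0 0 0;0 0 0 0 0 0 0;0 0 0 0 0 0 0' 80 ; python3 -c "
from h import *
plan([.4733,.298,.01],103.3)"
```

```text
rib (array([463.8, 295.7]), array([10.3, 34. ]), 13.1, 675) base (array([475.5, 298.4]), array([49.7, 33.9]), 13.3, 1411)
clock: 22.6
tcp_pos: [0.4726, 0.2977, 0.0181]
orientation: [-1.092, -1.374, 1.378]
contact_force: [-0.2, -0.2, 1.8]
grip_width: 0.051
clock: 23.02
tcp_pos: [0.4745, 0.3007, 0.013]
orientation: [-1.092, -1.38, 1.375]
contact_force: [0.3, -1.4, 1.4]
grip_width: 0.033
clock: 23.43
tcp_pos: [0.4745, 0.3007, 0.013]
orientation: [-1.092, -1.38, 1.375]
contact_force: [-0.7, -2.2, 6.0]
grip_width: 0.033
turn [ 0.17 -0.08  0.06] shift now-axes [-2.3  3.   1.8] final-axes [-2.3  3.   1.8] dist 4.2
```

Lift and carry the copper block to bed y ≈ +67.

```bash
python3 -m jog '0 0 0 0 -30 0 0;0 0 0 0 -40 0 0;0 0 0 0 -40 0 0;0 0 0 0 -38 0 0;0 0 0 0 0 0 0' && python3 -m jog '0 2.6 0 -10 0 5 0;0 2.6 0 -15 0 5 0;0 0 0 -25 0 5 0;0 0 0 -30 0 5 0;0 0 0 -35 0 5 0'; python3 -c "
from h import *
plan(b2w([0.000,.067,.132]),98)"
```

```text
clock: 23.85
tcp_pos: [0.4773, 0.303, 0.1676]
orientation: [-1.094, -1.39, 1.366]
contact_force: [2.2, 0.9, -2.5]
grip_width: 0.0325
clock: 24.27
tcp_pos: [0.4651, 0.1815, 0.1586]
orientation: [-1.138, -1.312, 1.313]
contact_force: [0.4, -0.1, -2.0]
grip_width: 0.0329
turn [-0.05  0.11 -0.  ] shift now-axes [-204.7   -1.3   48.1] final-axes [-204.8   -1.4   47.7] dist 210.3
```

```bash
python3 -m jog '0 0 0 -38 0 7 0;0 0 0 -38 0 9 0;0 0 0 -38 0 10 0;0 0 0 -35 0 10 0;0 0 0 -25 0 7 0' && python3 -m jog '0 0 0 -15 0 0 0;0 0 0 -10 0 0 0;0 0 0 0 0 0 0;0 0 0 0 0 0 0;0 0 0 0 0 0 0'; python3 -c "
from h import *
plan(b2w([0.000,.067,.012]),98)"; python3 snap.py wrist w19; python3 - <<'E'
from h import *
f=dict(np.load('/tmp/w19.npz'))
B=w2b(cloud(f))*1000; print(w2b(tool()[:3,3])*1000)
for u,v in((318,260),(318,270),(318,285),(318,300),(318,310),(318,320),(318,330),(318,230)): print(u,v,B[v,u].round(1))
E
```

```text
clock: 24.68
tcp_pos: [0.4457, -0.0002, 0.1586]
orientation: [-1.141, -1.307, 1.31]
contact_force: [0.9, 0.1, -2.7]
grip_width: 0.0322
clock: 25.1
tcp_pos: [0.451, -0.02, 0.1588]
orientation: [-1.139, -1.312, 1.312]
contact_force: [0.6, 0.7, -2.7]
grip_width: 0.0327
turn [-0.04  0.06  0.02] shift now-axes [ -7.3 118.8   5.7] final-axes [ -7.2 118.8   5.7] dist 119.2
25.15
[  5.97054317  74.49902572 130.87827269]
318 260 [-10.1  74.5 161.6]
318 270 [-10.3  74.5 169.5]
318 285 [ -9.   74.5 177.1]
318 300 [ -4.1  74.5 178. ]
318 310 [ 23.   74.6 144.5]
318 320 [ 29.3  74.6 143. ]
318 330 [167.8  75.1 -28.2]
318 230 [-14.4  74.5 143.2]
```

View pics/w19.png

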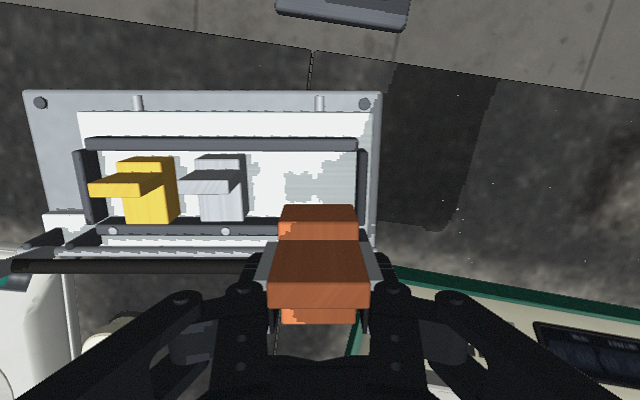

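```bash
python3 -m jog '0 0 0 -7.3 15 5.8 0;0 0 0 0 25 0 0;0 0 0 0 25 0 0;0 0 0 0 18 0 0;0 0 0 0 0 0 0' &&  python3 -m jog '0 0 0 0 0 0 0;0 0 0 0 12 0 0;0 0 0 0 10 0 0;0 0 0 0 6 0 0;0 0 0 0 0 0 0'&&  python3 -m jog '0 0 0 0 2 0 0;0 0 0 0 2 0 0;0 0 0 0 1 0 0;0 0 0 0 0 0 0;0 0 0 0 0 0 0'; python3 snap.py wrist w20; python3 - <<'E'
from h import *
f=dict(np.load('/tmp/w20.npz')); 
B=w2b(cloud(f))*1000; print(w2b(tool()[:3,3])*1000)
for u,v in((318,260),(318,270),(318,285),(318,300),(318,310),(318,320),(318,230)): print(u,v,B[v,u].round(1))
E
```

```text
clock: 25.57
tcp_pos: [0.4443, -0.0276, 0.0733]
orientation: [-1.134, -1.309, 1.316]
contact_force: [-0.1, -0.3, -2.7]
grip_width: 0.0329
clock: 25.98
tcp_pos: [0.4465, -0.0283, 0.0477]
orientation: [-1.138, -1.312, 1.313]
contact_force: [-0.5, 0.1, -2.3]
grip_width: 0.0325
clock: 26.4
tcp_pos: [0.4469, -0.0286, 0.0432]
orientation: [-1.14, -1.312, 1.312]
contact_force: [-1.0, -0.3, -2.5]
grip_width: 0.0327
26.45
[ 0.55372296 66.30661366 15.25193483]
318 260 [-15.2  66.6  45.9]
318 270 [-15.5  66.6  53.9]
318 285 [-14.5  66.6  62. ]
318 300 [-9.1 66.6 62.1]
318 310 [18.6 66.7 27.8]
318 320 [24.7 66.7 26.6]
318 230 [-19.4  66.6  26.9]
```

View pics/w20.png

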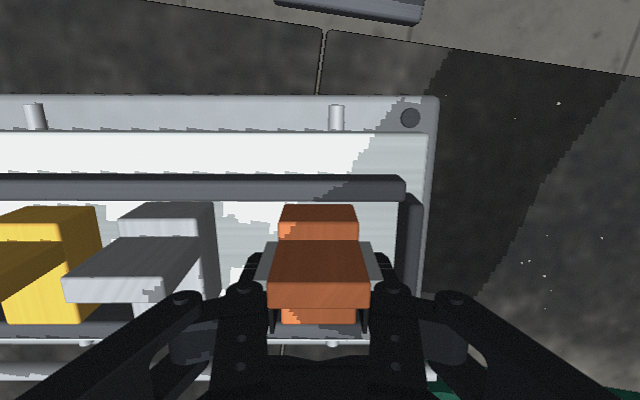

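```bash
python3 -m jog '0 0 0 0 1.5 -1.5 0;0 0 0 0 0 -1.5 0;0 0 0 0 0 0 0;0 0 0 0 0 0 0.45;0 0 0 0 0 0 0.45' && python3 -m jog '0 0 0 0 0 0 0.45;0 0 0 0 -20 0 0.45;0 0 0 0 -40 0 0.45;0 0 0 0 -40 0 0.45;0 0 0 0 -40 0 0.45';  python3 -m jog '0 0 0 -15 0 15 0.45;0 0 0 -15 0 15 0.45;0 0 0 -20 0 10 0.45;0 0 0 0 0 0 0.45;0 0 0 0 0 0 0.45'; python3 snap.py wrist w21; python3 - <<'E'
from h import *
f=dict(np.load('/tmp/w21.npz')); print(w2b(tool()[:3,3])*1000)
save(f,'w21c.png',(140,120,500,320),2.2)
E
```

```text
clock: 26.87
tcp_pos: [0.4501, -0.0281, 0.0417]
orientation: [-1.14, -1.312, 1.312]
contact_force: [0.4, -0.7, -0.2]
grip_width: 0.0385
clock: 27.28
tcp_pos: [0.4491, -0.0285, 0.1831]
orientation: [-1.139, -1.311, 1.313]
contact_force: [1.2, 1.0, -0.3]
grip_width: 0.0381
clock: 27.7
tcp_pos: [0.4168, -0.0841, 0.1818]
orientation: [-1.141, -1.311, 1.31]
contact_force: [-0.7, -0.3, 0.3]
grip_width: 0.0385
27.75
[-36.39755376  16.30209856 153.73965784]
```

View pics/w21c.png

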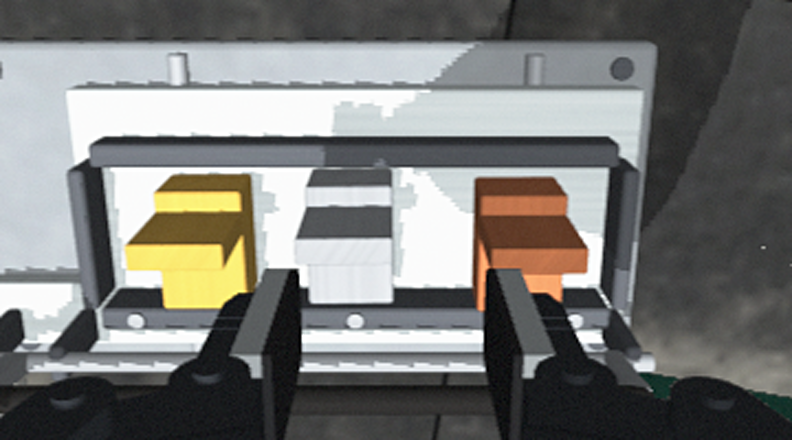

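```bash
cat > ribs.py <<'E'
import sys
from h import *
f=dict(np.load('/tmp/%s.npz'%sys.argv[1])); B=w2b(cloud(f))*1000; x,y,z=B[...,0],B[...,1],B[...,2]
for n,yc in(('brass',-60),('steel',0),('copper',66)):
    m=(abs(y-yc)<30)&(z>57)&(z<63)&(x>-30)&(x<10)
    q=B[m][:,:2]; (c,s,a)=cv2.minAreaRect(q.astype(np.float32)); 
    m2=(abs(y-yc)<30)&(z>24.8)&(z<28)&(x>-8)&(x<32); q2=B[m2]
    print(n,'rib c',np.round(c,1),np.round(s,1),round(a,1),len(q),'block x',round(c[0]+12,1),'z',np.median(z[m]).round(1),'flange rear x',np.percentile(q2[:,0],[98,99.5]).round(1) if len(q2) else '')
E
python3 ribs.py w21; python3 knob.py w21
```

```text
brass rib c [ -9.2 -60.1] [10.5 34.1] 0.6 581 block x 2.8 z 59.4 flange rear x [27.  27.3]
steel rib c [-11.5  -1.6] [10.5 33.7] 0.3 579 block x 0.5 z 59.5 flange rear x [25.2 25.4]
copper rib c [-8.  66.3] [34.   9.8] 89.4 529 block x 4.0 z 59.5 flange rear x [25.9 27.4]
knob bed [  32.3 -135.6  129. ] 826 theta 1.412209633946587 radius 99.2838377287454
```

```bash
python3 -m jog '0 0 0 -18 0 -13 0.6;0 0 0 0 0 -12 0.6;0 0 0 0 30 0 0.6;0 0 0 0 30 0 0.6;0 0 0 0 30 0 0.6' 30 && python3 -m jog '0 0 0 0 20 0 0.6;0 0 0 0 9 0 0.6;0 0 0 0 0 0 0.6;0 0 0 0 0 0 0.6;0 0 0 0 0 0 0.6' ; python3 snap.py wrist w22; python3 -c "
from h import *
print(w2b(tool()[:3,3])*1000,r.get_obs()['contact_force'])"
```

```text
clock: 28.17
tcp_pos: [0.4461, -0.0962, 0.0906]
orientation: [-1.14, -1.315, 1.312]
contact_force: [-0.4, 0.8, -0.6]
grip_width: 0.0509
clock: 28.58
tcp_pos: [0.4457, -0.0974, 0.0636]
orientation: [-1.141, -1.314, 1.311]
contact_force: [-0.6, 0.2, 1.0]
grip_width: 0.0512
28.6333
[-10.18507534  -1.74905828  35.81496231] [ 0.3844214  -0.19485925  0.40943265]
```

View pics/w22.png

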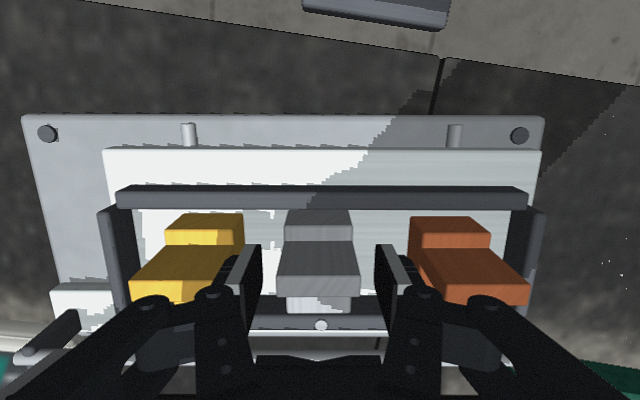

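```bash
python3 -m jog '0 0 0 0 0 0 0;0 0 0 0 0 0 0;0 0 0 0 0 0 0;0 0 0 0 0 -2.5 0;0 0 0 0 0 -2.5 0' 25 && python3 -m jog '0 0 0 0 0 0 0;0 0 0 0 0 0 0.55;0 0 0 0 0 0 0.55;0 0 0 0 -40 0 0.55;0 0 0 0 -20 0 0.55' && python3 -m jog '0 0 0 -29 0 0 0.6;0 0 0 -29.5 0 0 0.6;0 0 0 0 30 2 0.6;0 0 0 0 30 0 0.6;0 0 0 0 0 0 0.6'  && python3 -m jog '0 0 0 0 0 0 0.6;0 0 0 0 0 0 0;0 0 0 0 0 0 0;0 0 0 0 0 0 0;0 0 0 0 0 -2 0' && python3 -m jog '0 0 0 0 0 -2 0;0 0 0 0 0 0 0;0 0 0 0 0 0 0.55;0 0 0 0 0 0 0.55;0 0 0 0 -20 0 0.55' && python3 -m jog '0 0 0 0 -40 0 0.55;0 0 0 0 -40 0 0.55;0 0 0 20 -20 12 0.55;0 0 0 20 0 12 0.55;0 0 0 0 0 0 0.55' && python3 -m jog '0 0 0 0 0 0 0.55;0 0 0 0 0 0 0.55;0 0 0 0 0 0 0.55;0 0 0 0 0 0 0.55;0 0 0 0 0 0 0.55'; python3 snap.py wrist w23; python3 ribs.py w23; python3 knob.py w23
```

```text
clock: 29.05
tcp_pos: [0.4497, -0.0969, 0.0637]
orientation: [-1.14, -1.313, 1.311]
contact_force: [-3.4, 0.4, 11.9]
grip_width: 0.0336
clock: 29.47
tcp_pos: [0.4493, -0.0973, 0.1238]
orientation: [-1.139, -1.31, 1.312]
contact_force: [1.0, 0.0, 0.4]
grip_width: 0.0468
clock: 29.88
tcp_pos: [0.4524, -0.1546, 0.0589]
orientation: [-1.133, -1.307, 1.314]
contact_force: [-1.6, 0.4, -0.4]
grip_width: 0.0516
clock: 30.3
tcp_pos: [0.4582, -0.1549, 0.064]
orientation: [-1.141, -1.313, 1.311]
contact_force: [-1.5, -0.5, 6.7]
grip_width: 0.0333
clock: 30.72
tcp_pos: [0.4578, -0.1537, 0.0808]
orientation: [-1.135, -1.31, 1.314]
contact_force: [-0.4, -0.2, 0.6]
grip_width: 0.0471
clock: 31.13
tcp_pos: [0.4287, -0.1155, 0.1837]
orientation: [-1.137, -1.316, 1.312]
contact_force: [-1.3, -0.3, -0.5]
grip_width: 0.0473
clock: 31.55
tcp_pos: [0.4303, -0.1188, 0.1822]
orientation: [-1.139, -1.311, 1.312]
contact_force: [0.2, 0.5, -0.7]
grip_width: 0.0467
31.6
brass rib c [ -9.4 -60.5] [33.8 10.5] 89.5 582 block x 2.6 z 59.4 flange rear x [26.8 27.1]
steel rib c [-11.8  -1.4] [ 9.9 33.4] 0.6 577 block x 0.2 z 59.5 flange rear x [25.  25.2]
copper rib c [-8.  66.3] [34.1 10.5] 89.7 599 block x 4.0 z 59.5 flange rear x [28.7 29. ]
knob bed [  12.9 -145.9  130.8] 8 theta 1.2327984572064024 radius 105.76693422956143
```

View pics/w23.png

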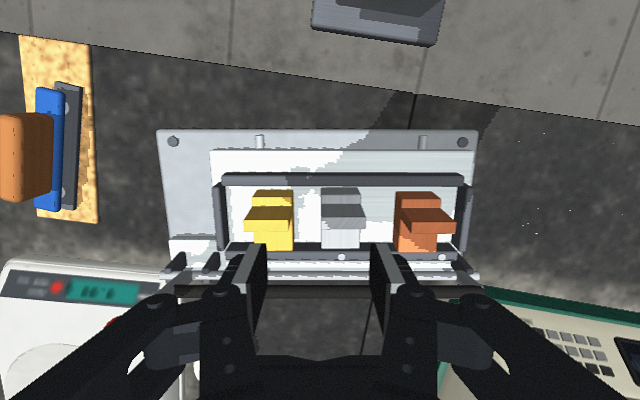

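```bash
python3 -c "
from h import *
plan(b2w([-.0105,-.0015,.037]),98)"; python3 -m jog '0 0 0 20 30 -9 0.6;0 0 0 4 30 -9 0.6;0 0 0 0 30 0 0.6;0 0 0 0 25 0 0.6;0 0 0 0 0 0 0.6' 30; python3 -c "
from h import *
plan(b2w([-.0105,-.0015,.037]),98)"
```

```text
turn [-0.04  0.01 -0.01] shift now-axes [ 19.2 117.2 -18.1] final-axes [ 19.2 117.3 -18. ] dist 120.2
clock: 32.02
tcp_pos: [0.4417, -0.0917, 0.0637]
orientation: [-1.133, -1.306, 1.316]
contact_force: [-0.3, 0.2, -0.4]
grip_width: 0.0512
turn [-0.46  0.08  0.05] shift now-axes [-6.  -1.3 -2.9] final-axes [-6.  -1.3 -2.9] dist 6.8
```

```bash
python3 -m jog '0 0 0 -5 0 0 0.6;0 0 0 0 0 0 0;0 0 0 0 0 0 0;0 0 0 0 0 0 0;0 0 0 0 -2.5 0 0' 40 && python3 -m jog '0 0 0 0 -2.5 0 0;0 0 0 0 0 0 0;0 0 0 0 0 0 0;0 0 0 0 0 -2.5 0;0 0 0 0 0 0 0' ;  python3 snap.py wrist w24; python3 - <<'E'
from h import *
f=dict(np.load('/tmp/w24.npz')); 
B=w2b(cloud(f))*1000; print(w2b(tool()[:3,3])*1000, r.get_obs()['contact_force'])
for v in range(220,340,10): print(v,B[v,318].round(1))
E
```

```text
clock: 32.43
tcp_pos: [0.4459, -0.0971, 0.071]
orientation: [-1.141, -1.313, 1.311]
contact_force: [-0.8, -0.4, -3.1]
grip_width: 0.0328
clock: 32.85
tcp_pos: [0.4484, -0.0964, 0.0726]
orientation: [-1.139, -1.313, 1.312]
contact_force: [0.9, 0.2, -2.9]
grip_width: 0.0329
32.9
[-7.67021759 -1.07868275 44.53386833] [-0.0419818  -0.42348104 -1.95326396]
220 [-21.6  -0.7  28.4]
230 [-16.3  -0.7  28.8]
240 [-14.5  -0.7  37.1]
250 [-13.4  -0.7  46.1]
260 [-13.8  -0.7  56.7]
270 [-12.3  -0.7  62.7]
280 [-7.9 -0.7 63.1]
290 [18.  -0.6 28.9]
300 [24.3 -0.6 28.6]
310 [34.2 -0.6 23.3]
320 [ 69.4  -0.4 -15.4]
330 [ 88.1  -0.4 -28.8]
```

View pics/w24.png

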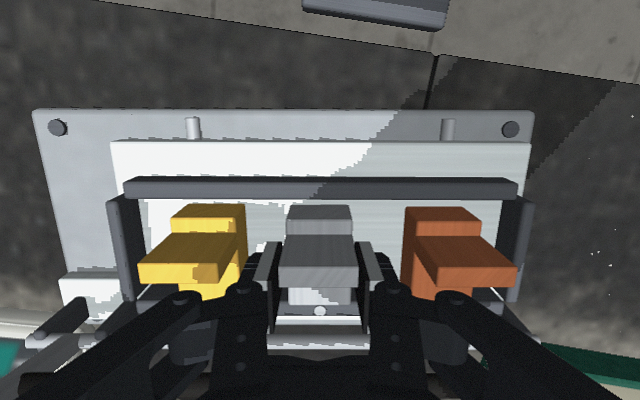

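```bash
python3 -m jog '0 0 0 0 0 -1 0;0 0 0 0 2.5 0 0;0 0 0 0 0 0 0;0 0 0 0 0 0 0.55;0 0 0 0 0 0 0.55' 40 && python3 -m jog '0 0 0 0 -30 0 0.55;0 0 0 0 -30 0 0.55;0 0 0 -29.5 0 0 0.6;0 0 0 -29.5 0 -1 0.6;0 0 0 0 0 0 0.6' && python3 -m jog '0 0 0 0 30 0 0.6;0 0 0 0 30 0 0.6;0 0 0 0 0 0 0.6;0 0 0 0 0 0 0;0 0 0 0 0 0 0' && python3 -m jog '0 0 0 0 0 0 0;0 0 0 0 -2.5 0 0;0 0 0 0 -2.5 0 0;0 0 0 0 0 0 0;0 0 0 0 0 -1.5 0';  python3 snap.py wrist w25; python3 - <<'E'
from h import *
f=dict(np.load('/tmp/w25.npz')); 
B=w2b(cloud(f))*1000; print(w2b(tool()[:3,3])*1000, r.get_obs()['contact_force'])
for v in range(220,340,10): print(v,B[v,318].round(1))
E
```

```text
clock: 33.32
tcp_pos: [0.4491, -0.0965, 0.0702]
orientation: [-1.14, -1.312, 1.312]
contact_force: [-0.1, -0.1, -0.1]
grip_width: 0.0472
clock: 33.73
tcp_pos: [0.4595, -0.16, 0.1316]
orientation: [-1.148, -1.31, 1.309]
contact_force: [0.1, -0.9, 0.2]
grip_width: 0.0512
clock: 34.15
tcp_pos: [0.4584, -0.1549, 0.071]
orientation: [-1.14, -1.312, 1.312]
contact_force: [0.2, -0.5, -2.3]
grip_width: 0.0328
clock: 34.57
tcp_pos: [0.4597, -0.1545, 0.0757]
orientation: [-1.14, -1.313, 1.312]
contact_force: [-1.7, -0.4, -1.1]
grip_width: 0.0326
34.6167
[ -3.98587294 -60.16210781  47.48938405] [ 0.69775414 -0.50327129 -2.60186978]
220 [-18.3 -59.8  31.2]
230 [-12.6 -59.8  30.6]
240 [-11.9 -59.8  41.4]
250 [-12.  -59.8  52.9]
260 [-11.8 -59.9  62.1]
270 [ -8.4 -59.8  64.4]
280 [ -3.5 -59.8  64.1]
290 [ 21.8 -59.8  30.9]
300 [ 27.8 -59.8  31.2]
310 [ 55.6 -59.7   0.4]
320 [ 84.  -59.6 -27.8]
330 [ 45.9 -59.7  32.5]
```

View pics/w25.png

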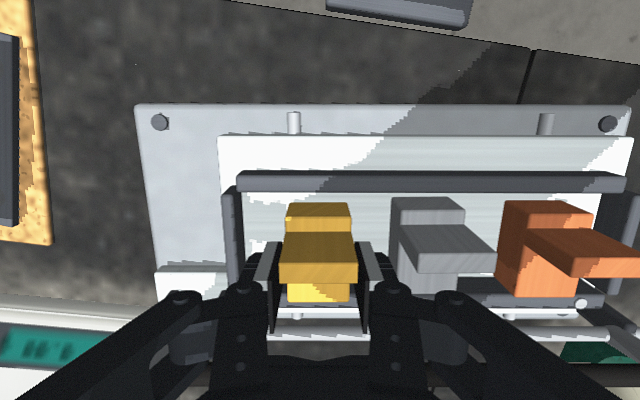

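```bash
python3 -m jog '0 0 0 0 2.5 0 0;0 0 0 0 2 0 0;0 0 0 0 0 0 0;0 0 0 0 0 0 0.55;0 0 0 0 0 0 0.55' 40 && python3 -m jog '0 0 0 0 -40 0 0.55;0 0 0 0 -40 0 0.55;0 0 0 0 -40 0 0.55;0 0 0 0 -20 15 0.55;0 0 0 0 0 15 0.55' && python3 -m jog '0 0 0 0 0 0 0.55;0 0 0 0 0 0 0.55;0 0 0 0 0 0 0.55;0 0 0 0 0 0 0.55;0 0 0 0 0 0 0.55'; python3 snap.py wrist w26; python3 ribs.py w26; python3 knob.py w26; python3 snap.py side d26;python3 knob.py d26; python3 -c "
from h import *
print(w2b(tool()[:3,3])*1000)"
```

```text
clock: 35.03
tcp_pos: [0.4598, -0.1546, 0.0706]
orientation: [-1.14, -1.312, 1.312]
contact_force: [-0.0, 0.1, -0.2]
grip_width: 0.0469
clock: 35.45
tcp_pos: [0.4331, -0.1597, 0.2152]
orientation: [-1.147, -1.318, 1.309]
contact_force: [-0.4, -0.9, -1.1]
grip_width: 0.0468
clock: 35.87
tcp_pos: [0.4301, -0.1585, 0.2099]
orientation: [-1.138, -1.311, 1.313]
contact_force: [0.1, 0.2, 0.0]
grip_width: 0.0473
35.9167
brass rib c [ -7.7 -60.4] [10.7 33.8] 0.0 486 block x 4.3 z 59.4 flange rear x [28.9 29.1]
steel rib c [-9.7 -0.6] [10.5 33.8] 0.4 491 block x 2.3 z 59.5 flange rear x [26.3 26.6]
copper rib c [-7.8 66.3] [10.1 35.2] 0.2 490 block x 4.2 z 59.5 flange rear x [28.6 28.7]
35.9667
knob bed [  31.5 -137.7  129.2] 28 theta 1.4042985896428044 radius 99.5476566439928
[-34.23803794 -60.141594   182.06059855]knob.py:6: RuntimeWarning: Mean of empty slice.
  so=least_squares(lambda p:np.linalg.norm(q-p,axis=1)-11,q.mean(0)-[0,0,7],loss='soft_l1');k=so.x
  ret = um.true_divide(
Traceback (most recent call last):
  File "knob.py", line 6, in <module>
    so=least_squares(lambda p:np.linalg.norm(q-p,axis=1)-11,q.mean(0)-[0,0,7],loss='soft_l1');k=so.x
ValueError: Initial guess is outside of provided bounds
```

View pics/w26.png

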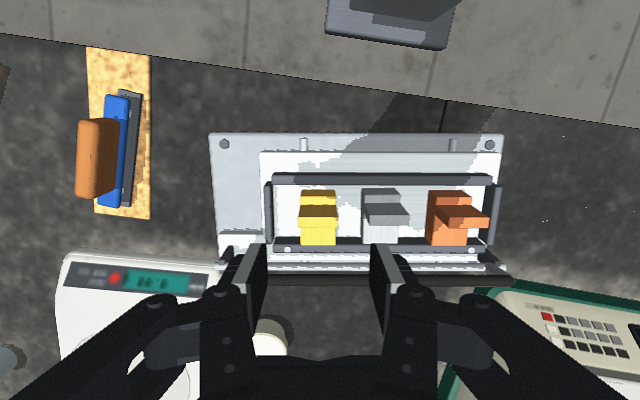

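```bash
python3 -m jog '0 0 0 -25 0 -22 0.55;0 0 0 -26 0 -22 0.55;0 0 0 -25 0 -22 0.55;0 0 0 0 20 0 0.55;0 0 0 0 0 0 0.55' && python3 -m jog '0 0 0 0 0 0 0.55;0 0 0 0 0 0 0.55;0 0 0 0 0 0 0.55;0 0 0 0 0 0 0.55;0 0 0 0 0 0 0.55'; python3 snap.py wrist w27; python3 knob.py w27; python3 -c "
from h import *
print(w2b(tool()[:3,3])*1000)"
```

```text
clock: 36.38
tcp_pos: [0.5054, -0.2252, 0.1876]
orientation: [-1.136, -1.308, 1.313]
contact_force: [-0.0, 0.1, 0.1]
grip_width: 0.0469
clock: 36.8
tcp_pos: [0.506, -0.2244, 0.1913]
orientation: [-1.14, -1.313, 1.312]
contact_force: [0.2, -0.7, 0.3]
grip_width: 0.0468
36.85
knob bed [  32.3 -135.9  129.2] 1016 theta 1.4118684175968679 radius 99.40777666495862
[  31.8079994  -135.91533577  163.24008795]
```

View pics/w27.png

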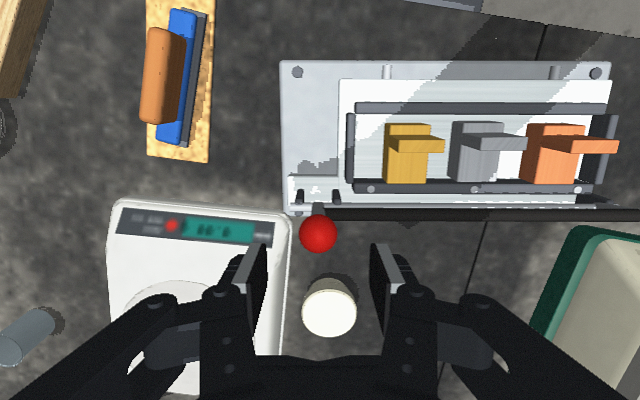

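```bash
python3 -m jog '0 0 0 0 27 0 0.55;0 0 0 0 27 0 0.55;0 0 0 0 0 0 0.55;0 0 0 0 0 0 0.55;0 0 0 0 0 0 0' 100 && python3 -m jog '0 0 0 0 0 0 0;0 0 0 0 0 0 0;0 0 0 0 0 0 0;0 0 0 0 2 10 0;0 0 0 0 3.5 10.2 0'; python3 -m jog '0 0 0 0 4 9 0;0 0 0 0 5.1 8.8 0;0 0 0 0 0 0 0;0 0 0 0 0 0 0;0 0 0 0 0 0 0';python3 snap.py wrist w28; python3 knob.py w28; python3 -c "
from h import *
print(w2b(tool()[:3,3])*1000)"
```

```text
clock: 37.27
tcp_pos: [0.5065, -0.2251, 0.1378]
orientation: [-1.141, -1.312, 1.312]
contact_force: [0.3, -0.2, 0.0]
grip_width: 0.0362
clock: 37.68
tcp_pos: [0.491, -0.227, 0.1353]
orientation: [-1.147, -1.321, 1.309]
contact_force: [1.2, 7.9, 24.2]
grip_width: 0.0173
clock: 38.1
tcp_pos: [0.4674, -0.2307, 0.1229]
orientation: [-1.14, -1.311, 1.312]
contact_force: [-5.0, -1.0, 3.9]
grip_width: 0.0004
38.15
knob bed [  13.3 -134.6  120.8] 318 theta 1.2021242474520912 radius 96.2961857093335
[  -7.11781916 -136.65861273   94.77410739]
```

View pics/w28.png

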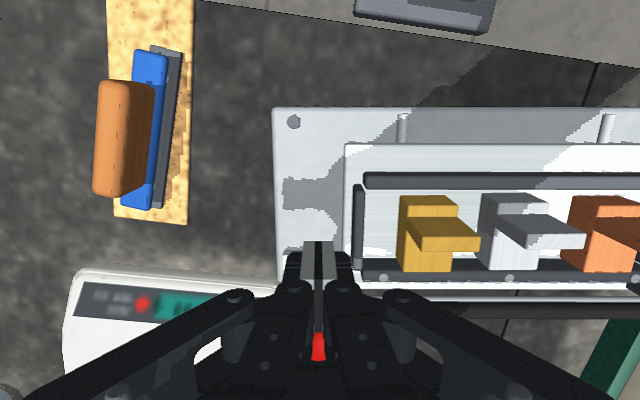

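```bash
python3 -m jog '0 0 0 0 0 3 0.5;0 0 0 0 0 0 0.5;0 0 0 0 0 0 0.5;0 0 0 0 0 0 0.5;0 0 0 0 -3 0 0.5' 80; python3 snap.py wrist w29; python3 knob.py w29; python3 -c "
from h import *
print(w2b(tool()[:3,3])*1000)"
```

```text
clock: 38.57
tcp_pos: [0.4656, -0.2302, 0.1248]
orientation: [-1.139, -1.312, 1.312]
contact_force: [0.2, -0.4, 0.1]
grip_width: 0.0425
38.6167
knob bed [   5.3 -135.9  120.8] 1950 theta 1.1264245410704208 radius 99.40444486367196
[  -8.80484531 -136.27329095   97.54002228]
```

```bash
python3 -m jog '0 0 0 0.4 3 -14 0.5;0 0 0 0 0 0 0.5;0 0 0 0 0 0 0.5;0 0 0 0 0 0 0;0 0 0 0 0 0 0' 60;python3 -m jog '0 0 0 0 0 0 0;0 0 0 0 0 0 0;0 0 0 0 0 0 0;0 0 0 0 0 0 0;0 0 0 0 0 0 0'; python3 -c "
from h import *
print(w2b(tool()[:3,3])*1000)"
```

```text
clock: 39.03
tcp_pos: [0.479, -0.2284, 0.1219]
orientation: [-1.139, -1.312, 1.312]
contact_force: [-0.3, -3.5, 3.0]
grip_width: 0.0199
clock: 39.45
tcp_pos: [0.479, -0.2283, 0.122]
orientation: [-1.14, -1.312, 1.312]
contact_force: [-0.5, -2.1, -1.0]
grip_width: 0.0192
[   4.54374876 -136.00323599   94.02543178]
```

```bash
python3 -m jog '0 0 0 0 3 5.6 0;0 0 0 0 3.2 5.4 0;0 0 0 0 9 12 0;0 0 0 0 0 0 0;0 0 0 0 0 0 0' 60; python3 snap.py wrist w30; python3 knob.py w30; python3 -c "
from h import *
print(w2b(tool()[:3,3])*1000)"
```

```text
clock: 39.87
tcp_pos: [0.456, -0.2315, 0.1067]
orientation: [-1.14, -1.311, 1.312]
contact_force: [1.9, -1.7, -3.7]
grip_width: 0.0192
39.9167
knob bed [ -18.3 -135.7  106.6] 2227 theta 0.8507014636490654 radius 100.56572845954796
[ -18.36861748 -135.94802595   78.68983484]
```

Deeper pinch holds; follow the arc down.

```bash
python3 -m jog '0 0 0 0 10.7 10.5 0;0 0 0 0 12.1 8.8 0;0 0 0 0 13.4 6.8 0;0 0 0 0 0 0 0;0 0 0 0 0 0 0' 60; python3 -m jog '0 0 0 0 14.2 4.8 0;0 0 0 0 7.4 1.3 0;0 0 0 0 7.3 1.3 0;0 0 0 0 5 0.3 0;0 0 0 0 4 0.2 0' 60;python3 -m jog '0 0 0 0 0 0 0;0 0 0 0 2 0 0;0 0 0 0 0 0 0;0 0 0 0 0 0 0;0 0 0 0 0 0 0' ; python3 snap.py wrist w31; python3 knob.py w31; python3 -c "
from h import *
print(w2b(tool()[:3,3])*1000)"
```

```text
clock: 40.33
tcp_pos: [0.4309, -0.235, 0.0705]
orientation: [-1.139, -1.312, 1.312]
contact_force: [2.5, -0.6, -5.2]
grip_width: 0.0192
clock: 40.75
tcp_pos: [0.4247, -0.2358, 0.033]
orientation: [-1.14, -1.315, 1.313]
contact_force: [5.2, 1.2, 3.9]
grip_width: 0.0183
clock: 41.17
tcp_pos: [0.4247, -0.2357, 0.031]
orientation: [-1.139, -1.316, 1.315]
contact_force: [5.2, 0.4, 0.6]
grip_width: 0.0189
41.2167
knob bed [ -60.2 -135.7   32.6] 2487 theta 0.014987195824992992 radius 108.17489453234168
[ -50.31001633 -135.72039554    3.04818744]
```

View pics/w31.png

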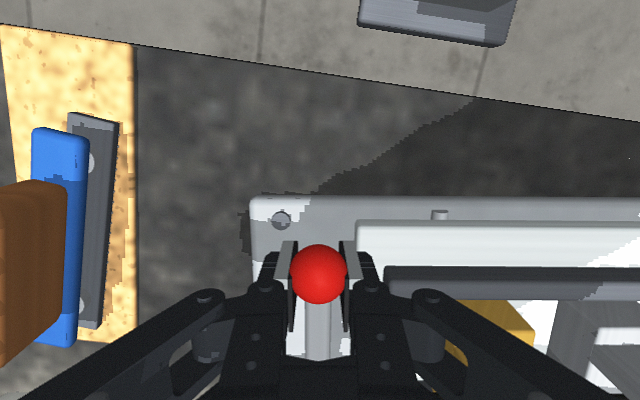

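```bash
python3 -m jog '0 0 0 0 0 -3 0;0 0 0 0 0 -3 0;0 0 0 0 0 -2.5 0;0 0 0 0 0 0 0;0 0 0 0 0 0 0.4' 60; python3 -m jog '0 0 0 0 0 0 0.4;0 0 0 0 0 0 0.4;0 0 0 0 -30 0 0.4;0 0 0 0 -40 0 0.4;0 0 0 0 -40 0 0.4';python3 -m jog '0 0 0 0 -40 10 0.4;0 0 0 0 -10 10 0.5;0 0 0 0 0 0 0.5;0 0 0 0 0 0 0.5;0 0 0 0 0 0 0.5' ; python3 snap.py wrist w32; python3 knob.py w32; python3 ribs.py w32; python3 -c "
from h import *
print(w2b(tool()[:3,3])*1000)"
```

```text
clock: 41.63
tcp_pos: [0.4325, -0.2346, 0.031]
orientation: [-1.14, -1.313, 1.312]
contact_force: [0.4, 0.4, 0.4]
grip_width: 0.0201
clock: 42.05
tcp_pos: [0.4286, -0.2346, 0.1407]
orientation: [-1.135, -1.308, 1.313]
contact_force: [1.3, 0.6, 0.6]
grip_width: 0.0343
clock: 42.47
tcp_pos: [0.4105, -0.237, 0.1895]
orientation: [-1.137, -1.311, 1.312]
contact_force: [-0.2, -0.1, -0.1]
grip_width: 0.0428
42.5167
knob bed [ -51.3 -135.8   31.6] 449 theta 0.005993935990658637 radius 99.35168138198227
brass rib c [ -8.1 -55.4] [10.8 24.1] 0.3 328 block x 3.9 z 59.5 flange rear x [27.7 27.8]
steel rib c [-10.   -0.4] [35.  10.4] 89.0 526 block x 2.0 z 59.6 flange rear x [26.6 26.7]
copper rib c [-8.2 66.6] [10.3 35. ] 0.4 517 block x 3.8 z 59.5 flange rear x [28.5 28.7]
[ -64.46448797 -135.05364522  161.23083238]
```

View pics/w32.png

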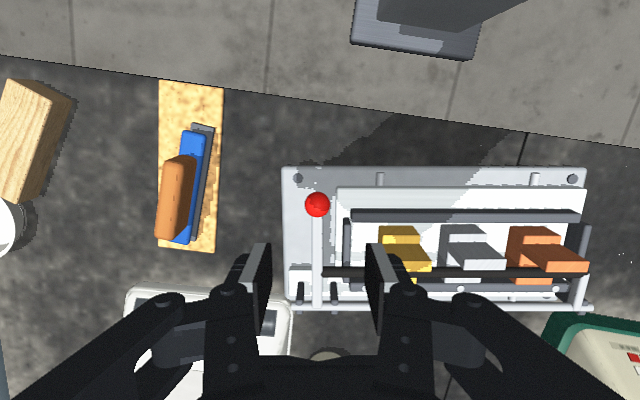

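```bash
cat > fil.py <<'E'
import sys
from h import *
f=dict(np.load('/tmp/%s.npz'%sys.argv[1])); P=cloud(f);x,y,z=P[...,0],P[...,1],P[...,2]
R0=(x>.3)&(x<.56)&(y>-.44)&(y<-.29)
def rect(mask):
    q=P[mask][:,:2]*1000; (c,s,a)=cv2.minAreaRect(q.astype(np.float32)); return np.round(c,1),np.round(s,1),round(a,1),len(q)
print('mat',rect(R0&(z>.003)&(z<.007)),'grip',rect(R0&(z>.065)&(z<.076)),'beam',rect(R0&(z>.03)&(z<.036)),np.nanpercentile(z[R0&(z>.06)],95))
E
python3 fil.py w32; python3 -c "
from h import *
import math
a=math.radians(-6.7);c=[.4366,-.357]
p=[c[0]+.015*math.cos(a),c[1]+.015*math.sin(a)]; print(p)
plan(p+[.15],83.3)"
```

```text
mat (array([ 446. , -364.3]), array([209.5,  60.1]), 0.5, 5275) grip (array([ 435.8, -357.3]), array([18., 69.]), 84.0, 1739) beam (array([ 472.9, -365.4]), array([ 31.5, 184.7]), 78.0, 1117) 0.27559620388361505
[0.45149755974307726, -0.35875006105649]
turn [-0.17 14.78  0.05] shift now-axes [-126.3   39.   -23.5] final-axes [-116.1   39.2  -54.9] dist 134.3
```

```bash
python3 -m jog '0 5 0 0 0 0 0.5;0 5 0 0 0 0 0.5;0 4.4 0 0 0 0 0.5;0 0 0 -38 0 -18 0.5;0 0 0 -38 0 -18 0.5' 60; python3 -m jog '0 0 0 -30 15 -15 0.5;0 0 0 -10 25 -4 0.5;0 0 0 0 0 0 0.5;0 0 0 0 0 0 0.5;0 0 0 0 0 0 0.5'; python3 snap.py wrist w33; python3 fil.py w33; python3 -c "
from h import *
plan([.4511,-.3588,.037],83.7)"
```

```text
clock: 42.93
tcp_pos: [0.4388, -0.3144, 0.1887]
orientation: [-1.253, -1.13, 1.13]
contact_force: [0.6, 0.9, 0.4]
grip_width: 0.0428
clock: 43.35
tcp_pos: [0.4524, -0.3574, 0.1499]
orientation: [-1.257, -1.126, 1.128]
contact_force: [-0.5, -0.6, -0.8]
grip_width: 0.0425
43.4
mat (array([ 445.8, -364.2]), array([211.2,  66.8]), 2.9, 9518) grip (array([ 435.4, -357.8]), array([17.9, 68.2]), 83.8, 2480) beam (array([ 470.7, -363.3]), array([ 79.3, 178.6]), 89.9, 1239) 0.23755704420072127
turn [-0.04  0.01  0.04] shift now-axes [ -1.7 113.7   1.6] final-axes [ -1.6 113.7   1.7] dist 113.7
```

View pics/w33.png

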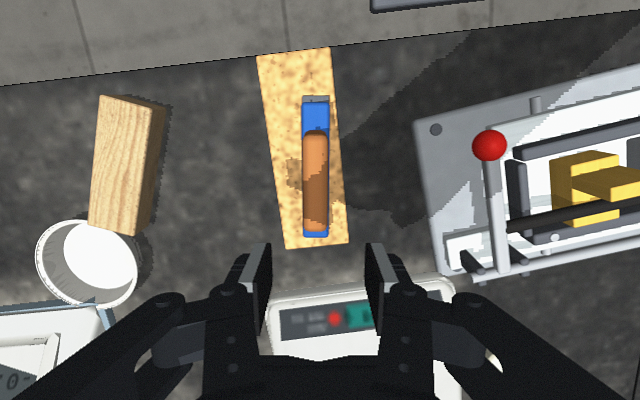

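```bash
python3 -m jog '0 0 0 -1.7 30 1.5 0.5;0 0 0 0 35 0 0.5;0 0 0 0 30 0 0.5;0 0 0 0 18 0 0.5;0 0 0 0 0 0 0.5'; python3 -m jog '0 0 0 0 0 0 0.5;0 0 0 0 0 0 0;0 0 0 0 0 0 0;0 0 0 0 0 0 0;0 0 0 0 0 0 0' 100; python3 snap.py wrist w34;  python3 -c "
from h import *
plan([.4511,-.3588,.037],83.7)"
```

```text
clock: 43.82
tcp_pos: [0.4499, -0.3571, 0.0352]
orientation: [-1.253, -1.127, 1.128]
contact_force: [-0.4, 0.4, 0.5]
grip_width: 0.0426
clock: 44.23
tcp_pos: [0.4525, -0.3605, 0.0391]
orientation: [-1.263, -1.129, 1.127]
contact_force: [1.4, 0.1, 1.4]
grip_width: 0.0165
44.2833
turn [ 0.16 -0.03 -0.07] shift now-axes [1.5 1.9 1.5] final-axes [1.5 1.9 1.5] dist 2.9
```

View pics/w34.png

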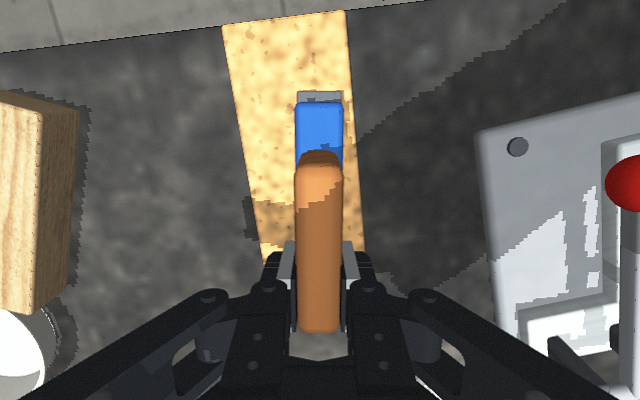

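```bash
python3 -m jog '0 0 0 0 -30 0 0;0 0 0 0 -35 0 0;0 0 0 0 -35 0 0;0 0 0 0 -15 0 0;0 0 0 0 0 0 0' 100; python3 -m jog '0 -3.6 0 0 0 0 0;0 -3.6 0 5 0 0 0;0 -3.6 0 10 0 0 0;0 -3.5 0 20 0 0 0;0 0 0 30 0 0 0'; python3 -c "
from h import *
plan(b2w([-.020,.0665,.125]),98)"
```

```text
clock: 44.7
tcp_pos: [0.4528, -0.3615, 0.1567]
orientation: [-1.266, -1.13, 1.126]
contact_force: [0.2, 0.4, -1.8]
grip_width: 0.0168
clock: 45.12
tcp_pos: [0.4447, -0.2963, 0.1517]
orientation: [-1.14, -1.31, 1.312]
contact_force: [1.3, -0.1, -1.8]
grip_width: 0.0165
turn [-0.07 -0.03 -0.05] shift now-axes [265.   -1.6 -18.8] final-axes [265.   -1.3 -18.9] dist 265.7
```

```bash
python3 -m jog '0 0 0 38 -2 -3 0;0 0 0 38 0 -3 0;0 0 0 38 0 -3 0;0 0 0 38 0 -3 0;0 0 0 38 0 -3 0' ; python3 -m jog '0 0 0 35 0 -3 0;0 0 0 25 0 0 0;0 0 0 8 0 0 0;0 0 0 0 0 0 0;0 0 0 0 0 0 0';python3 -m jog '0 0 0 0 0 0 0;0 0 0 0 0 0 0;0 0 0 0 0 0 0;0 0 0 0 0 0 0;0 0 0 0 0 0 0'; python3 snap.py wrist w35; python3 snap.py scene s35; python3 -c "
from h import *
plan(b2w([-.020,.0665,.125]),98); print(w2b(tool()[:3,3])*1000)
f=dict(np.load('/tmp/s35.npz')); save(f,'s35c.png',(300,170,410,270),6)
f=dict(np.load('/tmp/w35.npz')); B=w2b(cloud(f))*1000
for u,v in((318,92),(318,97),(318,110),(318,130),(318,150),(318,165),(318,200),(318,250),(318,300),(318,325)): print(u,v,B[v,u].round(1))"
```

```text
clock: 45.53
tcp_pos: [0.4325, -0.1031, 0.1537]
orientation: [-1.139, -1.309, 1.311]
contact_force: [0.8, 0.5, -3.1]
grip_width: 0.0165
clock: 45.95
tcp_pos: [0.4271, -0.0377, 0.1541]
orientation: [-1.139, -1.31, 1.312]
contact_force: [-0.4, -1.4, -2.4]
grip_width: 0.0166
clock: 46.37
tcp_pos: [0.4277, -0.0378, 0.1547]
orientation: [-1.141, -1.31, 1.31]
contact_force: [0.1, 0.4, -2.1]
grip_width: 0.0164
46.4167
46.4667
turn [-0.   -0.07 -0.  ] shift now-axes [6.4 1.7 0.3] final-axes [6.4 1.7 0.3] dist 6.6
[-19.71398747  60.10813132 126.67838486]
318 92 [-95.3  60.2  96.4]
318 97 [-93.   60.2  98.5]
318 110 [-87.5  60.2 119.7]
318 130 [-79.   60.2 119.2]
318 150 [-70.9  60.2 123.9]
318 165 [-70.   60.2 153.3]
318 200 [-58.7  60.2 158. ]
318 250 [-39.7  60.2 157.8]
318 300 [-18.6  60.1 157.2]
318 325 [ -7.4  60.1 157.1]
```

View pics/w35.png

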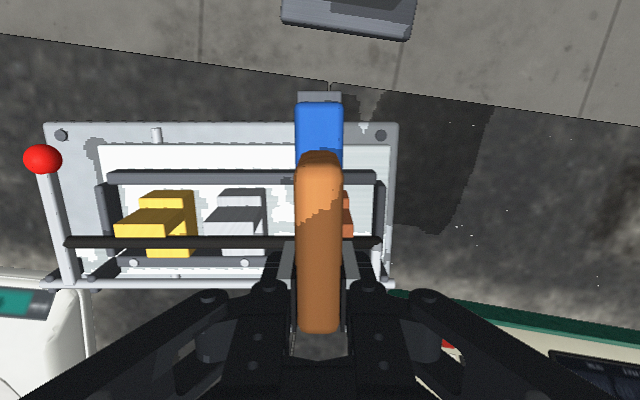

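View pics/s35c.png

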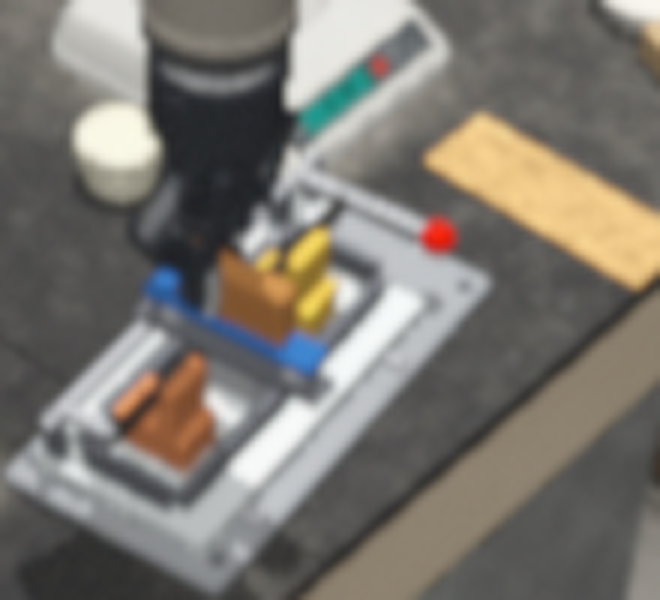

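```bash
python3 - <<'E'
from h import *
for n in('w1','w2','w26','w17','s35','s1'):
    f=dict(np.load('/tmp/%s.npz'%n)); B=w2b(cloud(f))*1000
    m=(B[...,0]>60)&(B[...,0]<130)&(B[...,1]>-80)&(B[...,1]<140)&(B[...,2]>20)&(B[...,2]<110)
    q=B[m]
    for y0 in range(-80,140,20):
        s=q[(q[:,1]>y0)&(q[:,1]<y0+20)]
        if len(s)>5: print(n,y0,len(s),'min x',s[:,0].min().round(),'z>50 minx',(s[s[:,2]>50,0].min().round() if (s[:,2]>50).any() else None))
E
```

```text
w1 100 323 min x 102.0 z>50 minx 102.0
w1 120 820 min x 84.0 z>50 minx 96.0
w2 100 328 min x 98.0 z>50 minx 98.0
w2 120 1761 min x 84.0 z>50 minx 96.0
w26 120 317 min x 83.0 z>50 minx None
w17 100 165 min x 97.0 z>50 minx 97.0
w17 120 528 min x 96.0 z>50 minx 96.0
s35 100 31 min x 102.0 z>50 minx 102.0
s35 120 68 min x 84.0 z>50 minx 95.0
s1 100 31 min x 107.0 z>50 minx 107.0
s1 120 69 min x 83.0 z>50 minx 95.0
```

```bash
python3 -m jog '0 0 0 6.4 0 0 0;0 0 0 0 12 0 0;0 0 0 0 10 0 0;0 0 0 0 4 0 0;0 0 0 0 0 0 0' ;python3 -m jog '0 0 0 0 0 0 0;0 0 0 0 0 0 0;0 0 0 0 3 0 0;0 0 0 0 3 0 0;0 0 0 0 0 0 0'; python3 -c "
from h import *
print(w2b(tool()[:3,3])*1000,r.get_obs()['contact_force'])"
```

```text
clock: 46.88
tcp_pos: [0.4261, -0.0306, 0.128]
orientation: [-1.139, -1.31, 1.312]
contact_force: [0.2, -1.2, -1.6]
grip_width: 0.0165
clock: 47.3
tcp_pos: [0.427, -0.0308, 0.1226]
orientation: [-1.14, -1.311, 1.311]
contact_force: [0.2, -0.2, 0.8]
grip_width: 0.0166
[-19.51717873  66.81961887  94.55595737] [ 0.20728892 -0.18175875  0.75967418]
```

```bash
python3 -m jog '0 0 0 0 2.5 0 0;0 0 0 0 2 0 0;0 0 0 0 0 0 0;0 0 0 0 0 0 0;0 0 0 0 0 0 0' ; python3 -m jog '0 0 0 0 0 -5 0;0 0 0 0 0 -6 0;0 0 0 0 0 -7 0;0 0 0 0 0 -7 0;0 0 0 0 0 -7 0'; python3 -m jog '0 0 0 0 0 -7 0;0 0 0 0 0 -7 0;0 0 0 0 0 -7 0;0 0 0 0 0 -7 0;0 0 0 0 0 -6 0'; python3 -m jog '0 0 0 0 0 0 0;0 0 0 0 0 0 0;0 0 0 0 0 0 0;0 0 0 0 0 0 0;0 0 0 0 0 0 0'; python3 snap.py wrist w36;  python3 -c "
from h import *
print(w2b(tool()[:3,3])*1000,r.get_obs()['contact_force'])
f=dict(np.load('/tmp/w36.npz')); B=w2b(cloud(f))*1000
for u,v in((318,92),(318,97),(318,110),(318,130),(318,150),(318,165),(318,200),(318,250),(318,300),(318,325)): print(u,v,B[v,u].round(1))"; python3 ribs.py w36
```

```text
clock: 47.72
tcp_pos: [0.4272, -0.0308, 0.1184]
orientation: [-1.141, -1.311, 1.31]
contact_force: [0.1, 0.8, 4.7]
grip_width: 0.0163
clock: 48.13
tcp_pos: [0.4591, -0.0264, 0.1181]
orientation: [-1.14, -1.31, 1.311]
contact_force: [-3.2, -0.7, 4.6]
grip_width: 0.0164
clock: 48.55
tcp_pos: [0.4929, -0.0216, 0.1181]
orientation: [-1.14, -1.311, 1.311]
contact_force: [-2.2, 0.7, 3.6]
grip_width: 0.0166
clock: 48.97
tcp_pos: [0.4921, -0.0217, 0.1183]
orientation: [-1.14, -1.311, 1.31]
contact_force: [-1.3, -0.0, 4.5]
grip_width: 0.0166
49.0167
[46.17918031 66.78249198 90.27413894] [-1.43880746 -0.16915098  4.05028971]
318 92 [-29.3  67.1  65.4]
318 97 [-27.   67.1  65.4]
318 110 [-21.6  67.1  83.5]
318 130 [-13.1  67.1  83.4]
318 150 [-5.3 67.1 89.5]
318 165 [ -4.1  67.1 117.1]
318 200 [  7.4  67.1 121.3]
318 250 [ 26.2  67.1 121.4]
318 300 [ 47.   67.1 121.3]
318 325 [ 58.8  67.1 120.4]
brass rib c [ -5.  -59.7] [35.3  9.9] 89.6 1339 block x 7.0 z 59.5 flange rear x [31.6 31.8]
steel rib c [-6.3 -0.2] [10.3 34.4] 0.4 1326 block x 5.7 z 59.5 flange rear x [29.6 29.8]
copper rib c [-4.6 66.3] [33.7 10. ] 90.0 334 block x 7.4 z 59.5 flange rear x [30.8 31.5]
```

View pics/w36.png

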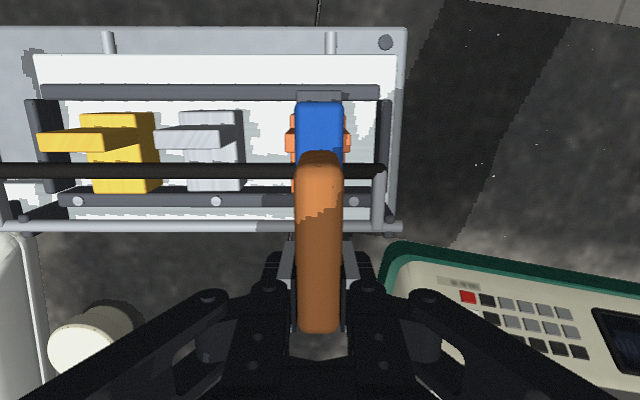

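```bash
python3 -m jog '0 0 0 0 -12 0 0;0 0 0 0 -13 0 0;0 0 0 0 0 0 0;0 0 0 0 0 33 0;0 0 0 0 0 33 0' ; python3 -m jog '0 0 0 0 0 0 0;0 0 0 0 0 0 0;0 0 0 0 10 0 0;0 0 0 0 6 0 0;0 0 0 0 0 0 0'; python3 -c "
from h import *
print(w2b(tool()[:3,3])*1000,r.get_obs()['contact_force'],r.get_obs()['grip_width'])"
```

```text
clock: 49.43
tcp_pos: [0.4276, -0.0307, 0.1428]
orientation: [-1.142, -1.313, 1.311]
contact_force: [-1.3, -0.4, -2.0]
grip_width: 0.0164
clock: 49.85
tcp_pos: [0.4269, -0.0307, 0.1261]
orientation: [-1.139, -1.31, 1.312]
contact_force: [-0.1, 0.2, -2.2]
grip_width: 0.0166
[-19.61973609  66.95966187  98.06021686] [-0.08037339  0.16225612 -2.17816018] 0.01663651137103103
```

```bash
python3 -m jog '0 0 0 0 4 0 0;0 0 0 0 3 0 0;0 0 0 0 2 0 0;0 0 0 0 0 0 0;0 0 0 0 0 0 0' ; python3 -m jog '0 0 0 0 0 -5 0;0 0 0 0 0 -6 0;0 0 0 0 0 -7 0;0 0 0 0 0 -7 0;0 0 0 0 0 -7 0'; python3 -m jog '0 0 0 0 0 -7 0;0 0 0 0 0 -7 0;0 0 0 0 0 -7 0;0 0 0 0 0 -7 0;0 0 0 0 0 -6 0'; python3 -c "
from h import *
print(w2b(tool()[:3,3])*1000,r.get_obs()['contact_force'])"; python3 -m jog '0 0 0 0 0 0 0;0 0 0 0 -12 0 0;0 0 0 0 -13 0 0;0 0 0 0 -5 0 0;0 0 0 0 0 0 0';python3 -m jog '0 0 0 0 0 33 0;0 0 0 0 0 33 0;0 0 0 0 0 0 0;0 0 0 0 0 0 0;0 0 0 0 0 0 0'; python3 snap.py wrist w37; python3 ribs.py w37; python3 -c "
from h import *
print(w2b(tool()[:3,3])*1000,r.get_obs()['contact_force'])
f=dict(np.load('/tmp/w37.npz')); B=w2b(cloud(f))*1000
for u,v in((318,92),(318,97),(318,110),(318,130),(318,165),(318,200),(318,250),(318,300),(318,325)): print(u,v,B[v,u].round(1))"
```

```text
clock: 50.27
tcp_pos: [0.4276, -0.0309, 0.1186]
orientation: [-1.141, -1.312, 1.31]
contact_force: [0.3, 0.5, 3.6]
grip_width: 0.0166
clock: 50.68
tcp_pos: [0.4591, -0.0264, 0.1181]
orientation: [-1.14, -1.31, 1.311]
contact_force: [-3.7, -1.0, 5.0]
grip_width: 0.0164
clock: 51.1
tcp_pos: [0.493, -0.0216, 0.1181]
orientation: [-1.14, -1.311, 1.311]
contact_force: [-2.4, -1.1, 3.6]
grip_width: 0.0164
[47.10387019 66.7562771  90.1420398 ] [-2.41951346 -1.13143059  3.5844083 ]
clock: 51.52
tcp_pos: [0.4934, -0.0216, 0.1491]
orientation: [-1.142, -1.313, 1.309]
contact_force: [1.1, 0.7, -2.1]
grip_width: 0.0169
clock: 51.93
tcp_pos: [0.4274, -0.0306, 0.1481]
orientation: [-1.141, -1.312, 1.31]
contact_force: [1.1, -0.4, -0.8]
grip_width: 0.0165
51.9833
brass rib c [ -8.2 -59.8] [34.3 10.4] 89.7 806 block x 3.8 z 59.4 flange rear x [28.2 28.3]
steel rib c [-9.6 -0.1] [34.  10.8] 89.1 806 block x 2.4 z 59.4 flange rear x [26.6 26.6]
copper rib c [-8.  66.4] [33.4  9.4] 89.6 58 block x 4.0 z 59.5 flange rear x 
[-18.56664414  66.92102159 120.23661844] [-0.00521095  0.11825611 -1.67211592]
318 92 [-94.7  67.3  90.2]
318 97 [-92.3  67.3  90.8]
318 110 [-86.9  67.3 112.6]
318 130 [-78.4  67.3 112.7]
318 165 [-69.5  67.3 147.1]
318 200 [-58.   67.3 151.1]
318 250 [-39.   67.3 151. ]
318 300 [-17.6  67.3 150.1]
318 325 [ -7.3  67.3 151.2]
```

View pics/w37.png

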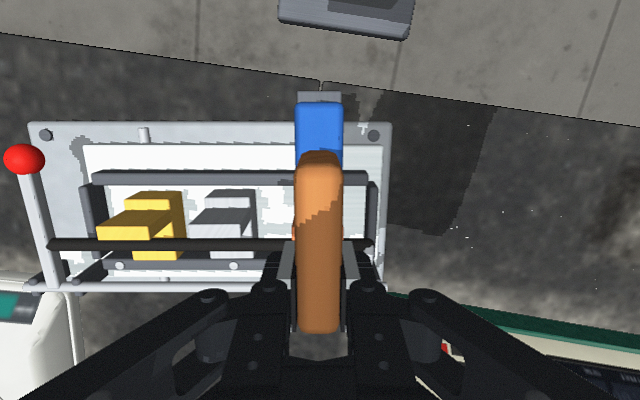

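```bash
python3 -m jog '0 0 0 -31 0 0 0;0 0 0 -33 0 0 0;0 0 0 -33 0 0 0;0 0 0 -30 0 0 0;0 0 0 0 0 0 0' ;python3 -m jog '0 0 0 0 0 0 0;0 0 0 0 12 0 0;0 0 0 0 9 0 0;0 0 0 0 0 0 0;0 0 0 0 0 0 0' ; python3 snap.py wrist w38; python3 ribs.py w38; python3 -c "
from h import *
print(w2b(tool()[:3,3])*1000,r.get_obs()['contact_force'],r.get_obs()['grip_width'])
f=dict(np.load('/tmp/w38.npz')); B=w2b(cloud(f))*1000
for u,v in((318,92),(318,97),(318,200),(318,300)): print(u,v,B[v,u].round(1))"
```

```text
clock: 52.4
tcp_pos: [0.4462, -0.1631, 0.1488]
orientation: [-1.149, -1.306, 1.308]
contact_force: [0.2, 0.7, -0.5]
grip_width: 0.0169
clock: 52.82
tcp_pos: [0.4442, -0.1557, 0.1266]
orientation: [-1.138, -1.311, 1.312]
contact_force: [0.8, -0.7, -1.5]
grip_width: 0.0163
52.8667
brass rib c [-12.9 -59.9] [33.   0.8] 89.9 17 block x -0.9 z 58.1 flange rear x 
steel rib c [-9.7 -0.4] [10.7 34.6] 0.3 981 block x 2.3 z 59.5 flange rear x [26.5 26.7]
copper rib c [-8.1 66.9] [35.3 10.5] 89.7 963 block x 3.9 z 59.6 flange rear x [28.7 28.9]
[-19.57765579 -59.52985513  99.04366508] [ 0.09010232 -0.34157698 -1.25099824] 0.01622637158768272
318 92 [-95.5 -59.   70.3]
318 97 [-93.2 -58.9  69.7]
318 200 [-58.6 -59.  129.4]
318 300 [-18.6 -58.9 128.9]
```

View pics/w38.png

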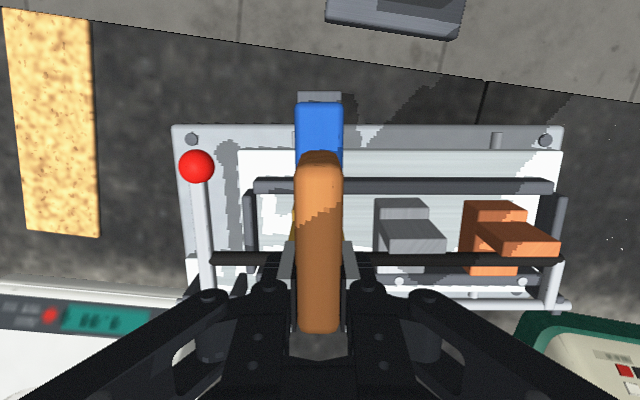

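```bash
python3 -m jog '0 0 0 0 4 0 0;0 0 0 0 3 0 0;0 0 0 0 2.5 0 0;0 0 0 0 0 0 0;0 0 0 0 0 0 0' ; python3 -m jog '0 0 0 0 0 -5 0;0 0 0 0 0 -6 0;0 0 0 0 0 -7 0;0 0 0 0 0 -7 0;0 0 0 0 0 -7 0'; python3 -m jog '0 0 0 0 0 -7 0;0 0 0 0 0 -7 0;0 0 0 0 0 -7 0;0 0 0 0 0 -7 0;0 0 0 0 0 -6 0';  python3 snap.py wrist w39; python3 ribs.py w39; python3 -c "
from h import *
print(w2b(tool()[:3,3])*1000,r.get_obs()['contact_force'])
f=dict(np.load('/tmp/w39.npz')); B=w2b(cloud(f))*1000
for u,v in((318,92),(318,97),(318,200),(318,300)): print(u,v,B[v,u].round(1))"; python3 -m jog '0 0 0 0 0 0 0;0 0 0 0 -12 0 0;0 0 0 0 -13 0 0;0 0 0 0 0 0 0;0 0 0 0 0 0 0';python3 -m jog '0 0 0 0 0 33 0;0 0 0 0 0 33 0;0 0 0 0 0 0 0;0 0 0 0 0 0 0;0 0 0 0 16 0 0'; python3 -c "
from h import *
print(w2b(tool()[:3,3])*1000,r.get_obs()['contact_force'])"
```

```text
clock: 53.28
tcp_pos: [0.445, -0.1566, 0.1181]
orientation: [-1.141, -1.312, 1.31]
contact_force: [-0.1, 0.7, 5.3]
grip_width: 0.0162
clock: 53.7
tcp_pos: [0.4767, -0.1522, 0.1176]
orientation: [-1.14, -1.31, 1.311]
contact_force: [-2.7, -0.6, 5.4]
grip_width: 0.0166
clock: 54.12
tcp_pos: [0.5105, -0.1474, 0.1176]
orientation: [-1.14, -1.311, 1.311]
contact_force: [-3.2, -0.6, 4.1]
grip_width: 0.0166
54.1667
brass rib c [ -2.3 -60. ] [33.6  9.9] 89.9 334 block x 9.7 z 59.5 flange rear x [31.2 31.6]
steel rib c [-3.9 -0.4] [ 9.9 34.7] 0.2 1338 block x 8.1 z 59.6 flange rear x [31.6 31.9]
copper rib c [-2.4 66.7] [35.   9.8] 90.0 1332 block x 9.6 z 59.7 flange rear x [31.5 31.9]
[ 48.31674766 -60.07713917  89.76430136] [-0.8630478  -0.42433112  5.18756685]
318 92 [-28.5 -59.9  65.9]
318 97 [-26.2 -59.9  66.4]
318 200 [  8.3 -59.9 120.1]
318 300 [ 47.9 -59.8 120.5]
clock: 54.58
tcp_pos: [0.5103, -0.1473, 0.1427]
orientation: [-1.142, -1.312, 1.31]
contact_force: [-0.1, -1.0, -2.9]
grip_width: 0.0166
clock: 55.0
tcp_pos: [0.4467, -0.1569, 0.1282]
orientation: [-1.145, -1.315, 1.309]
contact_force: [0.2, 0.0, -2.6]
grip_width: 0.0165
[-17.56784728 -60.77641604 100.19214408] [ 0.24548848  0.0231174  -2.57473894]
```

```bash
python3 -m jog '0 0 0 0 0 0 0;0 0 0 0 4 0 0;0 0 0 0 3 0 0;0 0 0 0 2 0 0;0 0 0 0 0 0 0';  python3 -m jog '0 0 0 0 0 0 0;0 0 0 0 0 -6 0;0 0 0 0 0 -7 0;0 0 0 0 0 -7 0;0 0 0 0 0 -8 0'; python3 -m jog '0 0 0 0 0 -7 0;0 0 0 0 0 -8 0;0 0 0 0 0 -8 0;0 0 0 0 0 -8 0;0 0 0 0 0 -7 0';  python3 snap.py wrist w40; python3 ribs.py w40; python3 -c "
from h import *
print(w2b(tool()[:3,3])*1000,r.get_obs()['contact_force'])
f=dict(np.load('/tmp/w40.npz')); B=w2b(cloud(f))*1000
for u,v in((318,92),(318,97),(318,200),(318,300)): print(u,v,B[v,u].round(1))"; python3 -m jog '0 0 0 0 0 0 0;0 0 0 0 -12 0 0;0 0 0 0 -13 0 0;0 0 0 0 -5 0 0;0 0 0 0 0 0 0';python3 -m jog '0 0 0 0 0 33 0;0 0 0 0 0 33 0;0 0 0 30 0 0 0;0 0 0 29 0 0 0;0 0 0 0 0 0 0'; python3 -m jog '0 0 0 0 0 0 0;0 0 0 0 12 0 0;0 0 0 0 9 0 0;0 0 0 0 0 0 0;0 0 0 0 0 0 0' ; python3 snap.py wrist w41; python3 ribs.py w41; python3 -c "
from h import *
print(w2b(tool()[:3,3])*1000,r.get_obs()['contact_force'],r.get_obs()['grip_width'])
f=dict(np.load('/tmp/w41.npz')); B=w2b(cloud(f))*1000
for u,v in((318,92),(318,97),(318,200),(318,300)): print(u,v,B[v,u].round(1))"
```

```text
clock: 55.42
tcp_pos: [0.4452, -0.1565, 0.1179]
orientation: [-1.141, -1.312, 1.311]
contact_force: [-0.7, 2.4, 5.2]
grip_width: 0.0167
clock: 55.83
tcp_pos: [0.4726, -0.153, 0.1177]
orientation: [-1.14, -1.31, 1.311]
contact_force: [-3.1, 0.0, 6.5]
grip_width: 0.0166
clock: 56.25
tcp_pos: [0.5106, -0.1473, 0.1176]
orientation: [-1.14, -1.311, 1.311]
contact_force: [-4.0, -1.0, 5.0]
grip_width: 0.0165
56.3
brass rib c [ -2.3 -60.1] [33.6 10. ] 90.0 329 block x 9.7 z 59.5 flange rear x [30.9 31.4]
steel rib c [-3.9 -0.5] [10.2 34.8] 0.5 1338 block x 8.1 z 59.6 flange rear x [31.6 31.7]
copper rib c [-2.3 66.4] [10.1 35.8] 0.3 1354 block x 9.7 z 59.6 flange rear x [31.6 31.8]
[ 48.65894418 -60.06389861  89.76575162] [-1.106255   -0.57768705  4.71761587]
318 92 [-28.4 -59.9  65. ]
318 97 [-26.1 -59.9  65. ]
318 200 [  8.2 -59.9 120.9]
318 300 [ 48.2 -59.8 120.1]
clock: 56.72
tcp_pos: [0.5107, -0.1475, 0.1485]
orientation: [-1.143, -1.313, 1.31]
contact_force: [0.7, -0.6, -2.0]
grip_width: 0.0167
clock: 57.13
tcp_pos: [0.4346, -0.0933, 0.1467]
orientation: [-1.134, -1.314, 1.313]
contact_force: [-0.6, 0.7, -1.4]
grip_width: 0.0167
clock: 57.55
tcp_pos: [0.4356, -0.0989, 0.126]
orientation: [-1.14, -1.308, 1.311]
contact_force: [-0.2, -0.5, -2.1]
grip_width: 0.0167
57.6
brass rib c [ -8.3 -60. ] [10.3 34.2] 0.1 952 block x 3.7 z 59.5 flange rear x [27.9 28.1]
steel rib c [-14.2  -0.5] [33.6  1.8] 89.1 28 block x -2.2 z 58.8 flange rear x 
copper rib c [-8.2 66.2] [10.3 34.1] 0.4 939 block x 3.8 z 59.6 flange rear x [28.8 29. ]
[-19.96539822  -1.78265106  98.44717366] [-0.30885049 -0.67468572 -1.23041288] 0.016761308572349698
318 92 [-96.   -1.3  70.2]
318 97 [-93.7  -1.3  68.8]
318 200 [-59.1  -1.4 128.9]
318 300 [-18.9  -1.4 128. ]
```

View pics/w41.png

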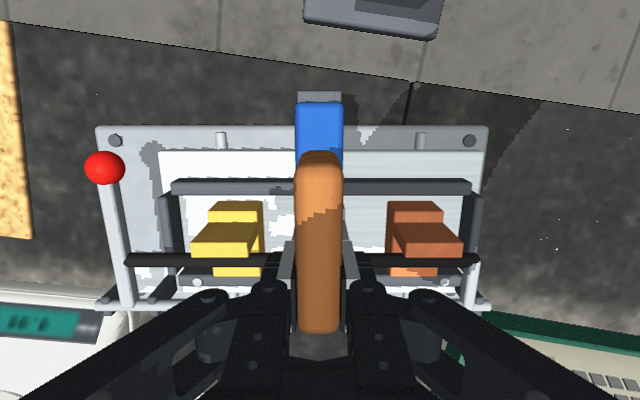

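```bash
python3 -m jog '0 0 0 0 4 0 0;0 0 0 0 3 0 0;0 0 0 0 2.5 0 0;0 0 0 0 0 0 0;0 0 0 0 0 0 0' ; python3 -m jog '0 0 0 0 0 -5 0;0 0 0 0 0 -6 0;0 0 0 0 0 -7 0;0 0 0 0 0 -7 0;0 0 0 0 0 -7 0'; python3 -m jog '0 0 0 0 0 -7 0;0 0 0 0 0 -7 0;0 0 0 0 0 -7 0;0 0 0 0 0 -7 0;0 0 0 0 0 -6 0';  python3 snap.py wrist w42; python3 ribs.py w42; python3 -c "
from h import *
print(w2b(tool()[:3,3])*1000,r.get_obs()['contact_force'])
f=dict(np.load('/tmp/w42.npz')); B=w2b(cloud(f))*1000
for u,v in((318,92),(318,97),(318,200),(318,300)): print(u,v,B[v,u].round(1))"; python3 -m jog '0 0 0 0 0 0 0;0 0 0 0 -12 0 0;0 0 0 0 -13 0 0;0 0 0 0 0 0 0;0 0 0 0 0 0 0';python3 -m jog '0 0 0 0 0 33 0;0 0 0 0 0 33 0;0 0 0 0 0 0 0;0 0 0 0 0 0 0;0 0 0 0 16 0 0'; python3 -c "
from h import *
print(w2b(tool()[:3,3])*1000,r.get_obs()['contact_force'])"
```

```text
clock: 58.02
tcp_pos: [0.437, -0.0986, 0.1176]
orientation: [-1.142, -1.311, 1.31]
contact_force: [0.3, -1.9, 4.0]
grip_width: 0.0167
clock: 58.43
tcp_pos: [0.4667, -0.0937, 0.117]
orientation: [-1.138, -1.309, 1.311]
contact_force: [-3.0, -0.6, 4.8]
grip_width: 0.0167
clock: 58.85
tcp_pos: [0.5004, -0.0889, 0.117]
orientation: [-1.137, -1.309, 1.312]
contact_force: [-2.5, -0.1, 4.9]
grip_width: 0.0165
58.9
brass rib c [ -1.9 -60. ] [10.3 34. ] 0.1 1327 block x 10.1 z 59.5 flange rear x [31.7 32. ]
steel rib c [-3.7 -0.5] [ 9.8 34. ] 1.0 336 block x 8.3 z 59.5 flange rear x [30.7 31.4]
copper rib c [-1.9 66.4] [10.  34.6] 0.3 1347 block x 10.1 z 59.6 flange rear x [31.8 31.9]
[46.46389073 -0.81890718 89.13085341] [-0.92034301 -0.04765471  5.47361969]
318 92 [-30.5  -0.5  65.6]
318 97 [-28.2  -0.5  65.6]
318 200 [  6.3  -0.6 120.4]
318 300 [ 46.   -0.6 119.9]
clock: 59.32
tcp_pos: [0.5016, -0.0888, 0.1422]
orientation: [-1.14, -1.312, 1.31]
contact_force: [0.8, -0.1, -2.0]
grip_width: 0.0164
clock: 59.73
tcp_pos: [0.4383, -0.0982, 0.1276]
orientation: [-1.144, -1.315, 1.308]
contact_force: [1.6, 0.4, -1.8]
grip_width: 0.0165
[-17.69380181  -1.43053055  99.58333302] [ 1.5931352   0.36221408 -1.78167439]
```

```bash
python3 -m jog '0 0 0 0 0 0 0;0 0 0 0 4 0 0;0 0 0 0 3 0 0;0 0 0 0 2 0 0;0 0 0 0 0 0 0';  python3 -m jog '0 0 0 0 0 0 0;0 0 0 0 0 -6 0;0 0 0 0 0 -7 0;0 0 0 0 0 -7 0;0 0 0 0 0 -8 0'; python3 -m jog '0 0 0 0 0 -7 0;0 0 0 0 0 -8 0;0 0 0 0 0 -8 0;0 0 0 0 0 -8 0;0 0 0 0 0 -7 0';  python3 snap.py wrist w43; python3 ribs.py w43; python3 -c "
from h import *
print(w2b(tool()[:3,3])*1000,r.get_obs()['contact_force'])
f=dict(np.load('/tmp/w43.npz')); B=w2b(cloud(f))*1000
for u,v in((318,92),(318,97),(318,200),(318,300)): print(u,v,B[v,u].round(1))"; python3 -m jog '0 0 0 0 0 0 0;0 0 0 0 -12 0 0;0 0 0 0 -13 0 0;0 0 0 0 -35 0 0;0 0 0 0 0 0 0'; python3 -c "
from h import *
plan([.4422,-.365,.15],90)"
```

```text
clock: 60.15
tcp_pos: [0.4371, -0.098, 0.1174]
orientation: [-1.141, -1.312, 1.311]
contact_force: [0.9, 1.5, 5.4]
grip_width: 0.0164
clock: 60.57
tcp_pos: [0.4633, -0.0947, 0.1174]
orientation: [-1.139, -1.309, 1.311]
contact_force: [-2.8, -0.2, 5.2]
grip_width: 0.0165
clock: 60.98
tcp_pos: [0.5015, -0.0893, 0.1173]
orientation: [-1.139, -1.31, 1.311]
contact_force: [-3.4, -0.8, 4.7]
grip_width: 0.0164
61.0333
brass rib c [ -2.2 -59.9] [10.1 34. ] 0.1 1323 block x 9.8 z 59.5 flange rear x [31.8 31.9]
steel rib c [-3.8 -0.5] [33.9 10. ] 89.9 335 block x 8.2 z 59.5 flange rear x [31.3 31.7]
copper rib c [-2.2 66.6] [ 9.8 35.1] 0.1 1314 block x 9.8 z 59.6 flange rear x [31.8 31.9]
[47.92281182 -1.35753544 89.48435158] [-0.44551363 -1.0403206   4.62870906]
318 92 [-29.4  -1.1  66.1]
318 97 [-27.1  -1.1  65.5]
318 200 [  7.6  -1.1 119.4]
318 300 [ 47.1  -1.1 120. ]
clock: 61.45
tcp_pos: [0.5046, -0.0898, 0.1815]
orientation: [-1.147, -1.316, 1.307]
contact_force: [0.1, -0.3, -1.1]
grip_width: 0.0169
turn [ 0.46  7.91 -0.03] shift now-axes [-264.    31.    99.9] final-axes [-275.2   31.5   62.4] dist 284.0
```

```bash
python3 -m jog '0 0 0 0 0 20 0;0 4 0 0 0 20 0;0 4 0 0 0 20 0;0 0 0 -35 0 0 0;0 0 0 -38 0 0 0'; python3 -m jog '0 0 0 -38 0 0 0;0 0 0 -38 0 0 0;0 0 0 -38 0 0 0;0 0 0 -38 0 0 0;0 0 0 -25 0 0 0';python3 -m jog '0 0 0 -12 10 0 0;0 0 0 0 15 0 0;0 0 0 0 0 0 0;0 0 0 0 0 0 0;0 0 0 0 0 0 0'; python3 snap.py wrist w44; python3 -c "
from h import *
plan([.4422,-.365,.0395],90); print(r.get_obs()['contact_force'])"
```

```text
clock: 61.87
tcp_pos: [0.4414, -0.1671, 0.1767]
orientation: [-1.206, -1.214, 1.211]
contact_force: [1.8, -0.7, -0.6]
grip_width: 0.0167
clock: 62.28
tcp_pos: [0.4411, -0.35, 0.177]
orientation: [-1.213, -1.206, 1.208]
contact_force: [-0.3, 0.2, -1.3]
grip_width: 0.0165
clock: 62.7
tcp_pos: [0.4421, -0.3575, 0.1523]
orientation: [-1.209, -1.209, 1.209]
contact_force: [0.2, 0.0, -2.3]
grip_width: 0.0169
62.75
turn [ 0.05  0.02 -0.01] shift now-axes [ -7.5 113.2   0.3] final-axes [ -7.5 113.2   0.2] dist 113.4
[ 0.70213792 -0.84108983 -1.62932955]
```

View pics/w44.png

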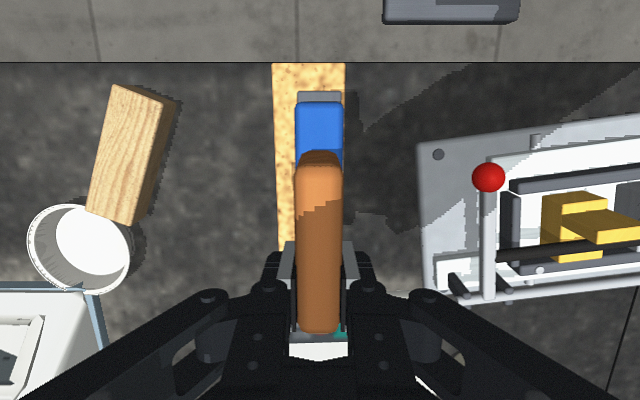

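```bash
python3 -m jog '0 0 0 -7.5 25 0 0;0 0 0 0 30 0 0;0 0 0 0 30 0 0;0 0 0 0 15 0 0;0 0 0 0 0 0 0';python3 -m jog '0 0 0 0 4 0 0;0 0 0 0 4 0 0;0 0 0 0 3 0 0;0 0 0 0 0 0 0;0 0 0 0 0 0 0'; python3 -c "
from h import *
plan([.4422,-.365,.0395],90); print(r.get_obs()['contact_force'])"
```

```text
clock: 63.17
tcp_pos: [0.4407, -0.3634, 0.0497]
orientation: [-1.204, -1.208, 1.209]
contact_force: [0.1, 0.7, -2.0]
grip_width: 0.0162
clock: 63.58
tcp_pos: [0.4423, -0.3657, 0.0419]
orientation: [-1.211, -1.209, 1.209]
contact_force: [-0.4, -0.6, -0.9]
grip_width: 0.0165
turn [ 0.06 -0.04 -0.03] shift now-axes [0.7 2.4 0.1] final-axes [0.7 2.4 0.1] dist 2.5
[-0.37523088 -0.56617613 -0.85377407]
```

```bash
python3 -m jog '0 0 0 0 2 0 0;0 0 0 0 0 0 0;0 0 0 0 0 0 0;0 0 0 0 0 0 0.4;0 0 0 0 0 0 0.4';python3 -m jog '0 0 0 0 0 0 0.4;0 0 0 0 -20 0 0.4;0 0 0 0 -40 0 0.4;0 0 0 0 -40 0 0.4;0 0 0 0 -40 0 0.4'; python3 -m jog '0 0 0 30 0 0 0.4;0 0 0 30 0 0 0.4;0 -4 0 30 0 0 0.4;0 -4 0 0 0 0 0.4;0 0 0 0 0 0 0.4'; python3 -m jog '0 0 0 0 0 0 0.4;0 0 0 0 0 0 0.4;0 0 0 0 0 0 0.4;0 0 0 0 0 0 0.4;0 0 0 0 0 0 0.4'; python3 snap.py wrist w45; python3 fil.py w45; python3 knob.py w45; python3 -c "
from h import *
print(w2b(tool()[:3,3])*1000); plan(b2w([-.05,-.136,.1]),98)"
```

```text
clock: 64.0
tcp_pos: [0.4419, -0.3656, 0.0393]
orientation: [-1.21, -1.209, 1.209]
contact_force: [0.1, -0.5, -0.8]
grip_width: 0.0344
clock: 64.42
tcp_pos: [0.4411, -0.3653, 0.1804]
orientation: [-1.208, -1.207, 1.209]
contact_force: [0.9, -0.9, 0.8]
grip_width: 0.0339
clock: 64.83
tcp_pos: [0.4421, -0.2735, 0.1793]
orientation: [-1.137, -1.316, 1.314]
contact_force: [0.2, -0.1, -0.3]
grip_width: 0.0344
clock: 65.25
tcp_pos: [0.4417, -0.2762, 0.1791]
orientation: [-1.141, -1.309, 1.31]
contact_force: [0.3, -0.3, 0.2]
grip_width: 0.0343
65.3
mat (array([ 426., -365.]), array([169.3,  60. ]), 0.2, 6291) grip (array([ 426.1, -365.4]), array([18.5, 70. ]), 89.7, 2078) beam (array([ 465.5, -346.1]), array([188.9, 112. ]), 0.0, 1397) 0.26612166849851454
knob bed [ -51.7 -135.8   31.6] 513 theta 0.006507137335424694 radius 99.74138020370388
[ -39.00710957 -178.01581522  151.06910707]
turn [-0.02 -0.11 -0.01] shift now-axes [42.  51.1 11.1] final-axes [42.  51.1 11. ] dist 67.0
```

View pics/w45.png

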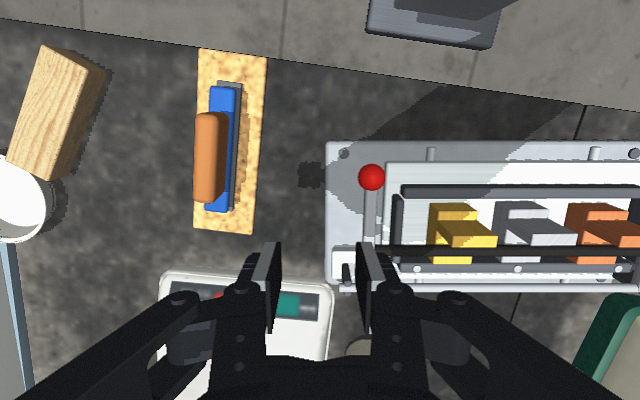

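```bash
python3 -m jog '0 0 0 21 0 6.3 0.4;0 0 0 21 20 6.3 0.4;0 0 0 0 30 0 0.4;0 0 0 0 20 0 0.4;0 0 0 0 0 0 0.4';python3 -m jog '0 0 0 0 0 0 0.4;0 0 0 0 0 0 0.4;0 0 0 0 0 0 0.4;0 0 0 0 0 0 0.4;0 0 0 0 0 0 0.4'; python3 snap.py wrist w46;  python3 knob.py w46; python3 -c "
from h import *
print(w2b(tool()[:3,3])*1000); plan(b2w([-.0517,-.136,.0045]),98)"
```

```text
clock: 65.72
tcp_pos: [0.4213, -0.2343, 0.1062]
orientation: [-1.134, -1.308, 1.312]
contact_force: [-0.8, 0.5, -0.2]
grip_width: 0.0341
clock: 66.13
tcp_pos: [0.4242, -0.236, 0.1101]
orientation: [-1.142, -1.312, 1.31]
contact_force: [0.5, -0.3, 0.6]
grip_width: 0.0342
66.1833
knob bed [ -51.7 -135.8   31.6] 909 theta 0.006202659821491846 radius 99.66771530822811
[ -50.89995451 -135.81579007   81.89826804]
turn [ 0.08 -0.05 -0.02] shift now-axes [-0.2 77.4  0.9] final-axes [-0.2 77.4  0.8] dist 77.4
```

```bash
python3 -m jog '0 0 0 0 25 0.8 0.4;0 0 0 0 25 0 0.4;0 0 0 0 20 0 0.4;0 0 0 0 7 0 0.4;0 0 0 0 0 0 0.4';python3 -m jog '0 0 0 0 0 0 0;0 0 0 0 0 0 0;0 0 0 0 0 0 0;0 0 0 0 0 0 0;0 0 0 0 0 0 0' 80;python3 -m jog '0 0 0 0 -7.5 -0.5 0;0 0 0 0 -7.4 -0.6 0;0 0 0 0 -7.3 -1.6 0;0 0 0 0 -7.3 -1.8 0;0 0 0 0 -7 -2.6 0' 80; python3 -m jog '0 0 0 0 -6.9 -2.9 0;0 0 0 0 -13 -7.5 0;0 0 0 0 -11.7 -9.4 0;0 0 0 0 0 0 0;0 0 0 0 0 0 0'; python3 snap.py wrist w47;  python3 knob.py w47; python3 -c "
from h import *
print(w2b(tool()[:3,3])*1000)"
```

```text
clock: 66.6
tcp_pos: [0.4218, -0.2354, 0.0311]
orientation: [-1.138, -1.309, 1.311]
contact_force: [-0.2, -0.0, 0.7]
grip_width: 0.0339
clock: 67.02
tcp_pos: [0.4235, -0.2361, 0.033]
orientation: [-1.142, -1.312, 1.311]
contact_force: [0.4, 0.1, 2.3]
grip_width: 0.0181
clock: 67.43
tcp_pos: [0.4291, -0.2351, 0.0694]
orientation: [-1.14, -1.309, 1.311]
contact_force: [-1.1, -4.7, -6.7]
grip_width: 0.0186
clock: 67.85
tcp_pos: [0.4412, -0.2322, 0.1004]
orientation: [-1.129, -1.301, 1.31]
contact_force: [-22.7, -2.0, 14.9]
grip_width: -0.0001
67.9
knob bed [ -13.3 -136.    98.4] 330 theta 0.8327321518563132 radius 91.08257081582066
[ -33.42724687 -134.62353927   72.2585415 ]
```

```bash
python3 -m jog '0 0 0 0 0 8 0;0 0 0 0 0 8 0;0 0 0 0 0 8 0;0 0 0 0 0 6 0.45;0 0 0 0 0 0 0.45'; python3 -m jog '0 0 0 0 0 0 0.45;0 0 0 0 0 0 0.45;0 0 0 0 0 0 0.45;0 0 0 0 0 0 0.45;0 0 0 0 0 0 0.45'; python3 snap.py wrist w48;  python3 knob.py w48;python3 ribs.py w48; python3 -c "
from h import *
print(w2b(tool()[:3,3])*1000)"
```

```text
clock: 68.32
tcp_pos: [0.4192, -0.2362, 0.1008]
orientation: [-1.141, -1.311, 1.31]
contact_force: [-0.3, -0.3, -0.1]
grip_width: 0.0234
clock: 68.73
tcp_pos: [0.4201, -0.2361, 0.1002]
orientation: [-1.14, -1.311, 1.311]
contact_force: [0.5, -0.7, -0.5]
grip_width: 0.0382
68.7833
knob bed [ -25.  -135.7   98.5] 982 theta 0.7463486499437413 radius 99.39023158539068
brass rib c [0. 0.] [0. 0.] 0.0 0 block x 12.0 z nan flange rear x 
steel rib c [-9.5 -0.2] [11.3 35. ] 1.1 1147 block x 2.5 z 59.5 flange rear x [25.8 26.9]
copper rib c [0. 0.] [0. 0.] 0.0 0 block x 12.0 z nan flange rear x [28.1 28.7]
[ -55.02416872 -135.49855783   72.24224118]
  return _methods._mean(a, axis=axis, dtype=dtype,
  ret = ret.dtype.type(ret / rcount)
```

View pics/w48.png

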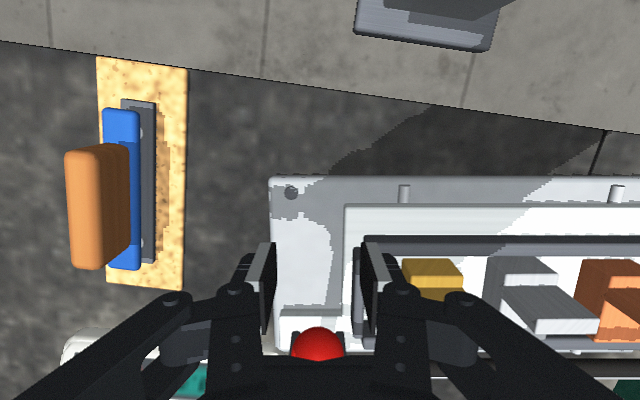

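```bash
python3 -m jog '0 0 0 0 0.7 -15 0.45;0 0 0 0 0 -15 0.45;0 0 0 0 0 0 0.45;0 0 0 0 0 0 0.45;0 0 0 0 0 0 0' 80;python3 -m jog '0 0 0 0 0 0 0;0 0 0 0 0 0 0;0 0 0 0 0 0 0;0 0 0 0 -5.5 -5.3 0;0 0 0 0 -5.1 -5.7 0';python3 -m jog '0 0 0 0 -4.5 -6 0;0 0 0 0 -3.9 -6.4 0;0 0 0 0 -3.4 -6.7 0;0 0 0 0 -3.1 -6.9 0;0 0 0 0 0 0 0'; python3 snap.py wrist w49;  python3 knob.py w49; python3 -c "
from h import *
print(w2b(tool()[:3,3])*1000)"
```

```text
clock: 69.2
tcp_pos: [0.4485, -0.2322, 0.0994]
orientation: [-1.14, -1.31, 1.311]
contact_force: [-0.2, -0.4, 0.0]
grip_width: 0.0279
clock: 69.62
tcp_pos: [0.4589, -0.231, 0.1097]
orientation: [-1.139, -1.308, 1.311]
contact_force: [-1.4, -6.4, -8.8]
grip_width: 0.0187
clock: 70.03
tcp_pos: [0.486, -0.2273, 0.1257]
orientation: [-1.138, -1.31, 1.312]
contact_force: [-6.2, -3.6, 4.1]
grip_width: 0.0186
70.0833
knob bed [  14.8 -135.8  119.8] 1877 theta 1.2130251128301397 radius 94.79509516712668
[  11.16550993 -135.95752412   97.74165561]
```

```bash
python3 -m jog '0 0 0 0 -2.4 -7 0;0 0 0 0 -2 -7 0;0 0 0 0 -1.3 -7 0;0 0 0 0 -0.8 -6 0;0 0 0 0 0 -5 0'; python3 -m jog '0 0 0 0 0 0 0;0 0 0 0 0 0 0;0 0 0 0 0 0 0.45;0 0 0 0 0 0 0.45;0 0 0 0 0 0 0.45';python3 -m jog '0 0 0 0 -40 0 0.45;0 0 0 0 -20 15 0.45;0 0 0 15 0 15 0.45;0 0 0 15 0 15 0.45;0 0 0 0 0 0 0.45';python3 -m jog '0 0 0 0 0 0 0.45;0 0 0 0 0 0 0.45;0 0 0 0 0 0 0.45;0 0 0 0 0 0 0.45;0 0 0 0 0 0 0.45'; python3 snap.py wrist w50;  python3 knob.py w50;  python3 ribs.py w50; python3 -c "
from h import *
print(w2b(tool()[:3,3])*1000)"
```

```text
clock: 70.5
tcp_pos: [0.5185, -0.2228, 0.1327]
orientation: [-1.141, -1.311, 1.311]
contact_force: [-7.0, -5.0, 4.1]
grip_width: 0.0078
clock: 70.92
tcp_pos: [0.5188, -0.2216, 0.132]
orientation: [-1.14, -1.313, 1.31]
contact_force: [-1.0, 0.3, -0.1]
grip_width: 0.0379
clock: 71.33
tcp_pos: [0.4667, -0.1965, 0.1917]
orientation: [-1.137, -1.313, 1.309]
contact_force: [-0.9, 1.0, -0.8]
grip_width: 0.0385
clock: 71.75
tcp_pos: [0.4695, -0.1994, 0.1915]
orientation: [-1.141, -1.31, 1.311]
contact_force: [0.6, 0.2, -0.0]
grip_width: 0.0383
71.8
knob bed [  15.3 -136.   125.1] 240 theta 1.2358553425485161 radius 99.59679441030961
brass rib c [ -7.7 -60. ] [10.4 33.8] 0.6 603 block x 4.3 z 59.6 flange rear x [28.8 29.1]
steel rib c [-9.3 -0.3] [10.1 35. ] 0.7 601 block x 2.7 z 59.6 flange rear x [27.  27.2]
copper rib c [-7.7 66.8] [34.5 10. ] 89.5 604 block x 4.3 z 59.6 flange rear x [28.7 29.1]
[  -0.97202202 -105.90645322  163.44798562]
```

View pics/w50.png

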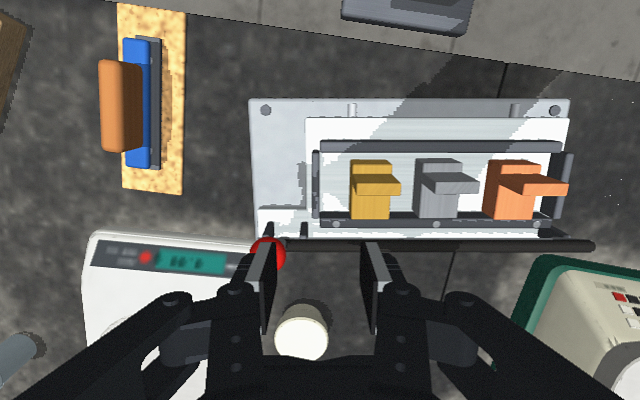

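```bash
python3 -m jog '0 0 0 -15 0 9 0;0 0 0 -15 0 9 0;0 0 0 0 0 0 0;0 0 0 0 0 0 0;0 0 0 0 23 0 0'; python3 -m jog '0 0 0 0 23 0 0;0 0 0 0 0 0 0;0 0 0 0 0 -8 0;0 0 0 0 0 -8 0;0 0 0 0 0 -8 0';python3 -m jog '0 0 0 0 0 -7 0;0 0 0 0 0 -6 0;0 0 0 0 0 -5 0;0 0 0 0 0 -3 0;0 0 0 0 0 0 0'; python3 -m jog '0 0 0 0 0 0 0;0 0 0 0 0 0 0;0 0 0 0 0 0 0;0 0 0 0 0 0 0;0 0 0 0 0 0 0';python3 -c "
from h import *
print(w2b(tool()[:3,3])*1000,r.get_obs()['contact_force'])"
```

```text
clock: 72.22
tcp_pos: [0.4584, -0.2321, 0.1714]
orientation: [-1.147, -1.315, 1.309]
contact_force: [0.9, 0.1, 0.4]
grip_width: 0.0001
clock: 72.63
tcp_pos: [0.4795, -0.2278, 0.1466]
orientation: [-1.139, -1.31, 1.311]
contact_force: [-7.3, -0.2, 5.3]
grip_width: 0.0003
clock: 73.05
tcp_pos: [0.5012, -0.2252, 0.1466]
orientation: [-1.141, -1.312, 1.311]
contact_force: [-4.4, -0.6, 3.0]
grip_width: -0.0001
clock: 73.47
tcp_pos: [0.4998, -0.2251, 0.1457]
orientation: [-1.14, -1.311, 1.311]
contact_force: [-3.9, -0.5, 2.9]
grip_width: -0.0001
[  25.60644484 -135.70203222  117.66290321] [-3.93902482 -0.4791158   2.93157451]
```

```bash
python3 -m jog '0 0 0 0 0 -4 0;0 0 0 0 0 -4 0;0 0 0 0 0 0 0;0 0 0 0 0 0 0;0 0 0 0 0 0 0';python3 -c "
from h import *
print(w2b(tool()[:3,3])*1000,r.get_obs()['contact_force'])";python3 -m jog '0 0 0 0 0 10 0;0 0 0 0 0 15 0;0 0 0 0 0 15 0;0 0 0 0 -30 15 0.3;0 0 0 15 -20 15 0.3';python3 -m jog '0 0 0 0 0 0 0.3;0 0 0 0 0 0 0.3;0 0 0 0 0 0 0.3;0 0 0 0 0 0 0.3;0 0 0 0 0 0 0.3';  python3 snap.py side d51;  python3 knob.py d51; python3 snap.py wrist w51;  python3 knob.py w51;  python3 ribs.py w51; python3 fil.py w51
```

```text
clock: 73.88
tcp_pos: [0.5067, -0.2242, 0.1454]
orientation: [-1.139, -1.309, 1.311]
contact_force: [-8.0, -1.1, 5.0]
grip_width: 0.0
[  32.50346262 -135.75684954  117.38959788] [-7.95633727 -1.06726947  4.97405218]
clock: 74.3
tcp_pos: [0.4363, -0.2207, 0.1965]
orientation: [-1.144, -1.309, 1.31]
contact_force: [0.8, -0.7, 2.4]
grip_width: 0.0233
clock: 74.72
tcp_pos: [0.4367, -0.2186, 0.1947]
orientation: [-1.139, -1.31, 1.312]
contact_force: [-0.1, 0.3, -1.0]
grip_width: 0.0259
74.7667
knob bed [  40.3 -138.5  128.6] 29 theta 1.4921136342194947 radius 97.8728757626707
74.8167
knob bed [  41.4 -136.   130.3] 626 theta 1.5045927427228434 radius 99.51032140578926
brass rib c [ -7.8 -60. ] [34.2 10.5] 90.0 532 block x 4.2 z 59.6 flange rear x [27.9 28.3]
steel rib c [-8.7 -0.3] [10.3 35.5] 0.3 556 block x 3.3 z 59.5 flange rear x [27.  27.2]
copper rib c [-7.7 66.4] [34.9 10.3] 89.6 528 block x 4.3 z 59.6 flange rear x [28.9 29.2]
mat (array([ 445.4, -345.3]), array([210.3, 102.3]), 2.1, 5678) grip (array([ 425.9, -364.8]), array([17.7, 69.5]), 89.7, 1938) beam (array([ 465.6, -345.4]), array([110.9, 188.6]), 89.9, 1559) 0.07136390980700744
```

View pics/w51.png

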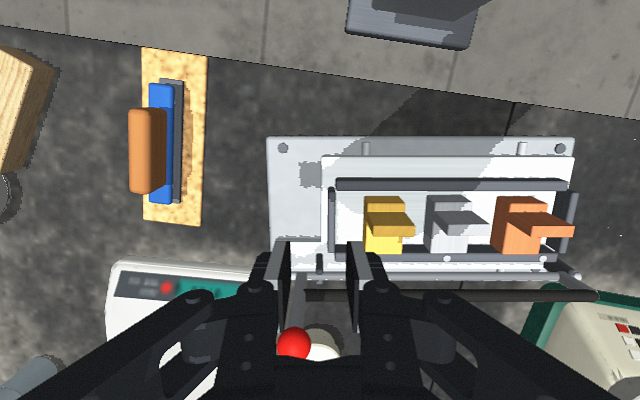

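```bash
python3 -c "
from h import *
f=dict(np.load('/tmp/d51.npz')); save(f,'d51c.png',(240,140,440,340),3)"
```

```text
(no output)
```

View pics/d51c.png

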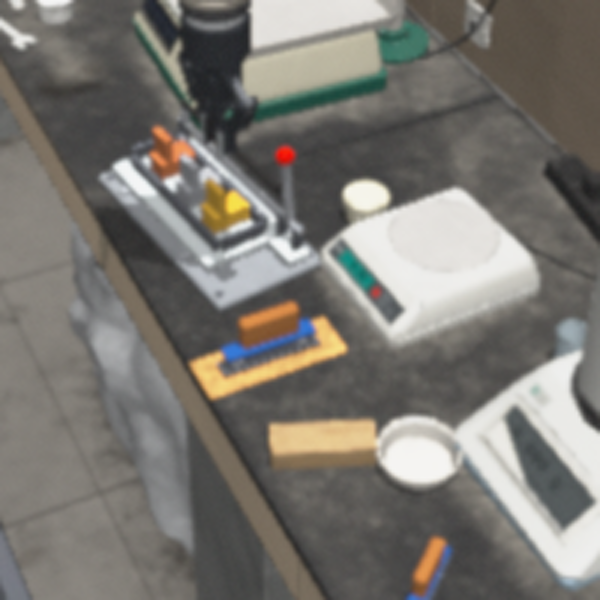

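```bash
python3 -m jog '0 0 0 10 -25 0 0.3;0 0 0 10 -25 0 0.3;0 0 0 0 0 0 0.3;0 0 0 0 0 0 0.3;0 0 0 0 0 0 0.3'; python3 -c "
from h import *
print(r.get_obs()['contact_force']); print(r.hand_in())"
```

```text
clock: 75.23
tcp_pos: [0.4336, -0.1989, 0.245]
orientation: [-1.14, -1.311, 1.311]
contact_force: [-0.4, 1.2, -0.9]
grip_width: 0.0258
[-0.37219645  1.15666965 -0.89351016]
the job is handed in; nothing more can be done
None
```

The job is done and handed in at about 75 s. All three blocks (copper, brass and steel) were in the channel with the foot down, each rib got two forward-only strokes in order, the foot is raised again and the file is back on its mat. The hand-in gave no verdict.

**Last checks before handing in**
- **Blocks:** all upright on the channel floor, with block x in the bed frame at copper +4.3, brass +4.2 and steel +3.3 mm.
- **Foot:** clamp measured at about 1.49–1.50 rad.
- **File:** lying on the mat, its grip centred within about 1 mm of the mat's middle. I did not measure its tilt separately.
- **Bystanders:** the wooden block, vent cap and tin look untouched in the pictures; I did not measure them.
- **Gripper:** clear of everything.

**Strokes**
- **Measured end of stroke:** on every stroke except copper's second, a picture at the end showed the file's middle about 33–35 mm past the edge. The table was pushed about 6 mm forward for brass and steel, and the file pressed at about 6 N.
- **Copper:** its second stroke was judged from arm position and force only, which matched the first. On the first, the table read +3.4 mm because the picture was taken after the file had stopped.

**Things that did not go smoothly**
- The clamp was only half raised at the start (about 0.98 rad), so I raised it before placing any block.
- Brass caught the rear fence and tilted while being lowered; it was levelled in the channel.
- Steel and brass first sat too far forward (steel at +0.2 to +0.5 mm); I lifted them slightly and moved them back. Steel was still about 2 mm off the rear fence when the foot came down, but inside the limit.
- Copper was knocked a few centimetres aside during the run; I measured it again before picking it up.
- The knob slipped out of the pinch several times; once this put about 23 N on the tool. I finished raising it by pushing with closed fingers.

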